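# Close down the coffee corner

## Robot

A 6-joint arm with a two-finger parallel gripper is mounted at the origin on the work surface. World frame = base frame: x ahead of the robot, y to its left, z up, the work surface at z = 0. Lengths are in m, angles in rad, forces in N, time in s.
With the tool pointing down it reaches from about 0.35 to 0.975 m from the base axis. Payload 4.9 kg.
Tool frame: the origin (TCP) lies at the very end of the fingers, on their centre line; the grasp point (between the pads) lies 19 mm behind it; z points along the fingers, y is the direction in which the jaws open and shut (so a half turn about z gives the same grasp; the last joint's range is limited). The gripper opens to 85 mm and grips with 20 to 120 N. Pads are 22 mm wide; open, the fingers measure 114 mm over their backs; the gripper's body (76 mm by 85 mm) begins 54 mm behind the grasp point. The pads swing forward as they close: fully open they stand 13 mm farther back than shut.
Start: joints at [-1.279, 0.053, 1.613, -0, 1.476, -0.119], TCP at [0.25, -0.573, 0.231] pointing down, gripper open.
Joint ranges: [-3.01, 3.01], [-1.01, 2.22], [0.06, 2.58], [-1.02, 4.17], [0.09, 2.62], [-3.14, 3.14]. Speed limits (rad/s): [2.57, 2.57, 3.14, 3.14, 3.14, 3.14].

## Interface

Orientations are given as a rotation vector (axis times angle).
In Python, from station import ctrl gives the robot as it stands.
- The arm moves only by the tool step_arm, never from a script. Its argument "moves" is a list of rows, each a list of 5 numbers: the opening, from 0 (shut) to 1 (fully open), then the shift along the world's x, y, z in m, then the turn about the world's z in degrees. A call has 1 to 20 rows; each row shifts and turns the pose as measured when the row begins; what a row does not reach is not made up. A row lasts 1/8 s, in which the tool goes at most 62.5 mm and 10.7 degrees, less where a joint would pass 70% of its speed; a pose out of reach is approached as far as the arm can. A call is refused whole if a number of a shift passes 0.0625 or a number of a turn 10.7, either way. A call with a gripper value outside its range is refused whole. The fingers move at their own pace and stop on an object; "newtons" is the grip in N (left out, the last holds). Time passes only in rows, so rows that do not move let the fingers close. It gives the time, the measured TCP pose, the force and the opening at its end, in the units of the state.
- ctrl.get_obs(): the state, without advancing time (a new reading comes with each control period).
- ctrl.get_image(name): name is "side" or "top"; returns a dict with "color" (480x640x3 uint8, red, green, blue), "camera_matrix" (3x3 intrinsics, pixels), "k1" (the pictures are not rectified: a ray, as slopes to the right and down, at radius r is drawn at 1 + k1 r^2 times it, then the intrinsics apply), "R" (3x3) and "t" (3): a world point X has camera coordinates R X + t. Camera axes: x right, y down, z forward; pixel columns grow to the right and rows downward; lengths in m; the calibration is good to about 2 mm. A picture is of the moment at which its call begins. There is no depth.
- ctrl.finish_job(): hands the job in, once; it reports no verdict.
Trained networks look in a picture, given as the dict that the camera call returned (one of the last four; its "shot" number tells which), for a name from the list of things; names that differ only in an ending like _2 or _b are one class to them, and where a whole thing is asked for, a point or a joint stands for the part that bears it (a point fixed in the world has none). Each returns a list of dicts, best first, with "p" (0 to 1); they miss things now and then, are a little off and sometimes report something else, mostly with a low value. They report only what shows in the picture. A call takes as long as a camera call. They do not tell look-alikes from the thing itself.
- ctrl.spot_in(picture, query): "bbox" ([left, top, right, bottom] in pixels, round what is visible of it).
The state is a dict: "t": time; "q": joint angles; "dq": joint speeds; "effort": joint torques, N m; "tool_pos": TCP position; "tool_rot": TCP orientation; "contact_force": force on the tool from outside, world axes, zero at the start; "wrist_torque": the same for the moment, N m; "opening": finger opening in m.
Only numpy, scipy, OpenCV 4.12 (cv2) and the standard library are available. Lean on these libraries where they do the work, as an engineer would, in place of code of your own. Each camera call takes 0.05 s, during which the arm holds its last target.

## Task

Close down the coffee corner for the night: switch the grinder off at its toggle before you touch its dial, then turn the grind dial to the orange mark and put the lid back on the hopper, fully home. Turn every storage jar (too wide to grasp: roll it round by the edge with a fingertip) until its label faces squarely to the front of the counter, the room side away from the backsplash, keeping each jar on the counter, upright and about where it stands. Do not disturb the milk jug, bowls, reamer or lunchbox.

Things in the scene. Friction and masses are not known exactly. Their poses are not given: they have to be found in the camera images.
- jar1: blue ceramic jar, may be absent; fixed flat grippy rubber lid; about 0.75 kg, 92 mm across, 89 mm high, too wide to grasp; its smooth foot, 62 mm across, slides and swivels easily. Origin: centre of the underside, z up. White paper label (black bar) on its +x side; a red seal strip runs from it 20 mm onto the lid. Label faces front when its x axis points along world +x
- jar1_lidtop (a point): centre of the top face of jar1's lid
- jar2: terracotta ceramic jar, may be absent; fixed flat grippy rubber lid; about 0.75 kg, 92 mm across, 89 mm high, too wide to grasp; its smooth foot, 62 mm across, slides and swivels easily. Origin: centre of the underside, z up. White paper label (black bar) on its +x side; a red seal strip runs from it 20 mm onto the lid. Label faces front when its x axis points along world +x
- jar2_lidtop (a point): centre of the top face of jar2's lid
- jar3: green ceramic jar, may be absent; fixed flat grippy rubber lid; about 0.75 kg, 92 mm across, 89 mm high, too wide to grasp; its smooth foot, 62 mm across, slides and swivels easily. Origin: centre of the underside, z up. White paper label (black bar) on its +x side; a red seal strip runs from it 20 mm onto the lid. Label faces front when its x axis points along world +x
- jar3_lidtop (a point): centre of the top face of jar3's lid
- jar4: grey ceramic jar, may be absent; fixed flat grippy rubber lid; about 0.75 kg, 92 mm across, 89 mm high, too wide to grasp; its smooth foot, 62 mm across, slides and swivels easily. Origin: centre of the underside, z up. White paper label (black bar) on its +x side; a red seal strip runs from it 20 mm onto the lid. Label faces front when its x axis points along world +x
- jar4_lidtop (a point): centre of the top face of jar4's lid
- jar5: yellow ceramic jar, may be absent; fixed flat grippy rubber lid; about 0.75 kg, 92 mm across, 89 mm high, too wide to grasp; its smooth foot, 62 mm across, slides and swivels easily. Origin: centre of the underside, z up. White paper label (black bar) on its +x side; a red seal strip runs from it 20 mm onto the lid. Label faces front when its x axis points along world +x
- jar5_lidtop (a point): centre of the top face of jar5's lid
- hopper_lid: black hopper lid, 0.09 kg: disc 114 mm across, 5 mm thick, a plug 84 mm across and 10 mm deep below it, a round aluminium knob 24 mm across on top. Origin: centre of the plug's underside; disc from 10 to 15 mm, knob from 15 to 49 mm. Starts standing on its plug on the counter
- lid_knob (a point): the hopper lid's knob, on the axis, 38 mm above the lid's origin: where to grasp it
- grinder: brushed aluminium coffee grinder, fixed. Origin: on the counter under the dial; x to its front (chute, cup), y to the hopper tower. Console 130 mm in x, y -110 to 90 mm, top at 86 mm, with dial and toggle. Tower 120 x 120 mm round y = 150 mm, top at 192 mm; the clear round hopper on it is the highest point. Cup and chute reach x = 143 mm
- hopper_mouth (a point): centre of the hopper's open mouth, at rim height (277 mm above the counter, 150 mm in y from the dial). The mouth is about 96 mm wide inside, 104 mm outside; with the lid on, the lid's origin is 10 mm below this point
- dial (a joint): grind dial, 0 to 4.71 rad: black stepless knob, vertical axis through the grinder's origin, grows clockwise seen from above. Bar grip 42 mm long, 14 mm thick. At 0 its white pointer line points to the grinder's -x. Ten ticks 0.524 rad apart from 0; the wide orange one is at 2.618. Friction 0.04 Nm; stays where left
- dial_grip (a point): on the dial's axis, 123 mm above the counter: the height at which to grip the bar; the bar's upper edge is at 130 mm, its foot at 100 mm
- dial_pointer (a point): end of the dial's white pointer line, 20 mm from the axis
- toggle (a joint): grinder's toggle switch, rad: a small steel bat lever hinged about the grinder's y axis, 80 mm in -y from the dial; 0 = off (leaning 0.4 rad to the grinder's -x, towards its back), 0.8 = on (leaning 0.4 rad to +x, the front). It stays where it is left; about 1.5 N at the tip moves it
- toggle_tip (a point): centre of the 15 mm ball at the toggle's end, 38 mm from its hinge, which is 94 mm above the counter
- counter_front (a point): a point on the counter just inside its front edge (the room side, +x, away from the backsplash); its axes are the world axes. Front means this side
- milk_jug: glass milk jug, 100 mm across, 155 mm high, handle on its +y; leave alone. Origin: centre of its underside
- bowls: two nested melamine bowls, 144 mm across, 72 mm high; leave alone. Origin: centre of the underside
- reamer: wooden citrus reamer lying on its side along its x, 146 mm long, 43 mm thick; leave alone. Origin: on the counter under its middle
- lunchbox: closed orange lunchbox, 138 x 198 x 64 mm; leave alone. Origin: centre of its underside
There are look-alikes about, which are no part of the job. Leave any pink look-alike of the jar5 alone.

How it is judged:
By the outcome, as a careful person would: the job done as asked, in the order asked, and still so for the second after the job is handed in, with the robot touching nothing.
Of jar1, jar2, jar3, jar4, jar5 only 4 to 5 are there at a start; the rules pass over those that are not, and their reading is None.
At some moment in a run one of hopper_lid may be knocked a few centimetres aside while the robot is not near it.
Once in a run the grip may slacken for a moment while it holds something.
It also fails if it takes over 210 s, if anything falls off the work surface, if the arm or the gripper's body presses on something with over 40 N, if the wrist force passes 120 N, or if a joint passes its speed limit or range.

## Working session

There is one attempt and no reset: what is moved stays moved. The work goes in short steps, Python scripts to look and compute and a tool call to move; the robot and the scene stay as the last step left them, time stands still between calls to the robot, and variables do not carry over. Pictures are saved under pics/ and viewed, and the job is handed in when it is done.

Besides the shell and the picture viewer there is one more tool, called in YAML: its name, and indented under it one key for each argument. step_arm: Moves the arm, as the interface text tells. Its arguments: {"type":"object","properties":{"moves":{"type":"array","items":{"type":"array","items":{"type":"number"}}},"newtons":{"type":"number"}},"required":["moves"]}

```bash
ls; mkdir -p pics; cat > h.py <<'E'
import numpy as np, cv2
from station import ctrl
def snap(name,fn=None):
    p=ctrl.get_image(name)
    if fn: cv2.imwrite('pics/'+fn,cv2.cvtColor(p['color'],cv2.COLOR_RGB2BGR))
    return p
def proj(p,X):
    X=np.atleast_2d(X); c=X@np.array(p['R']).T+np.array(p['t'])
    s=c[:,:2]/c[:,2:]; r2=(s**2).sum(1,keepdims=True); s=s*(1+p['k1']*r2)
    K=np.array(p['camera_matrix']); return s@K[:2,:2].T+K[:2,2]
def ray(p,uv):
    K=np.array(p['camera_matrix']); d=np.linalg.solve(K,np.array([uv[0],uv[1],1.]))[:2]
    s=d.copy()
    for _ in range(30): s=d/(1+p['k1']*(s@s))
    R=np.array(p['R']); return -R.T@np.array(p['t']), R.T@np.array([s[0],s[1],1.])
def atz(p,uv,z):
    o,d=ray(p,uv); return o+d*(z-o[2])/d[2]
E
python3 - <<'E'
from h import *
print(ctrl.get_obs())
for n in('side','top'):
    p=snap(n,n+'0.png'); print(n,p['camera_matrix'],p['k1'],-np.array(p['R']).T@p['t'],p['R'])
    for q in ['jar1','jar2','jar3','jar4','jar5','hopper_lid','lid_knob','grinder','hopper_mouth','dial','toggle','milk_jug','bowls','reamer','lunchbox','toggle_tip','dial_pointer']:
        try: print(q,[([round(float(x)) for x in r['bbox']],round(r['p'],2)) for r in ctrl.spot_in(p,q)][:3])
        except Exception as e: print(q,e)
E
```

```text
pics
{'t': 0.0, 'q': array([-1.27903463e+00,  5.33629021e-02,  1.61428487e+00, -2.55639234e-05,
        1.47598585e+00, -1.19019372e-01]), 'dq': array([-0.00223187, -0.00073726,  0.00037672,  0.00052553, -0.00093078,
       -0.00020485]), 'effort': array([-3.83796180e-05, -3.93683195e+01, -3.70177531e+01,  5.71573295e-06,
        7.21707882e-03, -2.26603436e-05]), 'tool_pos': array([ 0.24938271, -0.57241903,  0.23006472]), 'tool_rot': array([-3.07357153e+00, -6.40315761e-01,  3.16175895e-04]), 'contact_force': array([ 0.42617085, -0.47244887,  0.59711523]), 'wrist_torque': array([-0.01469279, -0.03743738,  0.02597678]), 'opening': 0.08540324166397129}
side [[459.57068636   0.         322.26323063]
 [  0.         459.57068636 233.97331385]
 [  0.           0.           1.        ]] 0.007692394122782 [0.41155585 0.81338534 0.82760645] [[-0.99258759 -0.12151394 -0.00205748]
 [-0.06857101  0.57393977 -0.81602154]
 [ 0.10033886 -0.80983177 -0.57801783]]
jar1 [([336, 253, 372, 298], 0.83), ([290, 174, 318, 204], 0.8), ([334, 213, 366, 256], 0.76)]
jar2 [([336, 253, 372, 298], 0.83), ([290,
[... 1449 characters left out ...]
72)]
jar5 [([278, 204, 312, 240], 0.96), ([378, 244, 412, 276], 0.89), ([395, 194, 430, 233], 0.72)]
hopper_lid [([427, 244, 464, 279], 0.76)]
lid_knob [([425, 243, 466, 280], 0.6)]
grinder [([123, 205, 268, 279], 0.65)]
hopper_mouth [([125, 207, 270, 280], 0.75)]
dial [([216, 232, 231, 244], 0.54)]
toggle []
milk_jug [([180, 142, 225, 188], 0.77), ([280, 204, 311, 237], 0.32)]
bowls [([396, 195, 433, 231], 0.72), ([319, 132, 367, 184], 0.61)]
reamer [([256, 154, 298, 188], 0.55)]
lunchbox [([165, 296, 241, 353], 0.95), ([122, 208, 272, 280], 0.55)]
toggle_tip [([429, 247, 465, 279], 0.19)]
dial_pointer [([316, 253, 349, 290], 0.65), ([213, 234, 230, 251], 0.58), ([376, 244, 412, 275], 0.4)]
```

View pics/side0.png

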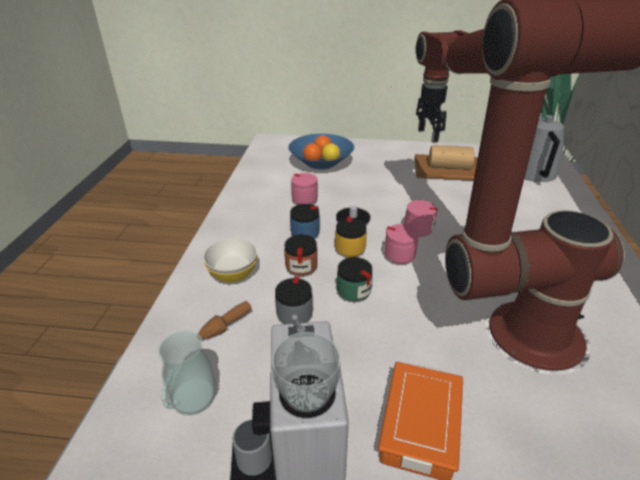

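View pics/top0.png

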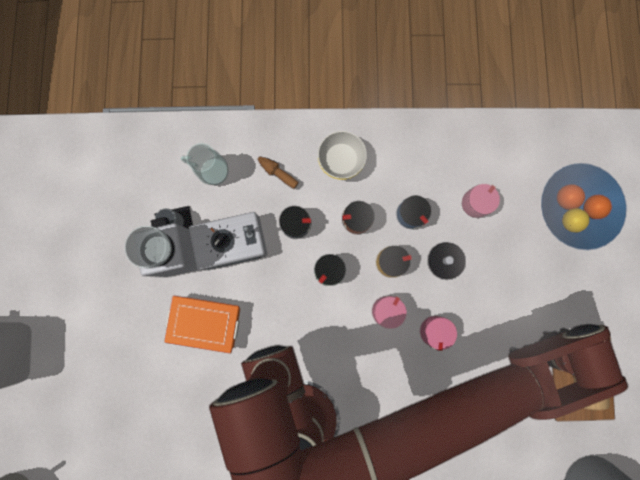

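```bash
python3 - <<'E'
import cv2
a=cv2.imread('pics/top0.png')
cv2.imwrite('pics/top0a.png',cv2.resize(a[180:300,270:470],None,fx=4,fy=4,interpolation=cv2.INTER_CUBIC))
cv2.imwrite('pics/top0b.png',cv2.resize(a[190:290,115:275],None,fx=5,fy=5,interpolation=cv2.INTER_CUBIC))
a=cv2.imread('pics/side0.png')
cv2.imwrite('pics/side0a.png',cv2.resize(a[160:310,250:400],None,fx=4,fy=4,interpolation=cv2.INTER_CUBIC))
cv2.imwrite('pics/side0b.png',cv2.resize(a[270:420,220:370],None,fx=4,fy=4,interpolation=cv2.INTER_CUBIC))
E
```

```text
(no output)
```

View pics/top0a.png

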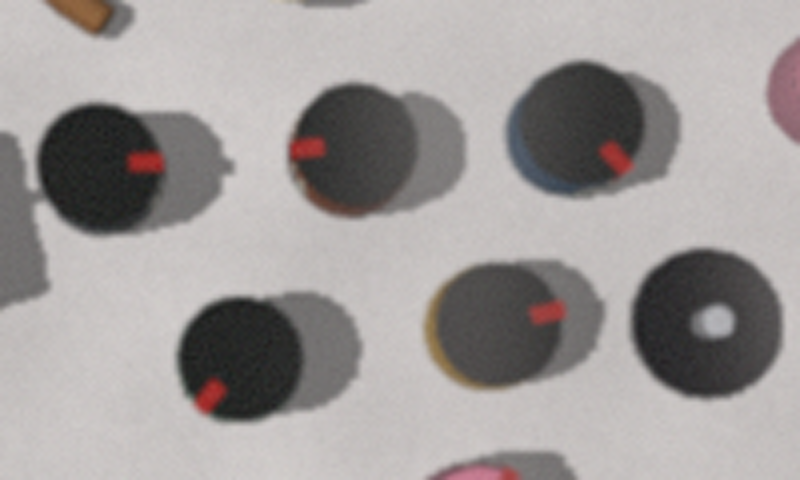

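View pics/top0b.png

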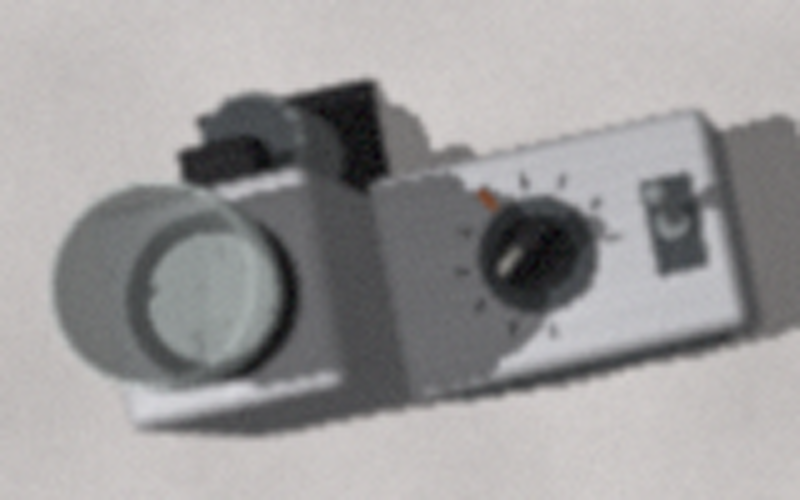

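View pics/side0a.png

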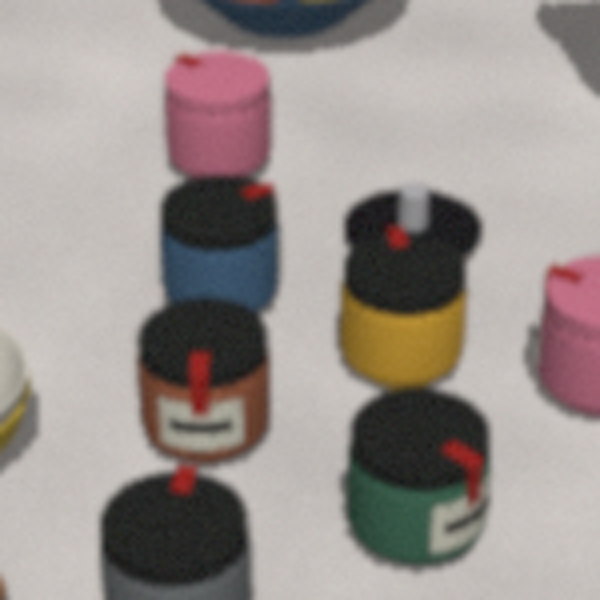

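View pics/side0b.png

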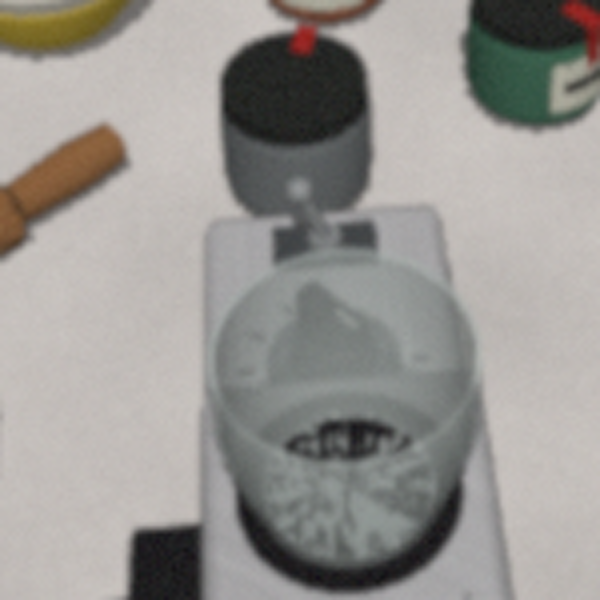

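All five jars are present, and the pink ones are look-alikes. The red strips show the label directions in the top view. The grinder's long axis is slightly yawed, and the dial pointer points roughly left. Next I'll measure these.

```bash
cat >> h.py <<'E'
JAR={'grey':(295,221),'terra':(358,217),'blue':(415,212),'green':(330,269),'yellow':(394,261)}
def jars(p,guess=JAR,verbose=True):
    im=p['color'].astype(int); out={}
    hsv=cv2.cvtColor(p['color'],cv2.COLOR_RGB2HSV)
    for k,(u,v) in guess.items():
        pts=[];red=[]
        for y in range(int(v)-26,int(v)+27):
            for x in range(int(u)-26,int(u)+27):
                r,g,b=im[y,x]
                if r>110 and r-g>60 and r-b>50: red.append((x,y))
                if max(r,g,b)<75+25*0 and max(r,g,b)-min(r,g,b)<14: pts.append((x,y))
        m=np.zeros(im.shape[:2],np.uint8)
        for x,y in pts+red: m[y,x]=255
        n,l,st,ce=cv2.connectedComponentsWithStats(m)
        i=1+np.argmax([st[j][4]*(np.hypot(*(ce[j]-(u,v)))<15) for j in range(1,n)])
        cs,_=cv2.findContours((l==i).astype(np.uint8),cv2.RETR_EXTERNAL,cv2.CHAIN_APPROX_NONE)
        c=max(cs,key=len)[:,0,:]
        W=np.array([atz(p,q,.089)[:2] for q in c.astype(float)])
        from scipy.optimize import least_squares
        f=least_squares(lambda a:np.hypot(W[:,0]-a[0],W[:,1]-a[1])-a[2],[*W.mean(0),.046],loss='soft_l1',f_scale=.002)
        rr=[q for q in red if np.hypot(*(atz(p,q,.089)[:2]-f.x[:2]))<.046]
        R=np.mean([atz(p,q,.089)[:2] for q in rr],0) if rr else f.x[:2]
        d=R-f.x[:2]
        out[k]=(f.x,np.degrees(np.arctan2(d[1],d[0])),np.hypot(*d),len(rr))
        if verbose: print(k,'c',f.x.round(4),'yaw %.1f'%out[k][1],'rad %.4f'%out[k][2],len(rr))
    return out
E
python3 - <<'E'
from h import *
p=snap('top'); jars(p)
q=lambda x,y:(x/5-.4+115,y/5-.4+190)
a=atz(p,q(697,112),.086);b=atz(p,q(743,328),.086)
print('corners',a,b,a-b,np.linalg.norm(a-b))
d=atz(p,q(538,252),.1);print('dial c',d)
for n,c in dict(orange=(487,200),ptr=(508,262)).items():
    e=atz(p,q(*c),.1 if n=='orange' else .13);print(n,e)
print('dialtop',atz(p,q(538,252),.13))
print('toggle plate',atz(p,q(672,225),.087))
print('lid knob',atz(p,(270+715/4,180+322/4),.049),'disc',atz(p,(270+707/4,180+323/4),.015))
print('mouth',atz(p,q(168,284),.277))
s=snap('side');
qs=lambda x,y:(x/4-.4+220,y/4-.4+270)
for c in [(298,188)]: 
    o,dd=ray(s,qs(*c)); print('tip ray side',[ (o+dd*(z-o[2])/dd[2]).round(4) for z in (.12,.13,.14)])
E
```

```text
grey c [0.5784 0.0095 0.0424] yaw -84.1 rad 0.0352 36
terra c [ 0.5927 -0.1694  0.0363] yaw 91.8 rad 0.0299 33
blue c [ 0.6074 -0.3378  0.0413] yaw -138.1 rad 0.0327 34
green c [ 0.4417 -0.0907  0.0416] yaw 139.5 rad 0.0344 34
yellow c [ 0.4648 -0.2912  0.0259] yaw -65.0 rad 0.0185 30
corners [0.6078628  0.12532278 0.086     ] [0.48334333 0.09809969 0.086     ] [0.12451947 0.0272231  0.        ] 0.1274605637473568
dial c [0.52625188 0.21269293 0.1       ]
orange [0.55614258 0.2422598  0.1       ]
ptr [0.51765152 0.22243641 0.13      ]
dialtop [0.52306201 0.20586675 0.13      ]
toggle plate [0.54250688 0.13894437 0.087     ]
lid knob [ 0.46603729 -0.43905707  0.049     ] disc [ 0.46723629 -0.44265839  0.015     ]
mouth [0.49324501 0.35388588 0.277     ]
tip ray side [array([0.5569, 0.1305, 0.12  ]), array([0.5548, 0.1402, 0.13  ]), array([0.5528, 0.1498, 0.14  ])]
```

```bash
sed -i 's/<75+25\*0/<thr/; s/verbose=True)/verbose=True,thr=98)/' h.py; cat > fit.py <<'E'
from h import *
from scipy.optimize import least_squares
p=snap('top','topf.png'); jars(p)
q=lambda x,y:(x/5-.4+115,y/5-.4+190)
T=[(553,332),(513,328),(480,306),(460,272),(465,233),(487,200),(524,180),(562,181),(597,202),(613,237)]
W=np.array([atz(p,q(*t),.0862)[:2] for t in T])
ang=np.arange(10)*.524
def res(a):
    th=np.pi+a[2]-ang
    return (a[:2]+a[3]*np.c_[np.cos(th),np.sin(th)]-W).ravel()
f=least_squares(res,[.52,.21,.2,.035]);print(f.x,np.degrees(f.x[2]),np.abs(f.fun).max())
a=f.x;c,s=np.cos(a[2]),np.sin(a[2])
G=lambda P:np.c_[a[0]+P[:,0]*c-P[:,1]*s,a[1]+P[:,0]*s+P[:,1]*c,P[:,2]]
im=cv2.cvtColor(p['color'],cv2.COLOR_RGB2BGR)
def dr(P,col):
    u=proj(p,G(np.array(P)));global big
    cv2.polylines(big,[np.round(((u-[115,190]+.4)*5)).astype(int)],False,col,1)
big=cv2.resize(im[190:290,115:275],None,fx=5,fy=5,interpolation=cv2.INTER_CUBIC)
dr([(.065,.09,.086),(.065,-.11,.086),(-.065,-.11,.086),(-.065,.09,.086)],(0,0,255))
dr([(.06,.09,.192),(.06,.21,.192),(-.06,.21,.192),(-.06,.09,.192),(.06,.09,.192)],(0,255,0))
t=np.linspace(0,6.3,40)
for z,r in((.277,.052),):dr(np.c_[r*np.cos(t),.15+r*np.sin(t),0*t+z],(255,0,0))
dr(np.c_[.015*np.cos(t),.015*np.sin(t),0*t+.13],(255,0,255))
for tog in(0,.8):
    l=tog-.4; dr([(0,-.08,.094),(.038*np.sin(l),-.08,.094+.038*np.cos(l))],(0,255,255))
cv2.imwrite('pics/fit.png',big)
S=snap('side')
im=cv2.cvtColor(S['color'],cv2.COLOR_RGB2BGR)
big=cv2.resize(im[270:420,220:370],None,fx=4,fy=4,interpolation=cv2.INTER_CUBIC)
def dr2(P,col):
    u=proj(S,G(np.array(P)));cv2.polylines(big,[np.round(((u-[220,270]+.4)*4)).astype(int)],False,col,1)
dr2([(.065,.09,.086),(.065,-.11,.086),(-.065,-.11,.086),(-.065,.09,.086)],(0,0,255))
dr2(np.c_[.052*np.cos(t),.15+.052*np.sin(t),0*t+.277],(255,0,0))
for tog in(0,.8):
    l=tog-.4; dr2([(0,-.08,.094),(.038*np.sin(l),-.08,.094+.038*np.cos(l))],(0,255,255))
cv2.imwrite('pics/fits.png',big)
print('dialgrip',a[:2],'mouth',G(np.array([[0,.15,.277]])),'tog0/.8',G(np.array([[.038*np.sin(l),-.08,.094+.038*np.cos(l)] for l in(-.4,.4)])))
E
python3 fit.py
```

```text
grey c [0.5785 0.0084 0.044 ] yaw -83.4 rad 0.0339 36
terra c [ 0.5936 -0.176   0.0412] yaw 92.6 rad 0.0348 28
blue c [ 0.607  -0.3369  0.0437] yaw -136.5 rad 0.0330 34
green c [ 0.4417 -0.0916  0.0429] yaw 138.4 rad 0.0350 34
yellow c [ 0.4646 -0.273   0.041 ] yaw -77.2 rad 0.0351 28
[0.52604931 0.21596055 0.2150537  0.04441498] 12.321669519624372 0.001174280323924748
dialgrip [0.52604931 0.21596055] mouth [[0.49403932 0.36250529 0.277     ]] tog0/.8 [[0.52866427 0.13464548 0.12900032]
 [0.55757833 0.14096122 0.12900032]]
```

View pics/fit.png

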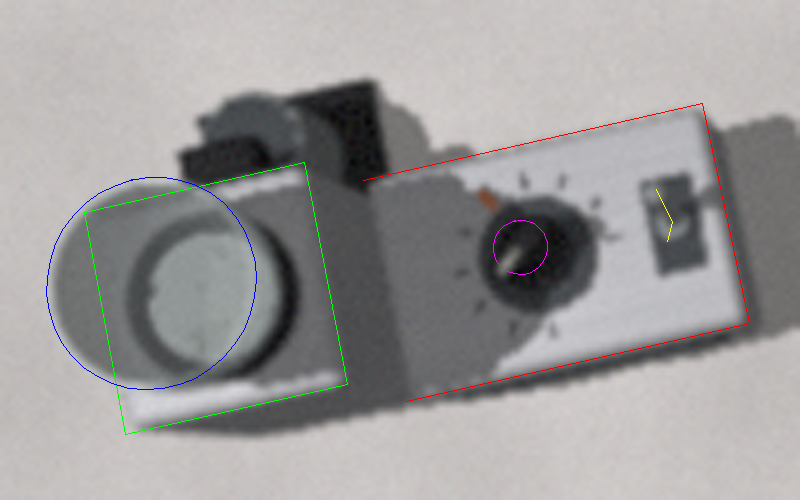

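View pics/fits.png

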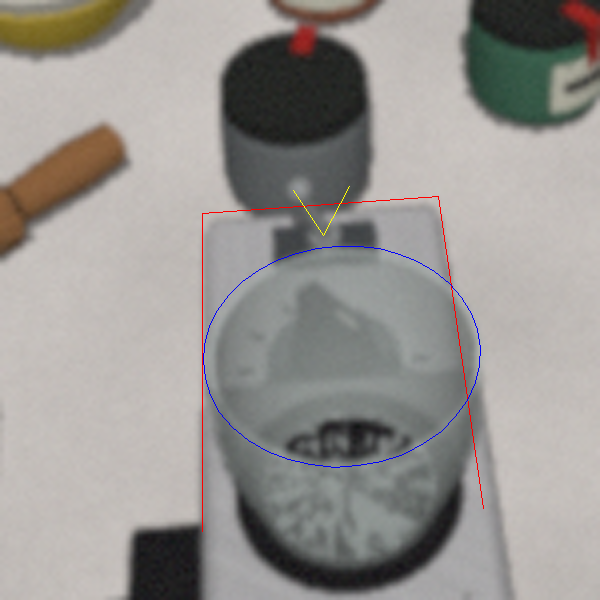

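Fit so far:
- **Grinder:** origin about (0.5245, 0.2155), yaw about 12.3°.
- **Toggle:** leans to the front, so it is on.
- **Dial:** about 50°.

I'll do the toggle first, approaching from its front with the fingers closed.

step_arm:
  moves:
    - [0,0.026,0.054,0,-1]
    - [0,0.026,0.054,0,-1]
    - [0,0.026,0.054,0,-1]
    - [0,0.026,0.054,0,-1]
    - [0,0.026,0.054,0,-1]
    - [0,0.026,0.054,0,-1]
    - [0,0.026,0.054,0,-1]
    - [0,0.026,0.054,0,-1]
    - [0,0.026,0.054,0,-1]
    - [0,0.026,0.054,0,-1]
    - [0,0.026,0.054,0,-1]
    - [0,0.026,0.054,0,0]
  newtons: 40

```text
t: 3.5
tool_pos: [0.5669, 0.0929, 0.234]
tool_rot: [3.119, 0.319, 0.014]
contact_force: [-0.3, -1.1, 0.5]
opening: 0.0002
```

step_arm:
  moves:
    - [0,0.026,0.054,0,0.5]
    - [0,0,0,-0.05,0]
    - [0,0,0,-0.04,0]
    - [0,0,0,-0.02,0]
    - [0,0,0,0,0]

```text
t: 4.12
tool_pos: [0.5955, 0.1541, 0.1233]
tool_rot: [3.117, 0.345, 0.022]
contact_force: [-0.3, -0.2, -0.4]
opening: -0.0001
```

```bash
python3 - <<'E'
from h import *
print(ctrl.get_obs()['tool_pos'])
p=snap('side'); im=cv2.cvtColor(p['color'],cv2.COLOR_RGB2BGR)
cv2.imwrite('pics/tg1.png',cv2.resize(im[250:400,220:370],None,fx=4,fy=4,interpolation=cv2.INTER_CUBIC))
p=snap('top'); im=cv2.cvtColor(p['color'],cv2.COLOR_RGB2BGR)
cv2.imwrite('pics/tg1t.png',cv2.resize(im[180:300,180:300],None,fx=4,fy=4,interpolation=cv2.INTER_CUBIC))
E
```

```text
[0.59553854 0.1540745  0.12327486]
```

View pics/tg1.png

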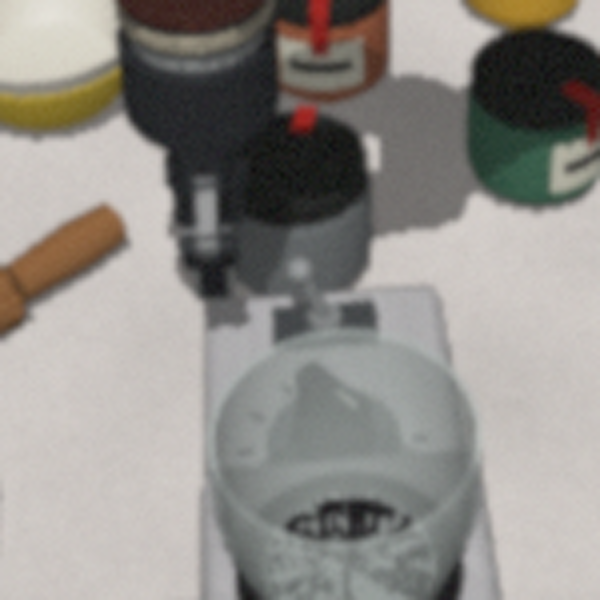

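View pics/tg1t.png

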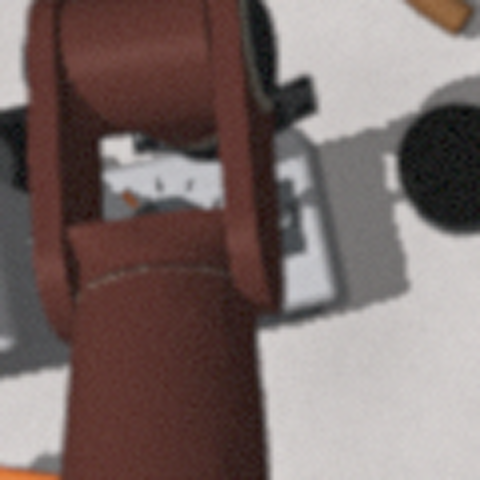

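step_arm:
  moves:
    - [0,0,-0.006,-0.008,0]
    - [0,-0.012,-0.003,0,0]
    - [0,-0.012,-0.003,0,0]
    - [0,-0.01,-0.002,0,0]
    - [0,-0.006,-0.001,0,0]
    - [0,-0.006,-0.001,0,0]
    - [0,0,0,0,0]

```text
t: 5.1
tool_pos: [0.5524, 0.1367, 0.125]
tool_rot: [3.117, 0.342, 0.052]
contact_force: [0.4, 0.7, -0.9]
opening: -0.0
```

```bash
cat > sc.py <<'E'
import sys
from h import *
# sc.py cam x0 y0 x1 y1 f out
c,x0,y0,x1,y1,f,o=sys.argv[1:8]
x0,y0,x1,y1=map(int,(x0,y0,x1,y1))
p=snap(c); im=cv2.cvtColor(p['color'],cv2.COLOR_RGB2BGR)
cv2.imwrite('pics/'+o,cv2.resize(im[y0:y1,x0:x1],None,fx=float(f),fy=float(f),interpolation=cv2.INTER_CUBIC))
o=ctrl.get_obs();print(o['t'],o['tool_pos'].round(4),o['contact_force'].round(2))
E
python3 sc.py side 220 250 370 400 4 tg2.png
```

```text
5.15 [0.5525 0.1368 0.1249] [-0.14  0.11 -0.75]
```

View pics/tg2.png

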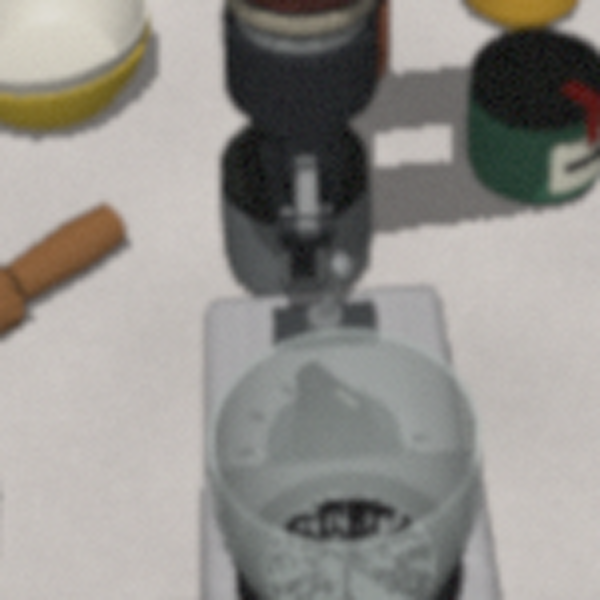

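step_arm:
  moves:
    - [0,-0.008,-0.001,-0.004,0]
    - [0,-0.006,-0.001,0,0]
    - [0,-0.005,-0.001,0,0]
    - [0,-0.003,0,0,0]

```text
t: 5.65
tool_pos: [0.5452, 0.1361, 0.1223]
tool_rot: [3.118, 0.34, 0.124]
contact_force: [13.6, 0.7, -7.0]
opening: 0.0002
```

```bash
python3 sc.py side 220 250 370 400 4 tg3.png
```

```text
5.7 [0.5451 0.136  0.1223] [16.88  2.37 -9.92]
```

View pics/tg3.png

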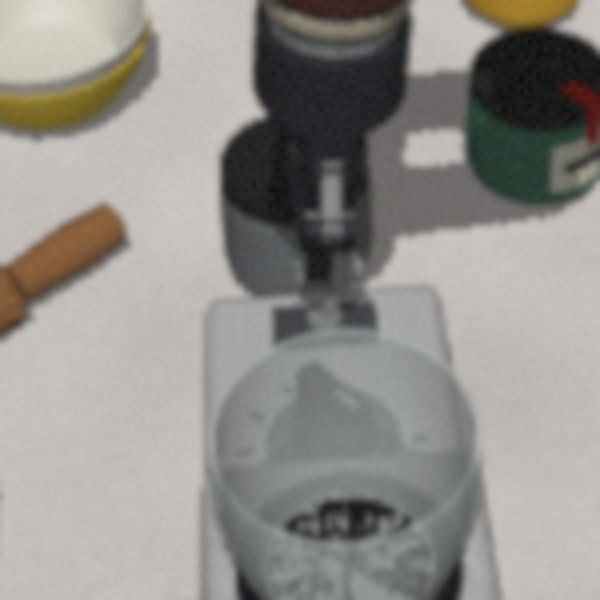

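Force rose to 17 N, so the toggle is at its stop. I'll back off and rise.

step_arm:
  moves:
    - [0,0.02,0.004,0,0]
    - [0,0.03,0.006,0,0]
    - [0,0,0,0.06,0]
    - [0,0,0,0.06,0]
    - [0.6,0,0,0.04,0]
    - [0.6,0,0,0,0]

```text
t: 6.45
tool_pos: [0.5884, 0.1456, 0.2751]
tool_rot: [3.119, 0.341, 0.086]
contact_force: [0.2, 0.3, 0.3]
opening: 0.0358
```

```bash
python3 sc.py side 220 250 370 400 4 tg4.png
```

```text
6.5 [0.5874 0.1455 0.2724] [-0.51  0.32  0.74]
```

View pics/tg4.png

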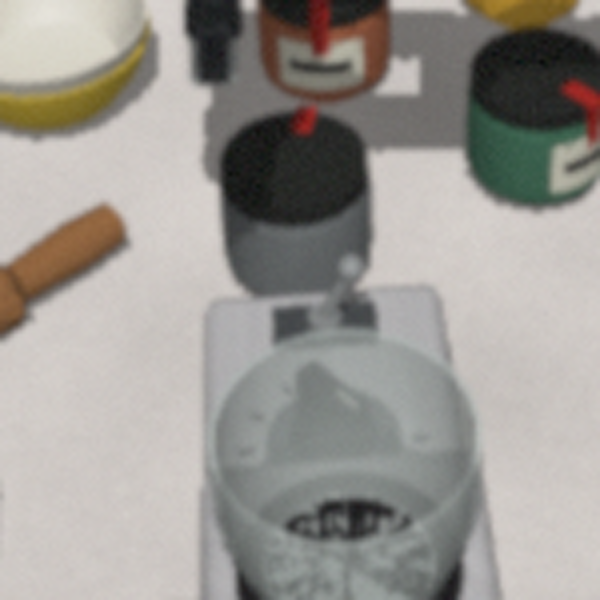

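Toggle is at (350,266), which matches the predicted off position. Next I'll refine the dial angle from the first picture.

```bash
python3 - <<'E'
from h import *
p=ctrl.get_image('top')
im=cv2.imread('pics/top0.png'); a=np.array([.5245,.2155,np.radians(12.3)])
big=cv2.resize(im[222:258,203:243],None,fx=15,fy=15,interpolation=cv2.INTER_CUBIC)
out=[]
for lst in [(),(40,),(50,),(60,)]:
    b=big.copy()
    for d in lst:
        th=np.pi+a[2]-np.radians(d)
        for z,col in((.13,(0,0,255)),(.1,(0,255,0))):
            P=np.array([[*a[:2],z],[a[0]+.02*np.cos(th),a[1]+.02*np.sin(th),z]])
            u=proj(p,P); cv2.polylines(b,[np.round((u-[203,222]+.5)*15-.5).astype(int)],False,col,1)
    out.append(cv2.resize(b,None,fx=.66,fy=.66))
cv2.imwrite('pics/ptr.png',np.vstack([np.hstack(out[:2]),np.hstack(out[2:])])[:600,:800]); print(out[0].shape)
E
```

```text
(356, 396, 3)
```

View pics/ptr.png

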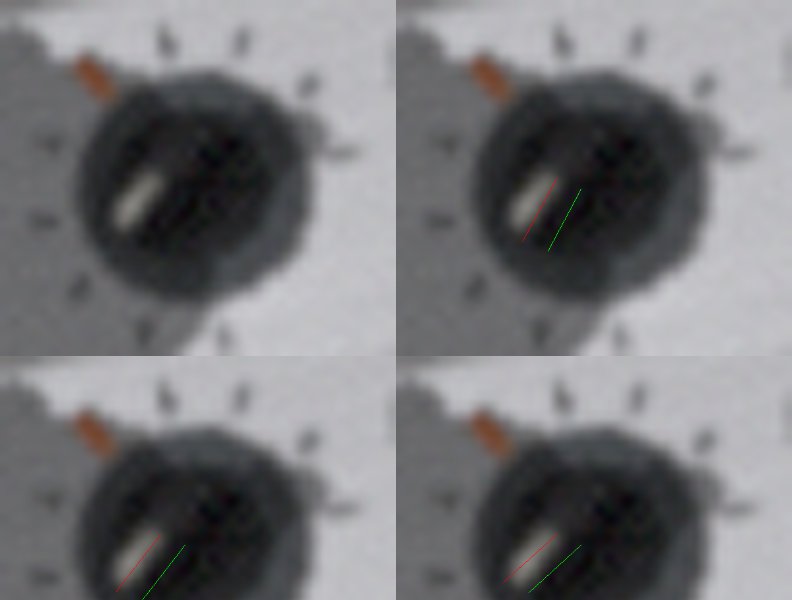

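step_arm:
  moves:
    - [0.5,-0.005,0.006,0,10.7]
    - [0.5,-0.005,0.006,0,10.7]
    - [0.5,-0.005,0.006,0,10.7]
    - [0.5,-0.005,0.006,0,10.7]
    - [0.5,-0.005,0.006,0,10.7]
    - [0.5,-0.005,0.006,0,10.7]
    - [0.5,-0.005,0.006,0,10.7]
    - [0.5,-0.005,0.006,0,10.7]
    - [0.5,-0.005,0.006,0,10.7]
    - [0.5,-0.005,0.006,0,10.7]
    - [0.5,-0.006,0.006,0,10.7]
    - [0.5,-0.006,0.004,0,10.6]
    - [0.5,0,0,0,0]

```text
t: 8.18
tool_pos: [0.5012, 0.2132, 0.2241]
tool_rot: [-1.018, -2.92, 0.057]
contact_force: [0.1, 0.3, -0.1]
opening: 0.0432
```

```bash
cat > st.py <<'E'
from h import *
from scipy.spatial.transform import Rotation as Ro
o=ctrl.get_obs();M=Ro.from_rotvec(o['tool_rot']).as_matrix()
print('t',o['t'],'pos',o['tool_pos'].round(4),'F',o['contact_force'].round(1),'T',o['wrist_torque'].round(2),'op',round(o['opening'],4))
print('yaw_y %.1f'%np.degrees(np.arctan2(M[1,1],M[0,1])),'z',M[:,2].round(3),'q',o['q'].round(2))
E
python3 st.py
```

```text
t 8.175 pos [0.5012 0.2132 0.2241] F [ 0.1  0.3 -0.1] T [-0.04 -0.02  0.01] op 0.0432
yaw_y 51.6 z [-0.058 -0.019 -0.998] q [ 0.27 -0.09  1.77 -0.    1.53 -0.63]
```

step_arm:
  moves:
    - [0.5,0.02,0.002,0,0]
    - [0.5,0.003,0,0,-0.8]
    - [0.5,0,0,0,0]
    - [0.5,0,0,-0.04,0]
    - [0.5,0,0,-0.02,0]
    - [0.5,0,0,0,0]

```text
t: 8.93
tool_pos: [0.5215, 0.2138, 0.158]
tool_rot: [-1.052, -2.9, 0.064]
contact_force: [0.2, -0.3, -0.3]
opening: 0.0425
```

```bash
python3 st.py;python3 sc.py top 180 190 280 270 8 dl1.png;python3 sc.py side 220 250 370 400 4 dl1s.png
```

```text
t 8.925 pos [0.5215 0.2138 0.158 ] F [ 0.2 -0.3 -0.3] T [ 0.02 -0.04 -0.03] op 0.0425
yaw_y 50.2 z [-0.067 -0.02  -0.998] q [ 0.26  0.01  1.78 -0.    1.42 -0.62]
8.975 [0.522  0.2139 0.159 ] [-0.31  0.14  0.81]
9.025 [0.5227 0.2141 0.1601] [-0.37 -0.14 -0.53]
```

View pics/dl1s.png

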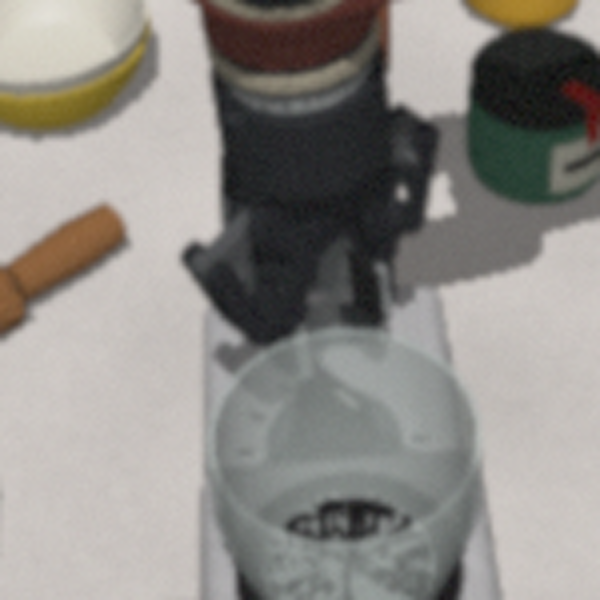

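step_arm:
  moves:
    - [0.5,0.002,0.002,-0.03,0]
    - [0.5,0,0,-0.015,0]
    - [0.5,0,0,-0.008,0]
    - [0.5,0,0,0,0]

```text
t: 9.52
tool_pos: [0.5285, 0.2172, 0.1121]
tool_rot: [-1.056, -2.911, 0.052]
contact_force: [0.2, 0.3, 0.2]
opening: 0.0425
```

```bash
python3 st.py
```

```text
t 9.525 pos [0.5285 0.2172 0.1121] F [0.2 0.3 0.2] T [-0.01 -0.04 -0.05] op 0.0425
yaw_y 50.2 z [-0.053 -0.016 -0.998] q [ 0.26  0.07  1.81 -0.    1.33 -0.61]
```

step_arm:
  moves:
    - [0.5,-0.003,-0.001,-0.006,0]
    - [0.5,0,0,0,0]
    - [0,0,0,0,0]
    - [0,0,0,0,0]
    - [0,0,0,0,0]
    - [0,0,0,0,0]
  newtons: 40

```text
t: 10.28
tool_pos: [0.5251, 0.215, 0.1082]
tool_rot: [-1.056, -2.911, 0.055]
contact_force: [-0.9, -1.7, -0.3]
opening: 0.0133
```

```bash
python3 st.py
```

```text
t 10.275 pos [0.5251 0.215  0.1082] F [-0.9 -1.7 -0.3] T [ 0.24 -0.27 -0.01] op 0.0133
yaw_y 50.2 z [-0.054 -0.019 -0.998] q [ 0.26  0.06  1.82 -0.    1.32 -0.61]
```

step_arm:
  moves:
    - [0,0,0,0,-10]
    - [0,0,0,0,-10]
    - [0,0,0,0,-10]
    - [0,0,0,0,-10]

```text
t: 10.78
tool_pos: [0.5241, 0.2147, 0.1082]
tool_rot: [-2.006, -2.345, 0.032]
contact_force: [-3.8, -0.4, 0.8]
opening: 0.0136
```

```bash
python3 st.py
```

```text
t 10.775 pos [0.5241 0.2147 0.1082] F [-3.8 -0.4  0.8] T [-0.08 -0.12  0.06] op 0.0136
yaw_y 9.0 z [-0.056  0.02  -0.998] q [0.24 0.05 1.83 0.03 1.31 0.08]
```

step_arm:
  moves:
    - [0,0,0,0,-10]
    - [0,0,0,0,-10]
    - [0,0,0,0,-10]
    - [0,0,0,0,-10]
    - [0,0,0,0,-10]
    - [0,0,0,0,0]

```text
t: 11.52
tool_pos: [0.5228, 0.2152, 0.1082]
tool_rot: [-2.821, -1.242, -0.004]
contact_force: [-1.1, -0.1, -0.4]
opening: 0.0136
```

```bash
python3 st.py
```

```text
t 11.525 pos [0.5228 0.2152 0.1082] F [-1.1 -0.1 -0.4] T [-0.45 -0.39  0.02] op 0.0136
yaw_y -42.4 z [-0.021  0.055 -0.998] q [0.23 0.02 1.86 0.06 1.27 0.95]
```

step_arm:
  moves:
    - [0,0,0,0,-5.3]
    - [0,0,0,0,0]
    - [0.5,0,0,0,0]
    - [0.5,0,0,0,0]
    - [0.5,0,0,0,0]
    - [0.5,0,0,0.03,0]
    - [0.5,0,0,0.06,0]
    - [0.5,0,0,0.06,0]
    - [0.5,0,0,0.06,0]
    - [0.5,0,-0.06,0,0]
    - [0.5,0,-0.06,0,0]
    - [0.5,0,-0.06,0,0]
    - [0.5,0,-0.06,0,0]
    - [0.5,0,-0.06,0,0]

```text
t: 13.28
tool_pos: [0.5208, -0.0902, 0.3277]
tool_rot: [-2.866, -1.144, -0.017]
contact_force: [0.8, -0.9, -1.1]
opening: 0.0427
```

```bash
python3 st.py; sed -i 's/^p=snap.*/p=snap("top","topf2.png")/' fit.py; cat > ptr.py <<'E'
from h import *
p=snap('top','topc.png')
im=cv2.cvtColor(p['color'],cv2.COLOR_RGB2BGR); a=np.array([.5245,.2155,np.radians(12.3)])
big=cv2.resize(im[222:258,203:243],None,fx=15,fy=15,interpolation=cv2.INTER_CUBIC)
out=[]
for lst in [(),(145,),(150,),(155,)]:
    b=big.copy()
    for d in lst:
        th=np.pi+a[2]-np.radians(d)
        for z,col in((.13,(0,0,255)),):
            P=np.array([[*a[:2],z],[a[0]+.02*np.cos(th),a[1]+.02*np.sin(th),z]])
            u=proj(p,P); cv2.polylines(b,[np.round((u-[203,222]+.5)*15-.5).astype(int)],False,col,1)
    out.append(cv2.resize(b,None,fx=.66,fy=.66))
cv2.imwrite('pics/ptr2.png',np.vstack([np.hstack(out[:2]),np.hstack(out[2:])])[:600,:800])
E
python3 ptr.py
```

```text
t 13.275 pos [ 0.5208 -0.0902  0.3277] F [ 0.8 -0.9 -1.1] T [ 0.02 -0.03 -0.02] op 0.0427
yaw_y -46.4 z [-0.01   0.055 -0.998] q [-0.34 -0.2   1.7   0.05  1.68  0.48]
```

View pics/ptr2.png

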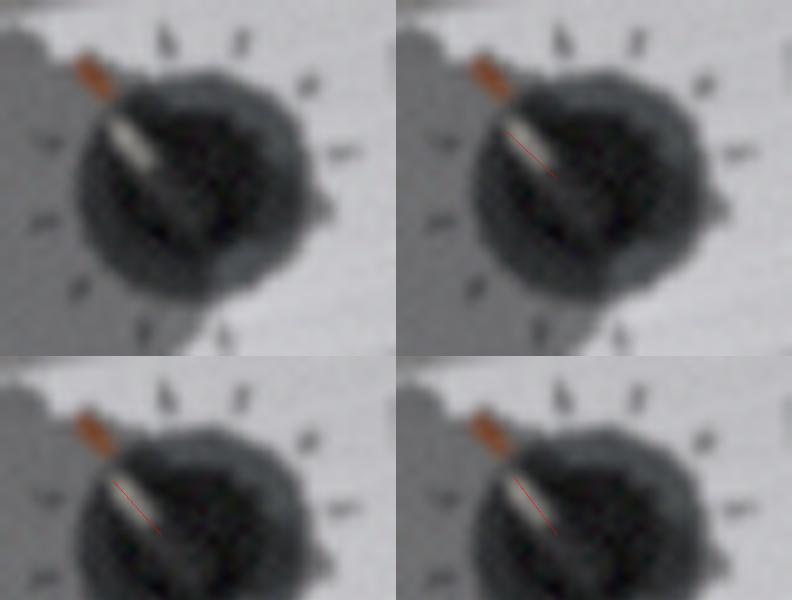

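View pics/topc.png

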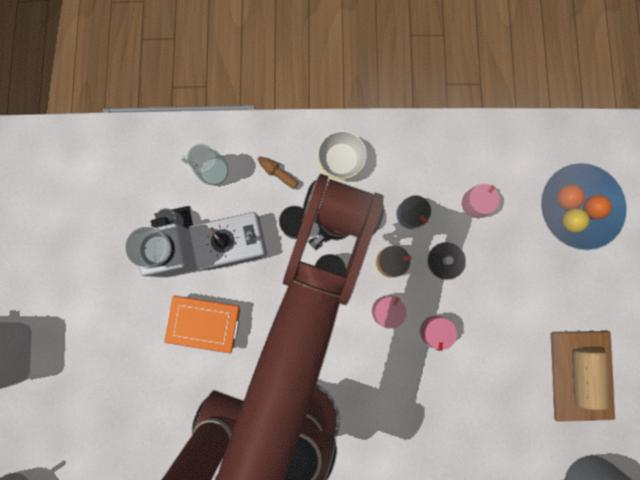

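Dial now points at orange (about 150°). Next is locating the lid.

```bash
cat > lid.py <<'E'
from h import *
from scipy.optimize import least_squares
p=snap('top','topl.png'); im=p['color'].astype(int)
import sys
u,v=(447,261) if len(sys.argv)<3 else map(int,sys.argv[1:3])
m=((im.max(2)<90)).astype(np.uint8); 
w=np.zeros_like(m); w[v-24:v+25,u-24:u+25]=1; m*=w
n,l,st,ce=cv2.connectedComponentsWithStats(m); i=1+np.argmax(st[1:,4])
c=max(cv2.findContours((l==i).astype(np.uint8),cv2.RETR_EXTERNAL,cv2.CHAIN_APPROX_NONE)[0],key=len)[:,0,:].astype(float)
W=np.array([atz(p,q,.015)[:2] for q in c])
f=least_squares(lambda a:np.hypot(*(W-a[:2]).T)-a[2],[*W.mean(0),.057],loss='soft_l1',f_scale=.002);print('disc',f.x)
k=[(x,y) for y in range(v-10,v+11) for x in range(u-10,u+11) if im[y,x].min()>120]
k=np.mean(k,0); print('knob px',k,atz(p,k,.049))
E
python3 lid.py; python3 sc.py side 310 180 400 270 6 ls.png
```

```text
disc [ 0.46804393 -0.43891951  0.05436077]
13.425 [ 0.5209 -0.0908  0.3272] [ 0.19 -0.02 -0.13]
  return _methods._mean(a, axis=axis, dtype=dtype,
  ret = ret.dtype.type(ret / rcount)
Traceback (most recent call last):
  File "lid.py", line 13, in <module>
    k=np.mean(k,0); print('knob px',k,atz(p,k,.049))
                                      ~~~^^^^^^^^^^
  File "h.py", line 17, in atz
    o,d=ray(p,uv); return o+d*(z-o[2])/d[2]
        ~~~^^^^^^
  File "h.py", line 12, in ray
    K=np.array(p['camera_matrix']); d=np.linalg.solve(K,np.array([uv[0],uv[1],1.]))[:2]
                                                                  ~~^^^
IndexError: invalid index to scalar variable.
```

View pics/ls.png

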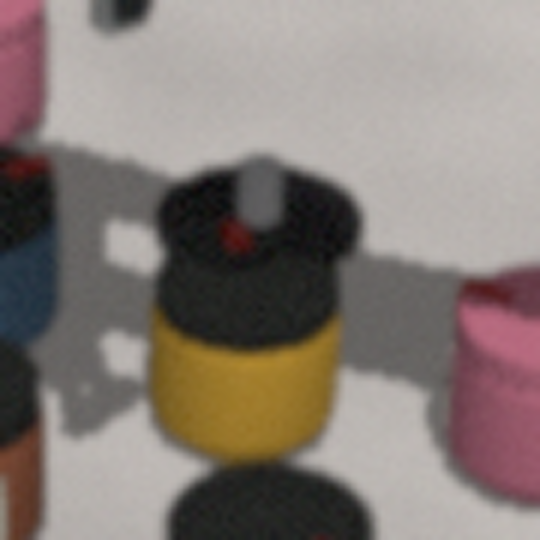

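step_arm:
  moves:
    - [0.6,-0.009,-0.058,0,0]
    - [0.6,-0.009,-0.058,0,0]
    - [0.6,-0.009,-0.058,0,0]
    - [0.6,-0.009,-0.058,0,0]
    - [0.6,-0.009,-0.058,-0.01,0]
    - [0.6,-0.008,-0.058,-0.01,0]
    - [0.6,0,0,-0.05,0]
    - [0.6,0,0,-0.05,0]
    - [0.6,0,0,-0.05,0]
    - [0.6,0,0,0,0]
    - [0.6,0,0,0,0]

```text
t: 14.8
tool_pos: [0.4748, -0.4371, 0.1579]
tool_rot: [-2.859, -1.172, -0.03]
contact_force: [0.4, -1.0, 0.5]
opening: 0.0514
```

```bash
python3 st.py; python3 sc.py side 290 150 400 270 5 ls2.png;  python3 sc.py top 370 180 520 330 4 lt2.png
```

```text
t 14.8 pos [ 0.4748 -0.4371  0.1579] F [ 0.4 -1.   0.5] T [-0.03  0.   -0.01] op 0.0514
yaw_y -45.4 z [-0.002  0.055 -0.999] q [-0.87  0.18  1.6   0.03  1.4  -0.09]
14.85 [ 0.4746 -0.4369  0.1576] [-0.51  0.97  0.38]
14.9 [ 0.4745 -0.4373  0.158 ] [0.83 0.46 0.43]
```

View pics/ls2.png

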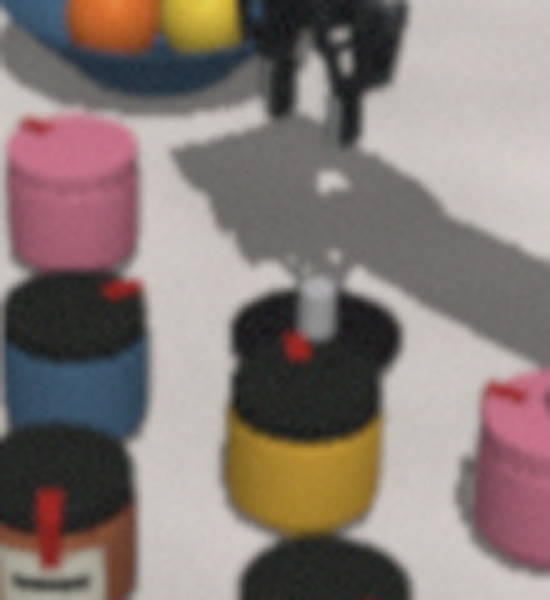

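View pics/lt2.png

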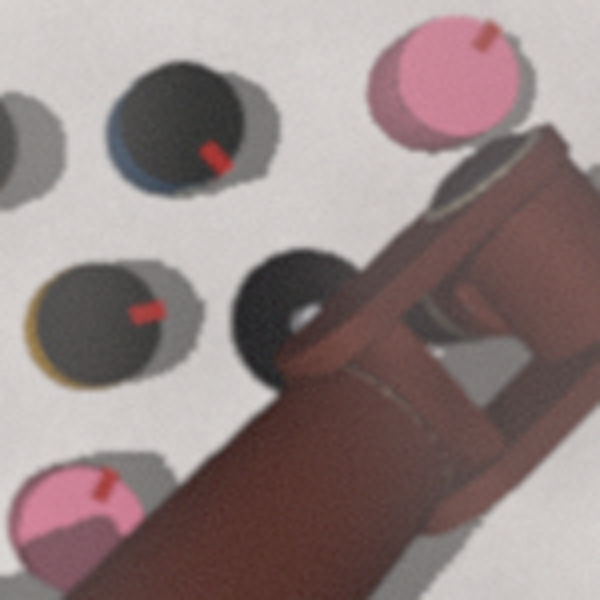

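```bash
python3 - <<'E'
from h import *
p=snap('side'); print(atz(p,(290+317/5-.4,150+284/5-.4),.049)); print(proj(p,[[.468,-.439,.049],[.468,-.439,.015]])-[290,150])
E
```

```text
[ 0.46756962 -0.44073202  0.049     ]
[[62.82902414 56.67611185]
 [62.44686994 65.59693674]]
```

step_arm:
  moves:
    - [0.6,-0.006,-0.002,-0.04,0]
    - [0.6,-0.001,-0.001,-0.04,0]
    - [0.6,0,0,-0.03,0]
    - [0.6,0,0,-0.01,0]
    - [0.6,0,0,0,0]
    - [0.6,0,0,0,0]

```text
t: 15.7
tool_pos: [0.4738, -0.4478, 0.051]
tool_rot: [-2.882, -1.182, -0.042]
contact_force: [0.1, 0.1, 0.4]
opening: 0.0514
```

```bash
python3 st.py
```

```text
t 15.7 pos [ 0.4738 -0.4478  0.051 ] F [0.1 0.1 0.4] T [-0.06 -0.07 -0.  ] op 0.0514
yaw_y -45.4 z [ 0.015  0.034 -0.999] q [-0.89  0.29  1.66  0.04  1.21 -0.11]
```

step_arm:
  moves:
    - [0.6,-0.006,0.008,0,0]
    - [0.6,0,0,-0.012,0]
    - [0.6,0,0,-0.008,0]
    - [0.6,0,0,0,0]

```text
t: 16.2
tool_pos: [0.4684, -0.4403, 0.0326]
tool_rot: [-2.886, -1.184, -0.044]
contact_force: [-0.4, -0.8, 0.4]
opening: 0.0512
```

```bash
python3 st.py
```

```text
t 16.2 pos [ 0.4684 -0.4403  0.0326] F [-0.4 -0.8  0.4] T [-0.04  0.04  0.02] op 0.0512
yaw_y -45.4 z [ 0.018  0.031 -0.999] q [-0.88  0.29  1.7   0.04  1.17 -0.11]
```

step_arm:
  moves:
    - [0.6,-0.001,0,-0.009,0]
    - [0.6,0,0,0,0]
    - [0,0,0,0,0]
    - [0,0,0,0,0]
    - [0,0,0,0,0]
    - [0,0,0,0,0]
  newtons: 70

```text
t: 16.95
tool_pos: [0.4674, -0.4406, 0.0229]
tool_rot: [-2.886, -1.183, -0.044]
contact_force: [-0.1, -0.3, -1.2]
opening: 0.022
```

```bash
python3 st.py
```

```text
t 16.95 pos [ 0.4674 -0.4406  0.0229] F [-0.1 -0.3 -1.2] T [-0.05  0.   -0.02] op 0.022
yaw_y -45.4 z [ 0.018  0.031 -0.999] q [-0.89  0.3   1.7   0.04  1.15 -0.11]
```

step_arm:
  moves:
    - [0,0,0,0.02,0]
    - [0,0,0,0.04,0]
    - [0,0,0,0.05,0]
    - [0,0,0,0.05,0]
    - [0,0,0,0.05,0]
    - [0,0,0,0.05,0]
    - [0,0,0,0.05,0]
    - [0,0,0,0,0]
    - [0,0,0,0,0]

```text
t: 18.08
tool_pos: [0.4651, -0.4375, 0.3547]
tool_rot: [-2.894, -1.187, -0.048]
contact_force: [0.9, -0.1, -1.2]
opening: 0.0222
```

```bash
python3 st.py; python3 sc.py side 250 60 430 240 3.3 lc.png
```

```text
t 18.075 pos [ 0.4651 -0.4375  0.3547] F [ 0.9 -0.1 -1.2] T [-0.01 -0.01  0.03] op 0.0222
yaw_y -45.4 z [ 0.024  0.024 -0.999] q [-0.89  0.04  1.42  0.03  1.68 -0.09]
18.125 [ 0.4653 -0.4377  0.3553] [1.02 0.08 0.92]
```

View pics/lc.png

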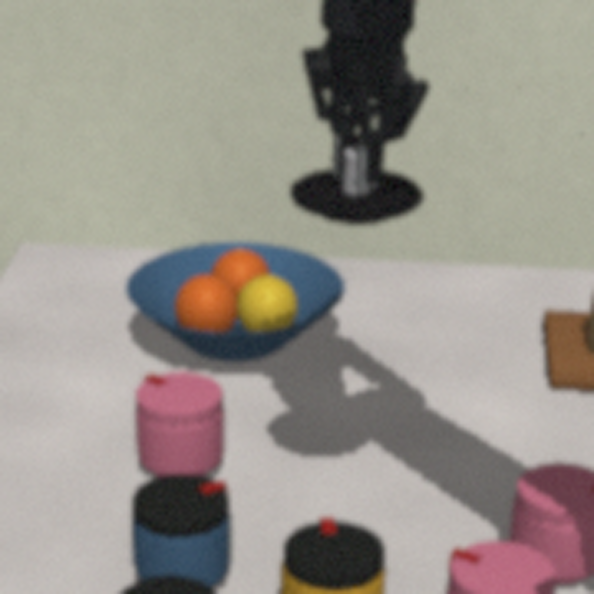

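Lid is held level. I'll carry it over to the hopper.

step_arm:
  moves:
    - [0,0.002,0.045,0,0]
    - [0,0.002,0.055,0,0]
    - [0,0.002,0.055,0,0]
    - [0,0.002,0.055,0,0]
    - [0,0.002,0.055,0,0]
    - [0,0.002,0.055,0,0]
    - [0,0.002,0.055,0,0]
    - [0,0.002,0.055,0,0]
    - [0,0.002,0.055,0,0]
    - [0,0.002,0.055,0,0]
    - [0,0.002,0.055,0,0]
    - [0,0.002,0.045,0,0]
    - [0,0.002,0.03,0,0]
    - [0,0,0,0,0]
    - [0,0,0,0,0]

```text
t: 20.0
tool_pos: [0.4782, 0.2543, 0.3264]
tool_rot: [-2.877, -1.175, 0.003]
contact_force: [0.2, -0.2, -0.6]
opening: 0.0222
```

```bash
python3 st.py; python3 sc.py side 180 200 380 400 3 lc2.png;
```

```text
t 20.0 pos [0.4782 0.2543 0.3264] F [ 0.2 -0.2 -0.6] T [-0.01 -0.03  0.02] op 0.0222
yaw_y -45.5 z [-0.014  0.031 -0.999] q [ 0.33 -0.19  1.68  0.03  1.65  1.13]
20.05 [0.4783 0.2541 0.3264] [ 0.21 -0.28 -1.37]
```

View pics/lc2.png

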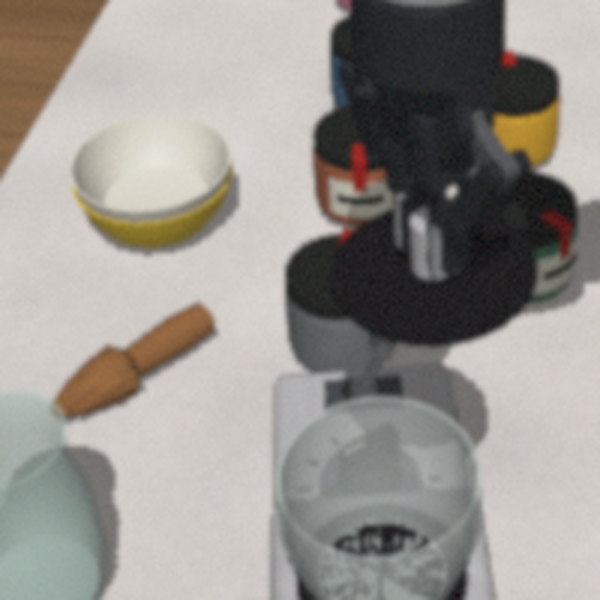

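step_arm:
  moves:
    - [0,0.005,0.04,0.012,0]
    - [0,0.005,0.04,0.004,0]
    - [0,0.004,0.025,0,0]
    - [0,0,0,0,0]
    - [0,0,0,0,0]

```text
t: 20.68
tool_pos: [0.4939, 0.3551, 0.3417]
tool_rot: [-2.884, -1.161, 0.006]
contact_force: [-0.6, 0.9, -0.2]
opening: 0.0219
```

```bash
python3 st.py; python3 sc.py side 200 270 400 470 3 lc3.png;python3 sc.py top 100 180 250 310 4 lc3t.png
```

```text
t 20.675 pos [0.4939 0.3551 0.3417] F [-0.6  0.9 -0.2] T [-0.03 -0.01  0.05] op 0.0219
yaw_y -46.1 z [-0.015  0.029 -0.999] q [ 0.49 -0.03  1.52  0.03  1.66  1.29]
20.725 [0.4939 0.3551 0.3417] [-0.88 -0.77 -0.69]
20.775 [0.4939 0.3551 0.3417] [-0.04  0.09 -1.18]
```

View pics/lc3.png

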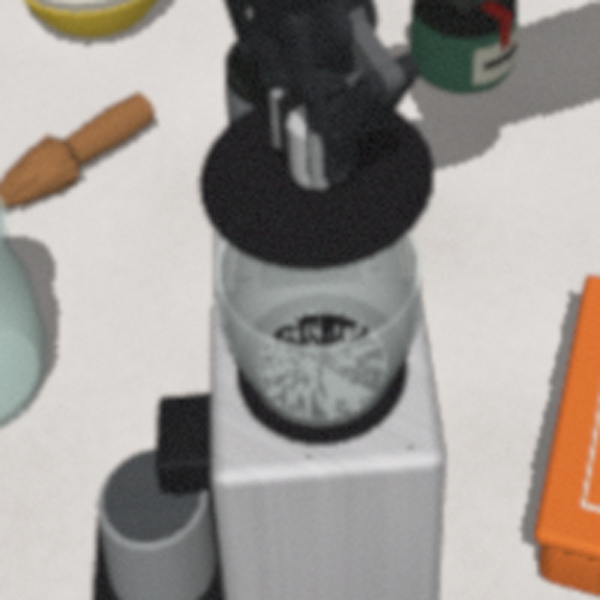

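View pics/lc3t.png

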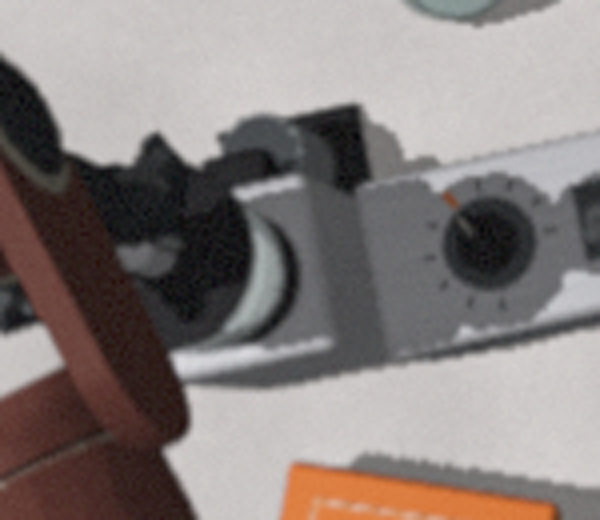

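```bash
python3 - <<'E'
from h import *
p=snap('side'); o=ctrl.get_obs()['tool_pos']
t=np.linspace(0,6.28,60)
im=cv2.cvtColor(p['color'],cv2.COLOR_RGB2BGR)
b=cv2.resize(im[270:470,200:400],None,fx=3,fy=3,interpolation=cv2.INTER_CUBIC)
def c(x,y,z,r,col):
    u=proj(p,np.c_[x+r*np.cos(t),y+r*np.sin(t),0*t+z]); cv2.polylines(b,[np.round((u-[200,270]+.5)*3-.5).astype(int)],True,col,1)
c(o[0],o[1],o[2]-.008,.057,(0,255,255))
c(.4925,.361,.277,.052,(0,0,255))
cv2.imwrite('pics/lc4.png',b)
E
```

```text
(no output)
```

View pics/lc4.png

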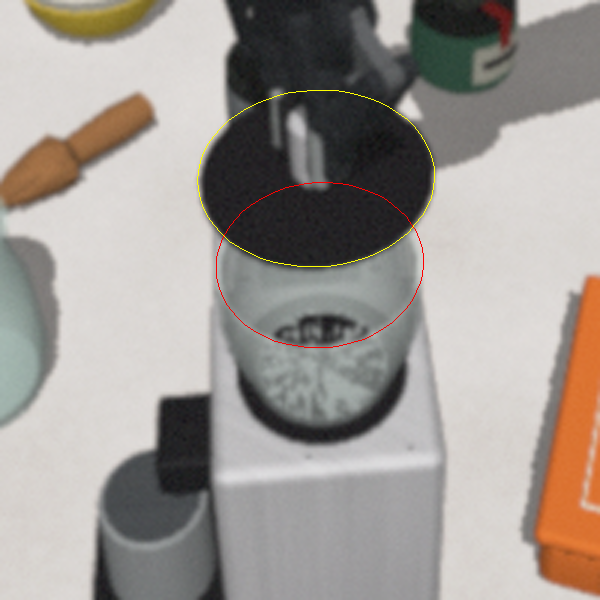

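step_arm:
  moves:
    - [0,-0.001,0.006,0,0]
    - [0,0,0,-0.015,0]
    - [0,0,0,-0.008,0]
    - [0,0,0,0,0]

```text
t: 21.32
tool_pos: [0.4925, 0.3604, 0.3166]
tool_rot: [-2.885, -1.159, 0.007]
contact_force: [0.2, -0.5, -0.2]
opening: 0.0219
```

```bash
python3 st.py
```

```text
t 21.325 pos [0.4925 0.3604 0.3166] F [ 0.2 -0.5 -0.2] T [-0.03 -0.    0.04] op 0.0219
yaw_y -46.2 z [-0.016  0.029 -0.999] q [ 0.49 -0.02  1.55  0.03  1.62  1.3 ]
```

step_arm:
  moves:
    - [0,0,0,-0.008,0]
    - [0,0,0,-0.007,0]
    - [0,0,0,-0.005,0]
    - [0,0,0,0,0]

```text
t: 21.82
tool_pos: [0.4924, 0.3604, 0.2949]
tool_rot: [-2.885, -1.159, 0.007]
contact_force: [-0.2, -0.3, -0.6]
opening: 0.0221
```

```bash
python3 st.py; python3 sc.py side 200 270 400 470 3 lc5.png
```

```text
t 21.825 pos [0.4924 0.3604 0.2949] F [-0.2 -0.3 -0.6] T [-0.06 -0.01  0.03] op 0.0221
yaw_y -46.2 z [-0.016  0.028 -0.999] q [ 0.49 -0.01  1.58  0.03  1.58  1.3 ]
21.875 [0.4925 0.3604 0.2953] [ 0.71  0.02 -0.19]
```

View pics/lc5.png

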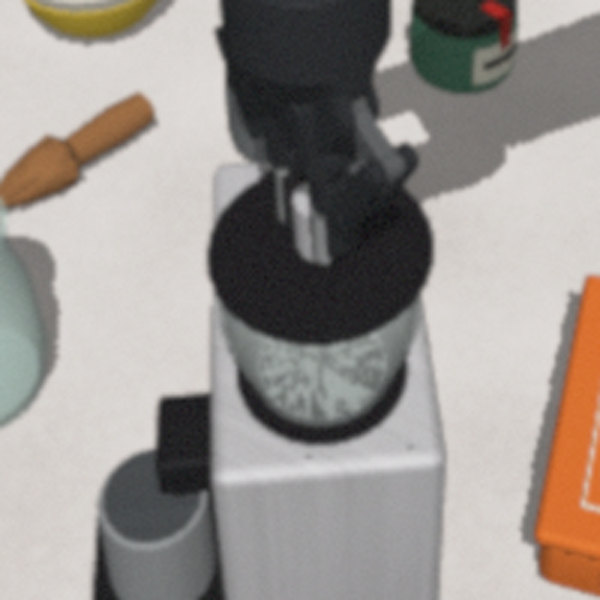

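Plug is in, with no contact force yet. I'll lower to contact.

step_arm:
  moves:
    - [0,0,0,-0.004,0]
    - [0,0,0,-0.003,0]
    - [0,0,0,-0.003,0]

```text
t: 22.25
tool_pos: [0.4929, 0.3609, 0.2906]
tool_rot: [-2.885, -1.159, -0.001]
contact_force: [-5.7, -2.2, 10.2]
opening: 0.022
```

```bash
python3 st.py
```

```text
t 22.25 pos [0.4929 0.3609 0.2906] F [-5.7 -2.2 10.2] T [-0.47  0.49 -0.11] op 0.022
yaw_y -46.2 z [-0.012  0.031 -0.999] q [ 0.5  -0.01  1.58  0.03  1.57  1.3 ]
```

step_arm:
  moves:
    - [0,0,0,0.001,0]
    - [0.6,0,0,0,0]
    - [0.6,0,0,0,0]
    - [0.6,0,0,0,0]
    - [0.6,0,0,0.03,0]
    - [0.6,0,0,0.05,0]
    - [0.6,0,0,0,0]

```text
t: 23.12
tool_pos: [0.4927, 0.3607, 0.3725]
tool_rot: [-2.885, -1.159, 0.001]
contact_force: [-0.4, 0.0, -0.3]
opening: 0.0513
```

```bash
python3 st.py; cat > lchk.py <<'E'
from h import *
p=snap('side')
t=np.linspace(0,6.28,60)
im=cv2.cvtColor(p['color'],cv2.COLOR_RGB2BGR)
b=cv2.resize(im[270:470,200:400],None,fx=3,fy=3,interpolation=cv2.INTER_CUBIC)
def c(x,y,z,r,col):
    u=proj(p,np.c_[x+r*np.cos(t),y+r*np.sin(t),0*t+z]); cv2.polylines(b,[np.round((u-[200,270]+.5)*3-.5).astype(int)],True,col,1)
c(.4925,.361,.282,.057,(0,255,255))
cv2.imwrite('pics/lc6.png',b)
E
python3 lchk.py
```

```text
t 23.125 pos [0.4927 0.3607 0.3725] F [-0.4  0.  -0.3] T [-0.   -0.01 -0.05] op 0.0513
yaw_y -46.2 z [-0.013  0.03  -0.999] q [ 0.5  -0.03  1.47  0.03  1.7   1.31]
```

View pics/lc6.png

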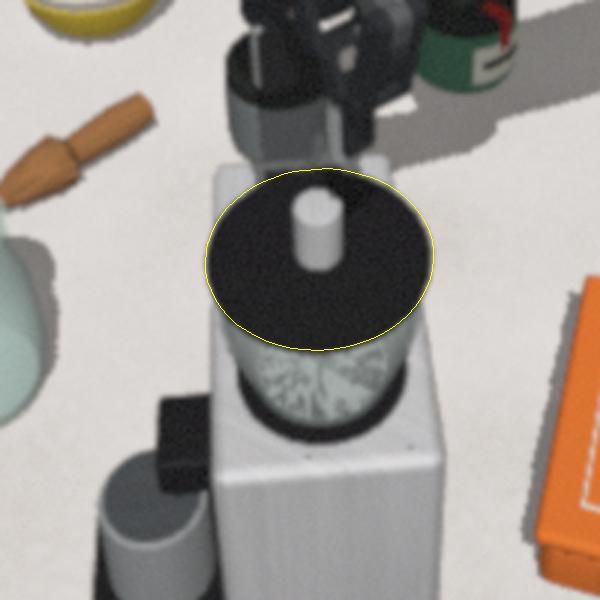

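Lid is home and level, matching the overlay. Jars next: I'll press on each lid with two spread fingertips centred on it and twist. Grey goes first.

step_arm:
  moves:
    - [0.5,0.012,-0.055,0,0]
    - [0.5,0.012,-0.055,0,0]
    - [0.5,0.014,-0.055,0,0]
    - [0.5,0.014,-0.055,0,0]
    - [0.5,0.014,-0.055,-0.02,0]
    - [0.5,0.014,-0.055,-0.03,0]
    - [0.5,0.006,-0.02,-0.05,0]
    - [0.5,0,0,-0.05,0]
    - [0.5,0,0,-0.04,0]
    - [0.5,0,0,0,0]
    - [0.5,0,0,0,0]

```text
t: 24.55
tool_pos: [0.5702, 0.0016, 0.1567]
tool_rot: [-2.877, -1.156, 0.044]
contact_force: [0.6, -0.1, 0.3]
opening: 0.0422
```

```bash
python3 st.py; python3 sc.py side 250 180 400 330 4 j1.png;
```

```text
t 24.55 pos [0.5702 0.0016 0.1567] F [ 0.6 -0.1  0.3] T [0.04 0.01 0.03] op 0.0422
yaw_y -46.3 z [-0.041  0.027 -0.999] q [-0.14  0.01  1.79  0.02  1.39  0.66]
24.6 [0.57   0.0017 0.1566] [-0.16 -0.01 -0.7 ]
```

View pics/j1.png

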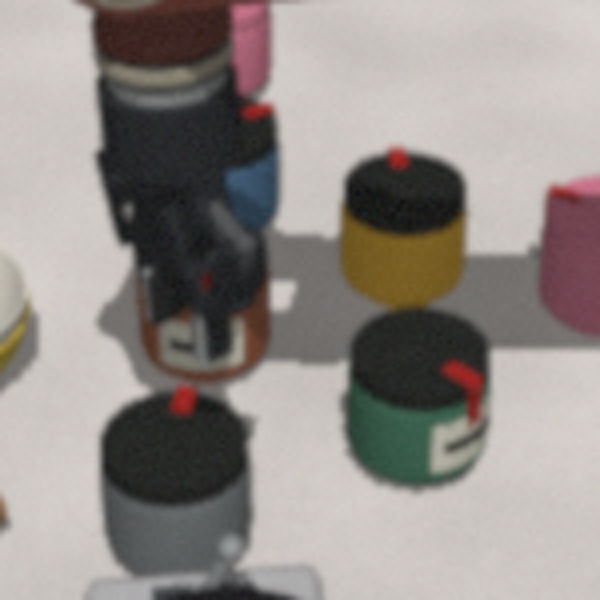

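step_arm:
  moves:
    - [0.5,-0.04,0,0,0]
    - [0.5,0,0,0,0]
    - [0.5,0,0,0,0]

```text
t: 24.98
tool_pos: [0.5328, 0.0018, 0.1624]
tool_rot: [-2.881, -1.159, 0.031]
contact_force: [-0.9, -1.1, 0.3]
opening: 0.0429
```

```bash
python3 st.py
```

```text
t 24.975 pos [0.5328 0.0018 0.1624] F [-0.9 -1.1  0.3] T [-0.04 -0.05  0.05] op 0.0429
yaw_y -46.2 z [-0.032  0.026 -0.999] q [-0.15 -0.09  1.87  0.02  1.4   0.65]
```

step_arm:
  moves:
    - [0.5,0.01,0,0,0]
    - [0.5,0.01,0,0,0]
    - [0.5,0.01,0,0,0]
    - [0.5,0.01,0,0,0]
    - [0.5,0.008,0.006,0,0]
    - [0.5,0,0,0,0]

```text
t: 25.72
tool_pos: [0.5878, 0.008, 0.1644]
tool_rot: [-2.883, -1.16, 0.026]
contact_force: [-0.6, -0.3, -0.3]
opening: 0.0427
```

```bash
python3 st.py
```

```text
t 25.725 pos [0.5878 0.008  0.1644] F [-0.6 -0.3 -0.3] T [ 0.01 -0.06 -0.01] op 0.0427
yaw_y -46.2 z [-0.028  0.025 -0.999] q [-0.12  0.03  1.75  0.02  1.39  0.68]
```

step_arm:
  moves:
    - [0.5,-0.062,0,0,0]
    - [0.5,0,0,0,0]
    - [0.5,0.01,0,0,0]
    - [0.5,0.01,0,0,0]
    - [0.5,0.01,0,0,0]
    - [0.5,0.01,0,0,0]
    - [0.5,0,0,0,0]
    - [0.5,-0.06,0,0,0]
    - [0.5,0,0,0,0]
    - [0.5,0.01,0,0,0]
    - [0.5,0.01,0,0,0]
    - [0.5,0.01,0,0,0]
    - [0.5,0.01,0,0,0]
    - [0.5,0.01,0,0,0]
    - [0.5,0.01,0,0,0]
    - [0.5,0.01,0,0,0]
    - [0.5,0,0,0,0]

```text
t: 27.85
tool_pos: [0.5855, 0.008, 0.1602]
tool_rot: [-2.879, -1.16, 0.035]
contact_force: [0.2, -0.2, 0.8]
opening: 0.0427
```

```bash
python3 st.py
```

```text
t 27.85 pos [0.5855 0.008  0.1602] F [ 0.2 -0.2  0.8] T [-0.02 -0.    0.03] op 0.0427
yaw_y -46.1 z [-0.035  0.026 -0.999] q [-0.12  0.04  1.75  0.02  1.39  0.68]
```

step_arm:
  moves:
    - [0.5,-0.007,0,-0.025,0]
    - [0.5,0,0,-0.025,0]
    - [0.5,0,0,-0.005,0]
    - [0.5,0,0,0,0]

```text
t: 28.35
tool_pos: [0.5785, 0.008, 0.1053]
tool_rot: [-2.88, -1.161, 0.034]
contact_force: [-0.1, -0.4, 0.0]
opening: 0.0428
```

```bash
python3 st.py
```

```text
t 28.35 pos [0.5785 0.008  0.1053] F [-0.1 -0.4  0. ] T [ 0.02 -0.06  0.02] op 0.0428
yaw_y -46.1 z [-0.034  0.026 -0.999] q [-0.13  0.08  1.81  0.02  1.29  0.67]
```

step_arm:
  moves:
    - [0.5,0,0,-0.009,0]
    - [0.5,0,0,-0.006,0]
    - [0.5,0,0,-0.004,0]
    - [0.5,0,0,-0.003,0]

```text
t: 28.85
tool_pos: [0.5822, 0.007, 0.0878]
tool_rot: [-2.885, -1.163, 0.023]
contact_force: [-3.1, -1.3, 16.4]
opening: 0.0425
```

```bash
python3 st.py
```

```text
t 28.85 pos [0.5822 0.007  0.0878] F [-3.1 -1.3 16.4] T [-0.55  0.41 -0.11] op 0.0425
yaw_y -46.1 z [-0.025  0.023 -0.999] q [-0.13  0.1   1.81  0.02  1.26  0.67]
```

step_arm:
  moves:
    - [0.5,0,0,-0.001,8]
    - [0.5,0,0,-0.001,8]
    - [0.5,0,0,-0.001,8]

```text
t: 29.22
tool_pos: [0.5844, 0.0058, 0.0879]
tool_rot: [-2.575, -1.759, 0.028]
contact_force: [-0.7, -2.0, 2.8]
opening: 0.0427
```

```bash
python3 st.py;  python3 sc.py side 250 180 400 330 4 j2.png
```

```text
t 29.225 pos [0.5844 0.0058 0.0879] F [-0.7 -2.   2.8] T [-0.3   0.01 -0.09] op 0.0427
yaw_y -21.3 z [-0.028  0.009 -1.   ] q [-0.12  0.11  1.81  0.01  1.26  0.25]
29.275 [0.5845 0.0059 0.0879] [-0.12 -1.31  2.01]
```

View pics/j2.png

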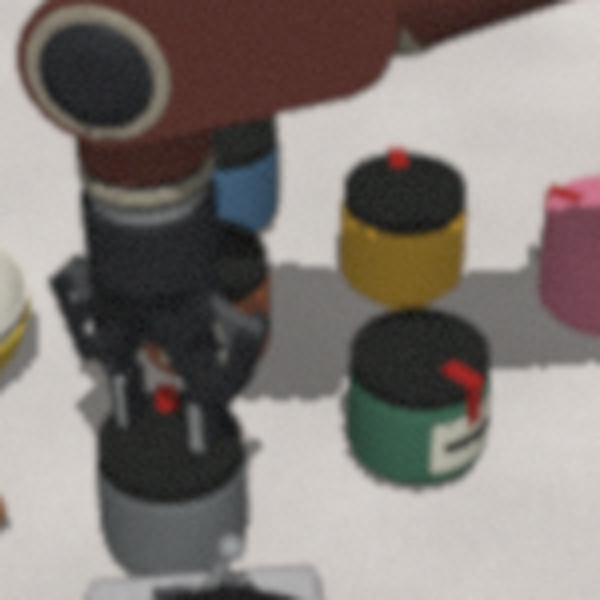

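Jar turns with the tool. I'll continue with a little more downward push.

step_arm:
  moves:
    - [0.5,0,0,-0.004,6]
    - [0.5,0,0,-0.003,9]
    - [0.5,0,0,-0.003,9]
    - [0.5,0,0,-0.003,9]

```text
t: 29.78
tool_pos: [0.5942, 0.0021, 0.0873]
tool_rot: [1.967, 2.446, -0.016]
contact_force: [-0.5, -1.8, 8.1]
opening: 0.0429
```

```bash
python3 st.py;  python3 sc.py side 250 180 400 330 4 j3.png
```

```text
t 29.775 pos [0.5942 0.0021 0.0873] F [-0.5 -1.8  8.1] T [-0.24 -0.06 -0.08] op 0.0429
yaw_y 12.4 z [-0.004 -0.01  -1.   ] q [-0.12  0.11  1.8  -0.01  1.23 -0.33]
29.825 [0.5943 0.0022 0.0872] [-0.77 -0.71  8.3 ]
```

View pics/j3.png

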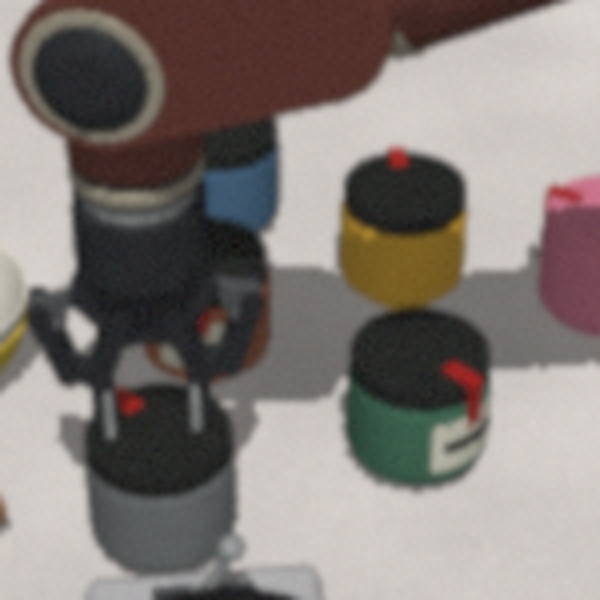

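step_arm:
  moves:
    - [0.5,-0.003,0,-0.005,0]
    - [0.5,-0.003,0,-0.004,6]
    - [0.5,-0.004,0.001,-0.004,6]
    - [0.5,-0.004,0.001,-0.004,6]
    - [0.5,-0.004,0.001,-0.004,6]

```text
t: 30.45
tool_pos: [0.5909, 0.007, 0.0877]
tool_rot: [1.397, 2.782, 0.023]
contact_force: [-1.2, 3.6, 12.5]
opening: 0.0428
```

```bash
python3 st.py;  python3 sc.py side 250 180 400 330 4 j4.png
```

```text
t 30.45 pos [0.5909 0.007  0.0877] F [-1.2  3.6 12.5] T [ 0.32  0.39 -0.12] op 0.0428
yaw_y 36.7 z [ 0.032  0.001 -0.999] q [-0.12  0.08  1.83  0.    1.2  -0.76]
30.5 [0.5909 0.0071 0.0877] [1.000e-02 2.730e+00 1.147e+01]
```

View pics/j4.png

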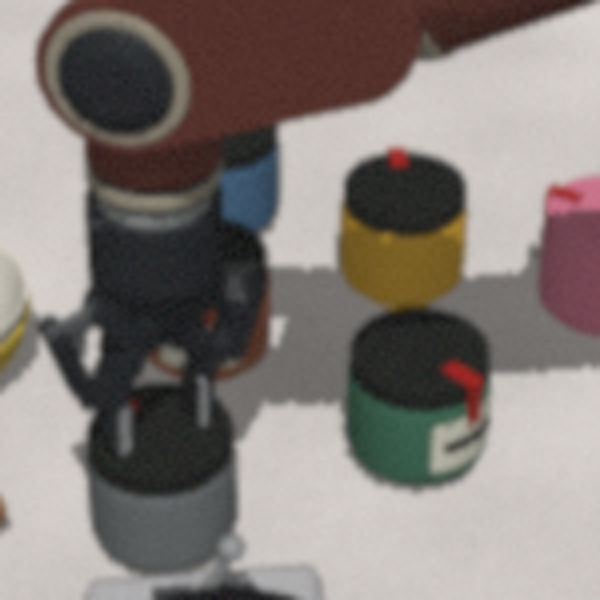

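step_arm:
  moves:
    - [0.5,0,0,0.04,0]
    - [0.5,-0.03,0,0.04,0]
    - [0.5,-0.06,0,0,0]
    - [0.5,-0.06,0,0,0]
    - [0.5,-0.03,0,0,0]

```text
t: 31.12
tool_pos: [0.4088, 0.0074, 0.1719]
tool_rot: [1.404, 2.774, 0.027]
contact_force: [0.2, -0.2, 0.4]
opening: 0.0428
```

```bash
python3 st.py;  cat > jm.py <<'E'
import sys
from h import *
p=snap('top','jm.png')
a=sys.argv[1:]
g={k:JAR[k] for k in a} if a else JAR
r=jars(p,g)
im=cv2.cvtColor(p['color'],cv2.COLOR_RGB2BGR)
b=cv2.resize(im[160:300,250:470],None,fx=3.6,fy=3.6,interpolation=cv2.INTER_CUBIC)
t=np.linspace(0,6.28,60)
for k,(f,y,_,_) in r.items():
    y=np.radians(y)
    u=proj(p,np.c_[f[0]+.046*np.cos(t),f[1]+.046*np.sin(t),0*t+.089]); cv2.polylines(b,[np.round((u-[250,160]+.5)*3.6-.5).astype(int)],True,(0,255,255),1)
    u=proj(p,[[f[0],f[1],.089],[f[0]+.046*np.cos(y),f[1]+.046*np.sin(y),.089]]); cv2.polylines(b,[np.round((u-[250,160]+.5)*3.6-.5).astype(int)],True,(0,255,0),1)
cv2.imwrite('pics/jmo.png',b)
E
python3 jm.py
```

```text
t 31.125 pos [0.4088 0.0074 0.1719] F [ 0.2 -0.2  0.4] T [-0.02  0.03 -0.02] op 0.0428
yaw_y 36.3 z [ 0.037  0.001 -0.999] q [-0.17 -0.5   2.18  0.01  1.43 -0.8 ]
grey c [5.863e-01 4.000e-04 4.420e-02] yaw -27.1 rad 0.0366 27
terra c [ 0.5935 -0.1761  0.0412] yaw 92.6 rad 0.0349 28
blue c [ 0.6072 -0.337   0.0438] yaw -136.7 rad 0.0332 34
green c [ 0.4411 -0.0912  0.0434] yaw 136.6 rad 0.0354 24
yellow c [ 0.4643 -0.2727  0.042 ] yaw -76.9 rad 0.0355 28
```

View pics/jmo.png

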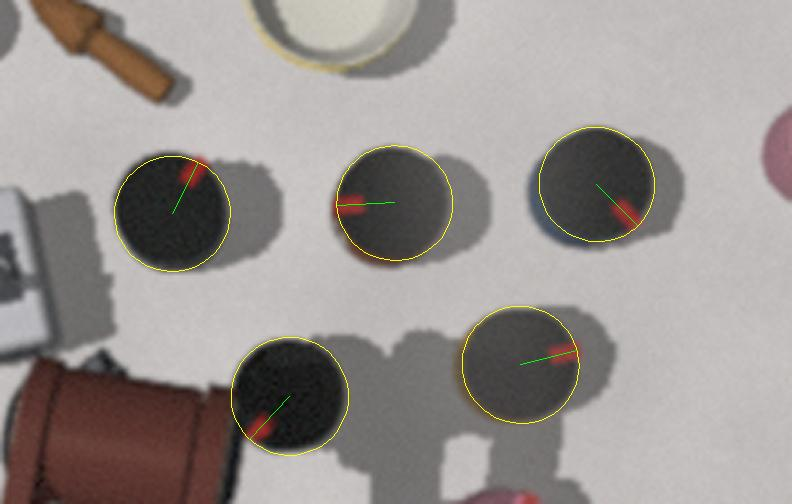

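step_arm:
  moves:
    - [0.5,0.04,-0.002,0,0]
    - [0.5,0.055,-0.002,0,0]
    - [0.5,0.055,-0.002,-0.02,0]
    - [0.5,0.025,-0.001,-0.03,0]
    - [0.5,0,0,-0.01,0]
    - [0.5,0,0,0,0]

```text
t: 31.92
tool_pos: [0.5874, 0.0009, 0.111]
tool_rot: [1.417, 2.763, 0.031]
contact_force: [-0.3, -1.2, 0.3]
opening: 0.0426
```

```bash
python3 st.py
```

```text
t 31.925 pos [0.5874 0.0009 0.111 ] F [-0.3 -1.2  0.3] T [-0.05  0.06 -0.02] op 0.0426
yaw_y 35.7 z [ 0.041  0.001 -0.999] q [-0.13  0.04  1.83  0.01  1.23 -0.75]
```

step_arm:
  moves:
    - [0.5,0,0,-0.012,0]
    - [0.5,0,0,-0.009,0]
    - [0.5,-0.001,0,-0.007,0]
    - [0.5,-0.001,0,-0.006,0]

```text
t: 32.42
tool_pos: [0.5877, 0.0005, 0.0878]
tool_rot: [1.415, 2.756, 0.033]
contact_force: [-11.7, 1.9, 32.8]
opening: 0.0428
```

```bash
python3 st.py
```

```text
t 32.425 pos [5.877e-01 5.000e-04 8.780e-02] F [-11.7   1.9  32.8] T [-0.07  2.64 -0.22] op 0.0428
yaw_y 35.7 z [ 0.049 -0.001 -0.999] q [-0.13  0.07  1.85  0.01  1.18 -0.75]
```

step_arm:
  moves:
    - [0.5,-0.001,0,-0.003,6]
    - [0.5,-0.001,0,-0.003,6]
    - [0.5,-0.001,0,-0.003,6]
    - [0.5,-0.001,0,-0.003,6]

```text
t: 32.92
tool_pos: [0.5881, 0.0009, 0.0883]
tool_rot: [0.789, 2.989, 0.055]
contact_force: [-3.0, 1.0, 10.9]
opening: 0.0428
```

```bash
python3 st.py;  python3 sc.py side 250 180 400 330 4 j5.png
```

```text
t 32.925 pos [0.5881 0.0009 0.0883] F [-3.   1.  10.9] T [ 0.01  0.83 -0.14] op 0.0428
yaw_y 60.5 z [ 0.057  0.021 -0.998] q [-0.14  0.06  1.86  0.03  1.17 -1.2 ]
32.975 [0.5883 0.0008 0.0883] [-2.31  1.08 10.5 ]
```

View pics/j5.png

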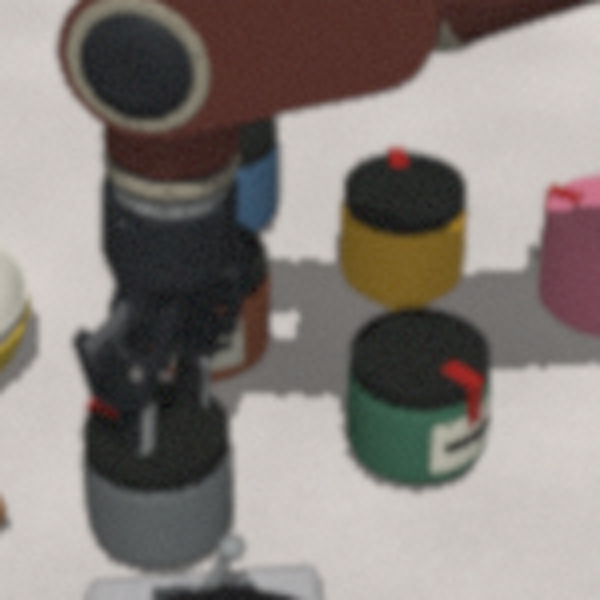

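step_arm:
  moves:
    - [0.5,0,0,0.04,0]
    - [0.5,-0.03,0,0.03,0]
    - [0.5,-0.06,0,0,0]
    - [0.5,-0.06,0,0,0]
    - [0.5,-0.03,0,0,0]

```text
t: 33.6
tool_pos: [0.4052, 0.0005, 0.1624]
tool_rot: [0.783, 2.983, 0.055]
contact_force: [-0.7, -0.6, 0.7]
opening: 0.0427
```

```bash
python3 st.py; python3 jm.py grey
```

```text
t 33.6 pos [0.4052 0.0005 0.1624] F [-0.7 -0.6  0.7] T [-0.05 -0.   -0.  ] op 0.0427
yaw_y 60.6 z [ 0.064  0.02  -0.998] q [-0.21 -0.53  2.21  0.03  1.4  -1.27]
grey c [ 0.5891 -0.002   0.0443] yaw -14.2 rad 0.0370 25
```

step_arm:
  moves:
    - [0.5,0.03,-0.055,0,0]
    - [0.5,0.03,-0.055,0,0]
    - [0.5,0.03,-0.055,0,0]
    - [0.5,0.0,-0.055,0,0]
    - [0.5,0,-0.055,0,0]
    - [0.5,0,0,0,0]

```text
t: 34.4
tool_pos: [0.4944, -0.2813, 0.1637]
tool_rot: [0.776, 2.976, 0.053]
contact_force: [0.2, 0.6, -0.3]
opening: 0.0429
```

```bash
python3 st.py
```

```text
t 34.4 pos [ 0.4944 -0.2813  0.1637] F [ 0.2  0.6 -0.3] T [ 0.    0.05 -0.02] op 0.0429
yaw_y 60.8 z [ 0.072  0.017 -0.997] q [-0.68 -0.06  1.85  0.06  1.32 -1.75]
```

step_arm:
  moves:
    - [0.5,0.0,0.055,0,0]
    - [0.5,0.0,0.055,0,0]
    - [0.5,0.02,0.055,0,0]
    - [0.5,0.02,0.055,0,0]
    - [0.5,0.02,0.04,0,0]
    - [0.5,0,0,0,0]

```text
t: 35.15
tool_pos: [0.5532, -0.01, 0.164]
tool_rot: [0.778, 2.973, 0.057]
contact_force: [-0.6, -0.3, 0.6]
opening: 0.0424
```

```bash
python3 st.py
```

```text
t 35.15 pos [ 0.5532 -0.01    0.164 ] F [-0.6 -0.3  0.6] T [-0.    0.01 -0.05] op 0.0424
yaw_y 60.8 z [ 0.075  0.018 -0.997] q [-0.17 -0.12  1.9   0.03  1.29 -1.24]
```

step_arm:
  moves:
    - [0.5,0.003,0,0,-10.6]
    - [0.5,0.003,0,0,-10.6]
    - [0.5,0.003,0,0,-10.6]
    - [0.5,0.003,0,0,-10.6]
    - [0.5,0.003,0,0,-10.6]
    - [0.5,0.003,0,0,-10.6]
    - [0.5,0.003,0,0,-10.6]
    - [0.5,0.003,0,0,-10.6]
    - [0.5,0.003,0,0,-10.6]
    - [0.5,0,0,0,-10.6]
    - [0.5,0,0,0,-10.6]
    - [0.5,0,0,0,-10.6]
    - [0.5,0,0,0,-10.6]
    - [0.5,0,0,0,-10.6]
    - [0.5,0,0,0,-10.6]
    - [0.5,0,0,0,-10.6]
    - [0.5,0,0,0,0]

```text
t: 37.28
tool_pos: [0.5688, -0.014, 0.1618]
tool_rot: [3.046, -0.575, -0.107]
contact_force: [1.1, -0.7, 1.3]
opening: 0.0428
```

```bash
python3 st.py
```

```text
t 37.275 pos [ 0.5688 -0.014   0.1618] F [ 1.1 -0.7  1.3] T [0.02 0.01 0.  ] op 0.0428
yaw_y -111.3 z [-0.075 -0.026 -0.997] q [-0.14  0.02  1.76 -0.04  1.43  1.81]
```

step_arm:
  moves:
    - [0.5,0.02,0.012,-0.03,0]
    - [0.5,0,0,-0.02,0]
    - [0.5,0,0,-0.005,0]
    - [0.5,0,0,0,0]

```text
t: 37.78
tool_pos: [0.5878, -0.003, 0.1063]
tool_rot: [3.048, -0.564, -0.106]
contact_force: [-0.2, 0.0, 0.4]
opening: 0.0429
```

```bash
python3 st.py
```

```text
t 37.775 pos [ 0.5878 -0.003   0.1063] F [-0.2  0.   0.4] T [ 0.01 -0.02 -0.01] op 0.0429
yaw_y -110.9 z [-0.074 -0.027 -0.997] q [-0.11  0.12  1.76 -0.04  1.33  1.83]
```

step_arm:
  moves:
    - [0.5,0,0,-0.01,0]
    - [0.5,0,0,-0.008,0]
    - [0.5,0,0,-0.006,0]
    - [0.5,0,0,-0.005,0]
    - [0.5,0,0,-0.005,0]
    - [0.5,0,0,-0.005,0]

```text
t: 38.52
tool_pos: [0.598, -0.0026, 0.0898]
tool_rot: [3.054, -0.563, -0.074]
contact_force: [-8.6, -0.9, 21.4]
opening: 0.0425
```

```bash
python3 st.py
```

```text
t 38.525 pos [ 0.598  -0.0026  0.0898] F [-8.6 -0.9 21.4] T [-0.14  1.73  0.04] op 0.0425
yaw_y -110.8 z [-0.053 -0.026 -0.998] q [-0.11  0.15  1.76 -0.03  1.29  1.83]
```

step_arm:
  moves:
    - [0.5,-0.003,0,-0.004,6]
    - [0.5,-0.003,0,-0.004,6]
    - [0.5,-0.003,0,-0.004,6]
    - [0.5,-0.003,0,-0.004,0]

```text
t: 39.02
tool_pos: [0.5969, -0.0045, 0.0882]
tool_rot: [3.097, -0.063, -0.023]
contact_force: [-1.1, 1.6, 11.6]
opening: 0.0427
```

```bash
python3 st.py
```

```text
t 39.025 pos [ 0.5969 -0.0045  0.0882] F [-1.1  1.6 11.6] T [0.54 0.22 0.02] op 0.0427
yaw_y -92.3 z [-0.015 -0.044 -0.999] q [-0.11  0.13  1.78 -0.05  1.24  1.52]
```

step_arm:
  moves:
    - [0.5,0,0,0.04,0]
    - [0.5,-0.03,0,0.04,0]
    - [0.5,-0.06,0,0,0]
    - [0.5,-0.06,0,0,0]
    - [0.5,-0.03,0,0,0]

```text
t: 39.65
tool_pos: [0.4151, -0.0051, 0.1722]
tool_rot: [3.096, -0.062, -0.014]
contact_force: [0.2, 0.3, -0.3]
opening: 0.0428
```

```bash
python3 st.py; python3 jm.py grey
```

```text
t 39.65 pos [ 0.4151 -0.0051  0.1722] F [ 0.2  0.3 -0.3] T [ 0.03  0.06 -0.01] op 0.0428
yaw_y -92.3 z [-0.01  -0.045 -0.999] q [-0.16 -0.44  2.14 -0.05  1.45  1.46]
grey c [ 0.5917 -0.0024  0.0442] yaw -7.0 rad 0.0370 25
```

Tilt of the tool is what unbalances the two fingers. I'll level it by pressing on a free counter spot, the lid's old place, with the yaw set so that the press cancels the tilt.

step_arm:
  moves:
    - [0.5,0.005,-0.037,0,-10]
    - [0.5,0.005,-0.037,0,-10]
    - [0.5,0.005,-0.037,0,-10]
    - [0.5,0.005,-0.037,0,-10]
    - [0.5,0.005,-0.037,0,-10]
    - [0.5,0.005,-0.037,0,-10]
    - [0.5,0.005,-0.037,0,-10]
    - [0.5,0.005,-0.037,0,-10]
    - [0.5,0.005,-0.037,0,-10]
    - [0.5,0.005,-0.037,0,-10]
    - [0.5,0.005,-0.037,0,-10]
    - [0.5,0,-0.035,0,-8]
    - [0.5,0,0,0,0]

```text
t: 41.32
tool_pos: [0.4696, -0.4635, 0.1704]
tool_rot: [1.465, -2.76, -0.06]
contact_force: [-0.7, 0.4, -0.8]
opening: 0.0426
```

```bash
python3 st.py; python3 jm.py
```

```text
t 41.325 pos [ 0.4696 -0.4635  0.1704] F [-0.7  0.4 -0.8] T [-0.04  0.    0.01] op 0.0426
yaw_y 145.9 z [-0.033  0.026 -0.999] q [-0.89  0.2   1.55 -0.01  1.43  2.85]
grey c [ 0.5929 -0.0016  0.0443] yaw -8.0 rad 0.0371 29
terra c [ 0.5934 -0.1756  0.0409] yaw 92.5 rad 0.0357 32
blue c [ 0.608  -0.3357  0.0426] yaw -136.1 rad 0.0346 34
green c [ 0.4417 -0.0914  0.0426] yaw 138.4 rad 0.0345 37
yellow c [ 0.4642 -0.2727  0.0406] yaw -76.1 rad 0.0358 30
```

step_arm:
  moves:
    - [0.5,0,0,-0.04,0]
    - [0.5,0,0,-0.04,0]
    - [0.5,0,0,-0.03,0]
    - [0.5,0,0,-0.015,0]
    - [0.5,0,0,0,0]

```text
t: 42.0
tool_pos: [0.4715, -0.458, 0.0435]
tool_rot: [1.48, -2.753, -0.058]
contact_force: [1.2, -0.4, -0.1]
opening: 0.0431
```

```bash
python3 st.py
```

```text
t 42.0 pos [ 0.4715 -0.458   0.0435] F [ 1.2 -0.4 -0.1] T [ 0.01 -0.04  0.  ] op 0.0431
yaw_y 146.5 z [-0.031  0.026 -0.999] q [-0.88  0.32  1.63 -0.01  1.22  2.85]
```

step_arm:
  moves:
    - [0.5,0,0,-0.02,0]
    - [0.5,0,0,-0.012,0]
    - [0.5,0,0,-0.007,0]
    - [0.5,0,0,-0.005,0]
    - [0.5,0,0,-0.004,0]
    - [0.5,0,0,-0.004,0]

```text
t: 42.75
tool_pos: [0.4737, -0.46, -0.0012]
tool_rot: [1.482, -2.753, -0.054]
contact_force: [-10.5, 12.1, 26.8]
opening: 0.0428
```

```bash
python3 st.py
```

```text
t 42.75 pos [ 0.4737 -0.46   -0.0012] F [-10.5  12.1  26.8] T [1.79 1.47 0.09] op 0.0428
yaw_y 146.6 z [-0.029  0.024 -0.999] q [-0.88  0.39  1.64 -0.01  1.15  2.85]
```

step_arm:
  moves:
    - [0.5,0,0,-0.004,0]
    - [0.5,0,0,-0.004,0]
    - [0.5,0,0,-0.004,0]
    - [0.5,0,0,-0.004,0]
    - [0.5,0,0,-0.004,0]
    - [0.5,0,0,-0.004,0]

```text
t: 43.5
tool_pos: [0.4736, -0.46, -0.0007]
tool_rot: [1.483, -2.746, -0.075]
contact_force: [-9.0, 9.4, 19.3]
opening: 0.0428
```

```bash
python3 st.py
```

```text
t 43.5 pos [ 0.4736 -0.46   -0.0007] F [-9.   9.4 19.3] T [1.39 1.18 0.09] op 0.0428
yaw_y 146.8 z [-0.04   0.033 -0.999] q [-0.88  0.4   1.63 -0.01  1.17  2.85]
```

step_arm:
  moves:
    - [0.5,-0.005,0.004,-0.004,0]
    - [0.5,-0.005,0.004,-0.004,0]
    - [0.5,-0.005,0.004,-0.004,0]

```text
t: 43.88
tool_pos: [0.4676, -0.457, -0.0013]
tool_rot: [1.487, -2.755, -0.03]
contact_force: [3.6, -2.7, 5.9]
opening: 0.0427
```

```bash
python3 st.py
```

```text
t 43.875 pos [ 0.4676 -0.457  -0.0013] F [ 3.6 -2.7  5.9] T [-0.45 -0.76 -0.01] op 0.0427
yaw_y 146.7 z [-0.018  0.012 -1.   ] q [-0.88  0.37  1.67 -0.01  1.13  2.84]
```

step_arm:
  moves:
    - [0.5,-0.005,0.003,-0.005,0]
    - [0.5,-0.004,0.003,-0.004,0]

```text
t: 44.12
tool_pos: [0.4665, -0.4569, -0.0018]
tool_rot: [1.491, -2.764, 0.004]
contact_force: [3.4, -1.9, 4.6]
opening: 0.0431
```

```bash
python3 st.py
```

```text
t 44.125 pos [ 0.4665 -0.4569 -0.0018] F [ 3.4 -1.9  4.6] T [-0.13 -0.51 -0.03] op 0.0431
yaw_y 146.7 z [-0.    -0.003 -1.   ] q [-0.89  0.35  1.69 -0.    1.1   2.84]
```

Tool is level. Next is yellow, which needs +76°.

step_arm:
  moves:
    - [0.5,0,0,0.02,0]
    - [0.5,0,0,0.03,0]
    - [0.5,0,0,0.03,0]
    - [0.5,0,0,0.03,0]
    - [0.5,0,0.03,0.01,0]
    - [0.5,0,0.04,0,0]
    - [0.5,0,0.04,0,0]
    - [0.5,0,0.04,0,0]
    - [0.5,0,0.025,0,0]
    - [0.5,0,0,0,0]

```text
t: 45.38
tool_pos: [0.4669, -0.2804, 0.1353]
tool_rot: [1.488, -2.767, 0.021]
contact_force: [-0.1, -0.2, -0.5]
opening: 0.0427
```

```bash
python3 st.py
```

```text
t 45.375 pos [ 0.4669 -0.2804  0.1353] F [-0.1 -0.2 -0.5] T [ 0.02 -0.03 -0.01] op 0.0427
yaw_y 146.6 z [ 0.006 -0.012 -1.   ] q [-0.67 -0.07  1.9  -0.01  1.3   3.05]
```

step_arm:
  moves:
    - [0.5,-0.003,0.008,-0.02,0]
    - [0.5,0,0,-0.01,0]
    - [0.5,0,0,0,0]
    - [0.5,0,0,0,0]

```text
t: 45.88
tool_pos: [0.463, -0.2741, 0.1025]
tool_rot: [1.484, -2.767, 0.02]
contact_force: [1.0, 0.1, 0.3]
opening: 0.0426
```

```bash
python3 st.py
```

```text
t 45.875 pos [ 0.463  -0.2741  0.1025] F [1.  0.1 0.3] T [-0.01  0.02 -0.03] op 0.0426
yaw_y 146.4 z [ 0.005 -0.012 -1.   ] q [-0.67 -0.04  1.93 -0.01  1.24  3.06]
```

step_arm:
  moves:
    - [0.5,0,0,-0.008,0]
    - [0.5,0,0,-0.006,0]
    - [0.5,-0.001,0.001,-0.005,0]
    - [0.5,-0.001,0.001,-0.005,0]

```text
t: 46.38
tool_pos: [0.4638, -0.2751, 0.0873]
tool_rot: [1.484, -2.768, 0.026]
contact_force: [-9.0, 7.1, 29.8]
opening: 0.0427
```

```bash
python3 st.py
```

```text
t 46.375 pos [ 0.4638 -0.2751  0.0873] F [-9.   7.1 29.8] T [ 1.46  2.21 -0.02] op 0.0427
yaw_y 146.4 z [ 0.007 -0.015 -1.   ] q [-0.67 -0.03  1.94 -0.01  1.21  3.06]
```

step_arm:
  moves:
    - [0.5,-0.001,0.001,-0.003,6]
    - [0.5,-0.001,0.001,-0.003,7]
    - [0.5,-0.001,0.001,-0.003,7]
    - [0.5,-0.001,0.001,-0.003,7]

```text
t: 46.88
tool_pos: [0.4668, -0.2724, 0.0878]
tool_rot: [-2.096, 2.321, -0.04]
contact_force: [-1.7, 4.9, 13.3]
opening: 0.0425
```

```bash
python3 st.py; python3 sc.py side 300 200 400 300 6 y1.png
```

```text
t 46.875 pos [ 0.4668 -0.2724  0.0878] F [-1.7  4.9 13.3] T [ 0.72  0.58 -0.14] op 0.0425
yaw_y 174.2 z [ 0.028 -0.009 -1.   ] q [-0.67 -0.03  1.95  0.01  1.2   2.57]
46.925 [ 0.4668 -0.2725  0.0877] [-1.51  3.66 12.89]
```

View pics/y1.png

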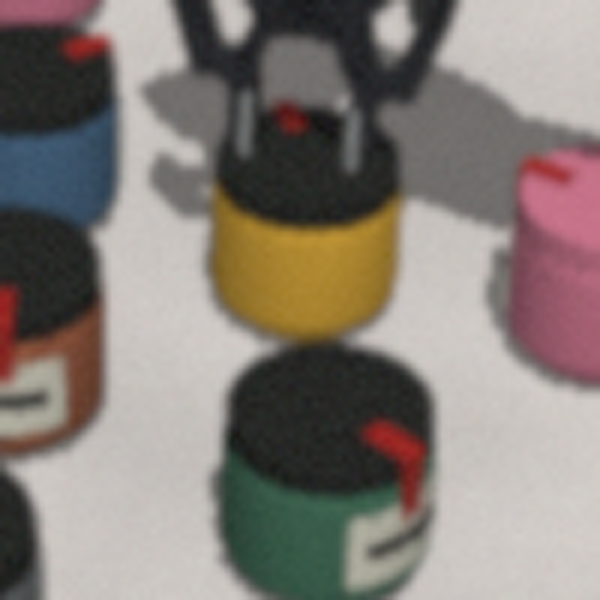

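```bash
cat > sr.py <<'E'
import sys
from h import *
# sr.py u v [half] : red centroid near pixel in side, world at lid plane, angle about estimated centre (lid dark ellipse unavailable -> TCP)
u,v=int(sys.argv[1]),int(sys.argv[2]); h=int(sys.argv[3]) if len(sys.argv)>3 else 12
p=snap('side'); im=p['color'].astype(int); o=ctrl.get_obs()['tool_pos']
pts=[(x,y) for y in range(v-h,v+h+1) for x in range(u-h,u+h+1) if im[y,x,0]>90 and im[y,x,0]-im[y,x,1]>50 and im[y,x,0]-im[y,x,2]>45]
W=np.array([atz(p,q,.089)[:2] for q in pts]); m=W.mean(0); d=m-o[:2]
print(len(pts),np.mean(pts,0).round(1),m.round(4),'about TCP: r %.4f ang %.1f'%(np.hypot(*d),np.degrees(np.arctan2(d[1],d[0]))))
E
python3 sr.py 349 220 8
```

```text
6 [348.  219.7] [ 0.4742 -0.3018] about TCP: r 0.0300 ang -75.7
```

step_arm:
  moves:
    - [0.85,0,0,0.015,0]
    - [0.85,0,0,0.003,0]
    - [0.85,-0.002,0,0,0]
    - [0.85,0,0,0,0]

```text
t: 47.48
tool_pos: [0.4648, -0.2728, 0.1066]
tool_rot: [-2.094, 2.324, -0.042]
contact_force: [-0.6, -0.0, -0.6]
opening: 0.0729
```

```bash
python3 st.py; python3 sc.py side 300 200 400 300 6 y2.png;python3 sc.py top 340 200 440 300 6 y2t.png
```

```text
t 47.475 pos [ 0.4648 -0.2728  0.1066] F [-0.6 -0.  -0.6] T [0.02 0.   0.01] op 0.0729
yaw_y 174.0 z [ 0.028 -0.011 -1.   ] q [-0.67 -0.06  1.94  0.01  1.23  2.57]
47.525 [ 0.4647 -0.2727  0.1065] [ 1.17 -0.19 -0.14]
47.575 [ 0.4647 -0.2727  0.1064] [ 0.65 -0.5   0.37]
```

View pics/y2.png

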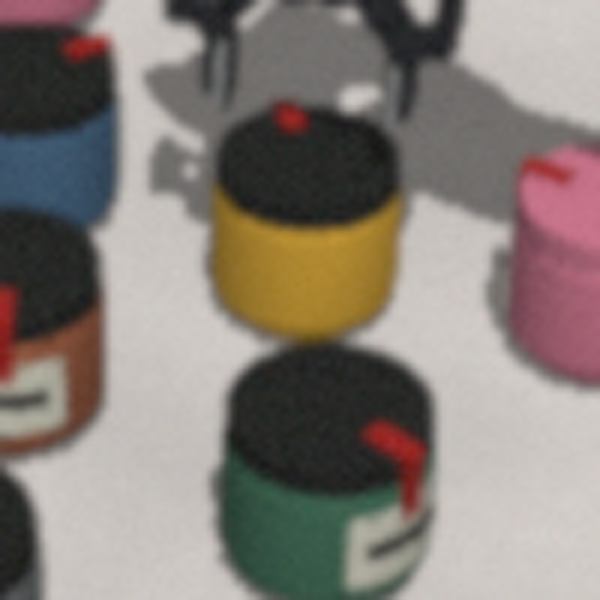

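View pics/y2t.png

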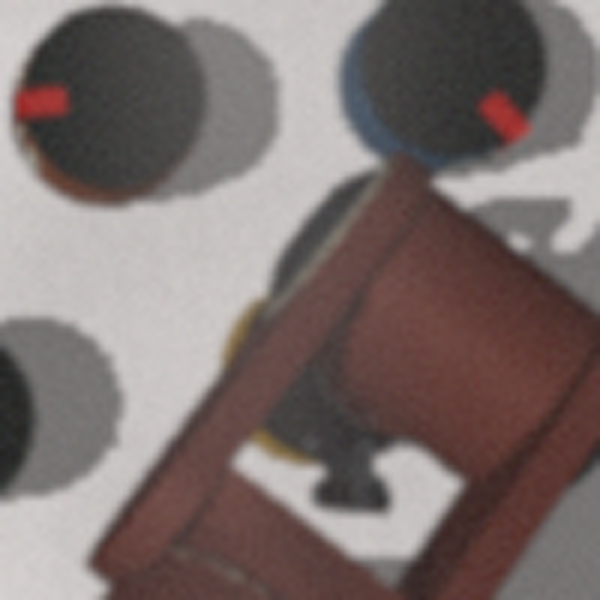

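step_arm:
  moves:
    - [0.85,0,0,-0.012,0]
    - [0.85,0,0,-0.008,0]
    - [0.85,-0.001,0.001,-0.005,0]
    - [0.85,-0.001,0.001,-0.004,0]

```text
t: 48.08
tool_pos: [0.464, -0.2722, 0.0813]
tool_rot: [-2.095, 2.325, -0.043]
contact_force: [-5.7, 6.2, 29.1]
opening: 0.073
```

```bash
python3 st.py
```

```text
t 48.075 pos [ 0.464  -0.2722  0.0813] F [-5.7  6.2 29.1] T [ 1.06  2.07 -0.18] op 0.073
yaw_y 174.1 z [ 0.027 -0.012 -1.   ] q [-0.67 -0.03  1.96  0.01  1.18  2.57]
```

step_arm:
  moves:
    - [0.85,-0.001,0.001,-0.003,6]
    - [0.85,-0.001,0.001,-0.003,7]
    - [0.85,-0.001,0.001,-0.003,7]

```text
t: 48.45
tool_pos: [0.4645, -0.2717, 0.0816]
tool_rot: [-2.473, 1.909, -0.049]
contact_force: [-3.7, 2.5, 15.2]
opening: 0.0726
```

```bash
python3 st.py;  python3 sc.py side 300 200 400 300 6 y3.png
```

```text
t 48.45 pos [ 0.4645 -0.2717  0.0816] F [-3.7  2.5 15.2] T [ 0.34  1.03 -0.2 ] op 0.0726
yaw_y -165.3 z [ 0.035 -0.006 -0.999] q [-0.68 -0.03  1.96  0.02  1.18  2.2 ]
48.5 [ 0.4646 -0.272   0.0817] [-2.61  0.81 12.7 ]
```

View pics/y3.png

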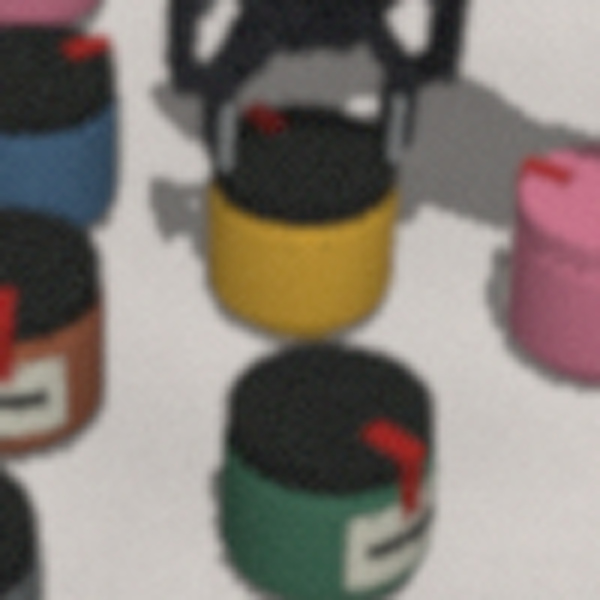

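Wide opening works. Continuing.

step_arm:
  moves:
    - [0.85,-0.001,0.001,-0.004,6]
    - [0.85,-0.001,0.001,-0.004,7]
    - [0.85,-0.001,0.001,-0.004,7]
    - [0.85,-0.001,0.001,-0.004,7]
    - [0.85,-0.001,0.001,-0.004,7]

```text
t: 49.12
tool_pos: [0.4657, -0.2757, 0.0814]
tool_rot: [-2.939, 1.068, -0.065]
contact_force: [-5.2, 0.5, 18.0]
opening: 0.0726
```

```bash
python3 st.py;  python3 sc.py side 300 200 400 300 6 y4.png
```

```text
t 49.125 pos [ 0.4657 -0.2757  0.0814] F [-5.2  0.5 18. ] T [-0.16  1.36 -0.18] op 0.0726
yaw_y -129.9 z [ 0.044 -0.001 -0.999] q [-0.69 -0.03  1.96  0.03  1.18  1.57]
49.175 [ 0.4659 -0.2759  0.0815] [-4.09  0.73 17.11]
```

View pics/y4.png

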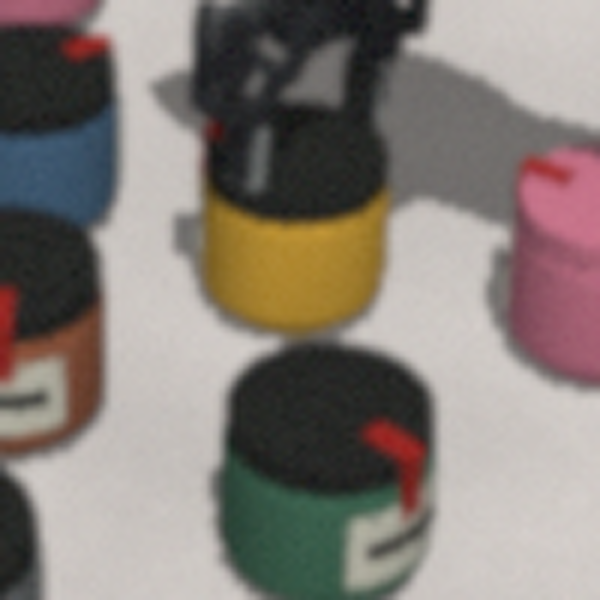

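step_arm:
  moves:
    - [0.85,-0.001,0.001,-0.004,6]
    - [0.85,-0.001,0.001,-0.004,7]
    - [0.85,-0.001,0.001,-0.004,7]
    - [0.85,0,0,0.03,0]
    - [0.85,-0.02,0.01,0.05,0]
    - [0.85,-0.04,0.03,0,0]
    - [0.85,-0.04,0.03,0,0]
    - [0.85,-0.02,0.01,0,0]

```text
t: 50.18
tool_pos: [0.3442, -0.1989, 0.1628]
tool_rot: [-3.091, 0.517, -0.077]
contact_force: [1.9, -1.2, 0.8]
opening: 0.0727
```

```bash
python3 st.py; python3 jm.py yellow grey
```

```text
t 50.175 pos [ 0.3442 -0.1989  0.1628] F [ 1.9 -1.2  0.8] T [ 0.03 -0.01 -0.01] op 0.0727
yaw_y -109.0 z [ 0.049 -0.001 -0.999] q [-0.73 -0.53  2.22  0.03  1.42  1.16]
yellow c [ 0.4706 -0.2831  0.0416] yaw 7.8 rad 0.0364 23
grey c [ 0.5913 -0.0023  0.0438] yaw -6.7 rad 0.0377 23
```

View pics/jmo.png

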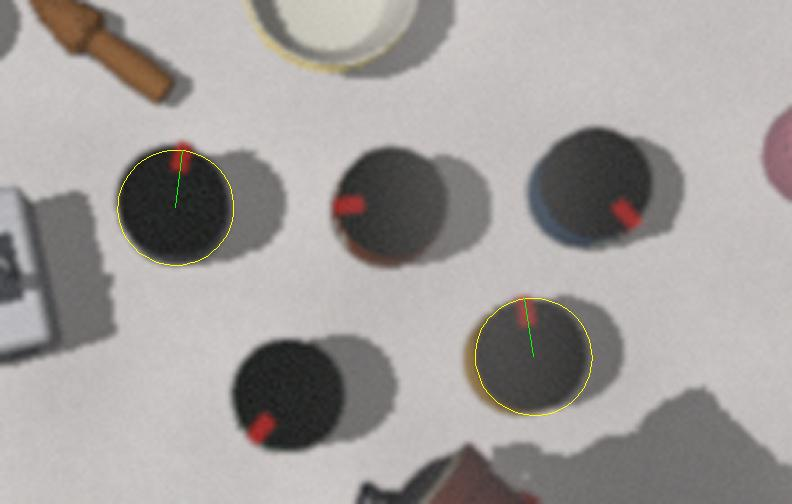

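step_arm:
  moves:
    - [0.85,0.04,-0.025,0,0]
    - [0.85,0.045,-0.03,0,0]
    - [0.85,0.038,-0.026,-0.02,0]
    - [0.85,0,0,-0.03,0]
    - [0.85,0,0,0,0]

```text
t: 50.85
tool_pos: [0.4709, -0.2824, 0.1093]
tool_rot: [-3.092, 0.519, -0.079]
contact_force: [-0.9, -0.2, 0.1]
opening: 0.0727
```

```bash
python3 st.py
```

```text
t 50.85 pos [ 0.4709 -0.2824  0.1093] F [-0.9 -0.2  0.1] T [-0.04  0.03  0.04] op 0.0727
yaw_y -109.0 z [ 0.051 -0.003 -0.999] q [-0.69 -0.05  1.93  0.03  1.22  1.2 ]
```

step_arm:
  moves:
    - [0.85,0,0,-0.015,0]
    - [0.85,0,0,-0.01,0]
    - [0.85,-0.001,0.001,-0.006,0]
    - [0.85,-0.001,0.001,-0.005,0]
    - [0.85,-0.001,0.001,-0.003,-5]
    - [0.85,-0.001,0.001,-0.003,-5]

```text
t: 51.6
tool_pos: [0.474, -0.2851, 0.0811]
tool_rot: [3.024, -0.79, 0.112]
contact_force: [0.7, -2.2, 4.3]
opening: 0.0727
```

```bash
python3 st.py
```

```text
t 51.6 pos [ 0.474  -0.2851  0.0811] F [ 0.7 -2.2  4.3] T [-0.48 -0.08  0.06] op 0.0727
yaw_y -119.3 z [ 0.066 -0.032 -0.997] q [-0.68 -0.02  1.95  0.02  1.14  1.39]
```

step_arm:
  moves:
    - [0.5,0,0,0.03,0]
    - [0.5,-0.02,0.01,0.05,0]
    - [0.5,-0.03,0.05,0,10.6]
    - [0.5,-0.03,0.05,0,10.6]
    - [0.5,-0.01,0.05,0,10.6]
    - [0.5,0,0.05,0,10.6]
    - [0.5,0,0.05,0,10.6]
    - [0.5,0,0.03,0,10.6]
    - [0.5,0,0,0,10.6]

```text
t: 52.72
tool_pos: [0.3814, 0.0122, 0.1695]
tool_rot: [-2.859, -1.223, -0.133]
contact_force: [0.9, 0.1, 0.3]
opening: 0.043
```

```bash
python3 st.py; python3 jm.py yellow
```

```text
t 52.725 pos [0.3814 0.0122 0.1695] F [0.9 0.1 0.3] T [0.   0.02 0.  ] op 0.043
yaw_y -43.7 z [ 0.067  0.06  -0.996] q [-0.22 -0.62  2.26  0.07  1.45  0.54]
yellow c [ 0.4701 -0.2835  0.0422] yaw 1.5 rad 0.0361 24
```

Yellow is at 1.5°. Now I'll level the tool on the free counter spot at (0.38, 0.01).

step_arm:
  moves:
    - [0.5,0,0,-0.04,0]
    - [0.5,0,0,-0.04,0]
    - [0.5,0,0,-0.035,0]
    - [0.5,0,0,-0.015,0]
    - [0.5,0,0,0,0]

```text
t: 53.4
tool_pos: [0.3826, 0.0103, 0.0389]
tool_rot: [-2.871, -1.209, -0.144]
contact_force: [0.5, -1.0, 0.2]
opening: 0.0426
```

```bash
python3 st.py
```

```text
t 53.4 pos [0.3826 0.0103 0.0389] F [ 0.5 -1.   0.2] T [-0.04  0.01  0.02] op 0.0426
yaw_y -44.4 z [ 0.076  0.057 -0.995] q [-0.22 -0.44  2.38  0.08  1.15  0.52]
```

step_arm:
  moves:
    - [0.5,0,0,-0.02,0]
    - [0.5,0,0,-0.01,0]
    - [0.5,0,0,-0.007,0]
    - [0.5,0.003,0.002,-0.005,0]
    - [0.5,0.006,0.005,-0.005,0]
    - [0.5,0.006,0.005,-0.005,0]
    - [0.5,0.006,0.005,-0.005,0]

```text
t: 54.28
tool_pos: [0.4025, 0.0177, -0.002]
tool_rot: [-2.873, -1.235, -0.08]
contact_force: [-16.2, -3.1, 47.7]
opening: 0.0425
```

```bash
python3 st.py
```

```text
t 54.275 pos [ 0.4025  0.0177 -0.002 ] F [-16.2  -3.1  47.7] T [-0.05  3.86  0.26] op 0.0425
yaw_y -43.5 z [ 0.042  0.033 -0.999] q [-0.17 -0.26  2.32  0.05  1.04  0.57]
```

step_arm:
  moves:
    - [0.5,0.005,0.005,-0.001,0]
    - [0.5,0.005,0.005,-0.002,0]
    - [0.5,0.005,0.005,-0.002,0]

```text
t: 54.65
tool_pos: [0.4196, 0.03, -0.0019]
tool_rot: [-2.876, -1.246, -0.066]
contact_force: [-22.6, -15.2, 35.3]
opening: 0.0429
```

```bash
python3 st.py
```

```text
t 54.65 pos [ 0.4196  0.03   -0.0019] F [-22.6 -15.2  35.3] T [-2.    4.22  0.49] op 0.0429
yaw_y -43.2 z [ 0.036  0.023 -0.999] q [-0.12 -0.2   2.27  0.03  1.03  0.61]
```

step_arm:
  moves:
    - [0.5,0.003,0.002,-0.005,0]
    - [0.5,0.003,0.003,-0.005,0]
    - [0.5,0.003,0.003,-0.005,0]

```text
t: 55.02
tool_pos: [0.4247, 0.0321, -0.0021]
tool_rot: [-2.87, -1.261, 0.001]
contact_force: [-31.3, -10.2, 52.8]
opening: 0.043
```

```bash
python3 st.py
```

```text
t 55.025 pos [ 0.4247  0.0321 -0.0021] F [-31.3 -10.2  52.8] T [-2.13  5.04 -0.39] op 0.043
yaw_y -42.6 z [-0.003  0.006 -1.   ] q [-0.1  -0.15  2.23  0.01  1.06  0.64]
```

step_arm:
  moves:
    - [0.85,0,0,0.02,0]
    - [0.85,0,0,0.03,0]
    - [0.85,0,0,0.03,10]
    - [0.85,0,0,0.03,10]
    - [0.85,0,-0.02,0.01,10]
    - [0.85,0,-0.03,0,10]
    - [0.85,0,-0.03,0,10]
    - [0.85,0,-0.03,0,10]
    - [0.85,0,-0.01,0,0]
    - [0.85,0,0,0,0]

```text
t: 56.28
tool_pos: [0.4273, -0.087, 0.1196]
tool_rot: [-1.814, -2.56, 0.001]
contact_force: [0.6, 0.6, -0.0]
opening: 0.0727
```

```bash
python3 st.py; python3 jm.py grey
```

```text
t 56.275 pos [ 0.4273 -0.087   0.1196] F [ 0.6  0.6 -0. ] T [ 0.01 -0.    0.04] op 0.0727
yaw_y 19.3 z [-0.003  0.002 -1.   ] q [-0.37 -0.33  2.15  0.    1.33 -0.71]
grey c [ 0.5911 -0.0024  0.0438] yaw -6.6 rad 0.0378 23
```

step_arm:
  moves:
    - [0.85,0.014,-0.004,-0.01,0]
    - [0.85,0,0,-0.01,0]
    - [0.85,0,0,0,0]

```text
t: 56.7
tool_pos: [0.4411, -0.0879, 0.0982]
tool_rot: [-1.812, -2.559, -0.0]
contact_force: [-0.0, -0.9, 0.1]
opening: 0.0724
```

```bash
python3 st.py
```

```text
t 56.7 pos [ 0.4411 -0.0879  0.0982] F [-0.  -0.9  0.1] T [-0.03 -0.02  0.  ] op 0.0724
yaw_y 19.4 z [-0.005  0.003 -1.   ] q [-0.36 -0.26  2.13  0.    1.27 -0.7 ]
```

step_arm:
  moves:
    - [0.85,0,-0.003,-0.01,0]
    - [0.85,0,0,-0.008,0]
    - [0.85,0,0,-0.005,0]
    - [0.85,-0.001,0,-0.004,0]
    - [0.85,-0.001,0,-0.003,-6]
    - [0.85,-0.001,0,-0.003,-7]

```text
t: 57.45
tool_pos: [0.4444, -0.0938, 0.0805]
tool_rot: [2.097, 2.332, 0.001]
contact_force: [-2.7, -2.1, 13.4]
opening: 0.0727
```

```bash
python3 st.py
```

```text
t 57.45 pos [ 0.4444 -0.0938  0.0805] F [-2.7 -2.1 13.4] T [-0.51  1.02  0.18] op 0.0727
yaw_y 6.1 z [ 0.005 -0.003 -1.   ] q [-0.37 -0.23  2.14 -0.    1.23 -0.48]
```

step_arm:
  moves:
    - [0.85,-0.002,0.001,-0.004,-7]
    - [0.85,-0.002,0.001,-0.004,-7]
    - [0.85,-0.002,0.001,-0.004,-7]
    - [0.85,-0.002,0.001,-0.004,-7]
    - [0.85,-0.002,0.001,-0.004,-7]

```text
t: 58.08
tool_pos: [0.4457, -0.0981, 0.0814]
tool_rot: [2.691, 1.556, -0.002]
contact_force: [-5.2, -1.8, 18.8]
opening: 0.0726
```

```bash
python3 st.py;  python3 sc.py side 310 230 410 330 6 g1.png
```

```text
t 58.075 pos [ 0.4457 -0.0981  0.0814] F [-5.2 -1.8 18.8] T [0.14 1.41 0.22] op 0.0726
yaw_y -29.9 z [ 0.015 -0.03  -0.999] q [-0.37 -0.24  2.14 -0.02  1.21  0.16]
58.125 [ 0.4458 -0.098   0.0814] [-2.91  1.06 18.82]
```

View pics/g1.png

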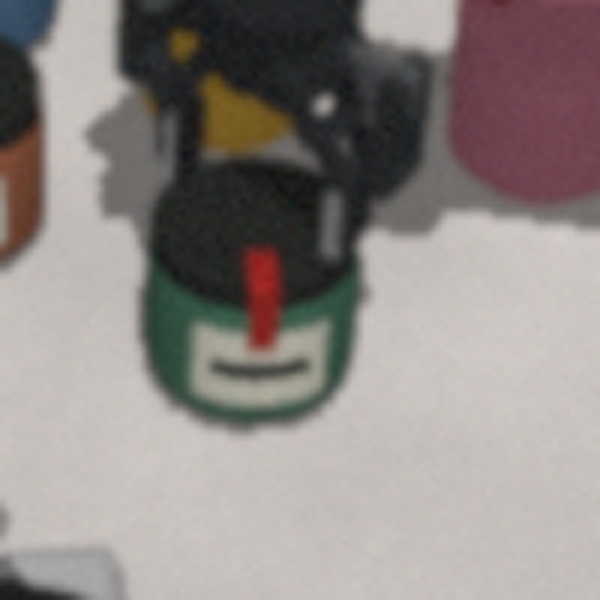

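step_arm:
  moves:
    - [0.85,-0.002,0.002,-0.004,-8]
    - [0.85,-0.002,0.002,-0.004,-8]
    - [0.85,-0.002,0.002,-0.004,-8]
    - [0.85,-0.002,0.002,-0.004,-8]
    - [0.85,-0.002,0.002,-0.004,-8]

```text
t: 58.75
tool_pos: [0.4452, -0.0939, 0.0821]
tool_rot: [3.054, 0.5, -0.008]
contact_force: [-6.1, 1.1, 19.6]
opening: 0.0725
```

```bash
python3 st.py;  python3 sc.py side 310 230 410 330 6 g2.png
```

```text
t 58.75 pos [ 0.4452 -0.0939  0.0821] F [-6.1  1.1 19.6] T [0.82 1.24 0.15] op 0.0725
yaw_y -71.4 z [ 0.003 -0.047 -0.999] q [-0.34 -0.23  2.14 -0.05  1.22  0.92]
58.8 [ 0.4454 -0.0937  0.082 ] [-3.7   1.55 18.06]
```

View pics/g2.png

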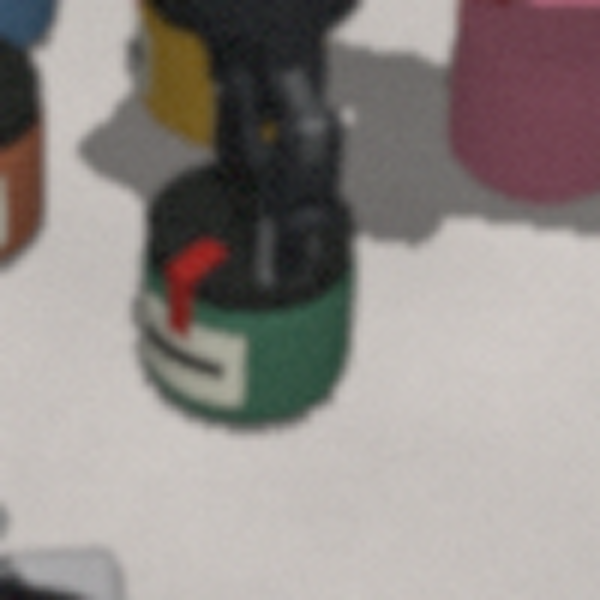

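step_arm:
  moves:
    - [0.85,-0.002,0,-0.004,-8]
    - [0.85,-0.002,0,-0.004,-8]
    - [0.85,-0.002,0,-0.004,-8]
    - [0.85,-0.002,0,-0.004,-8]
    - [0.85,-0.002,0,-0.004,-8]
    - [0.85,0,0,0.02,0]
    - [0.85,0,0.02,0.06,0]
    - [0.85,0,0.05,0,0]
    - [0.85,0,0.05,0,0]
    - [0.85,0,0.03,0,0]

```text
t: 60.05
tool_pos: [0.4479, 0.0583, 0.165]
tool_rot: [3.038, -0.632, 0.012]
contact_force: [-0.3, 0.1, -0.7]
opening: 0.0725
```

```bash
python3 st.py; python3 jm.py
```

```text
t 60.05 pos [0.4479 0.0583 0.165 ] F [-0.3  0.1 -0.7] T [-0.04 -0.03  0.03] op 0.0725
yaw_y -113.5 z [-0.    -0.039 -0.999] q [-0.01 -0.33  2.07 -0.04  1.4   1.98]
grey c [ 0.5917 -0.0025  0.0441] yaw -7.0 rad 0.0373 24
terra c [ 0.5936 -0.1761  0.0412] yaw 92.6 rad 0.0349 28
blue c [ 0.607  -0.3368  0.0436] yaw -136.4 rad 0.0332 34
green c [ 0.4527 -0.0957  0.0432] yaw 0.0 rad 0.0000 0
yellow c [ 0.471  -0.2834  0.0417] yaw 0.6 rad 0.0353 26
```

View pics/jmo.png

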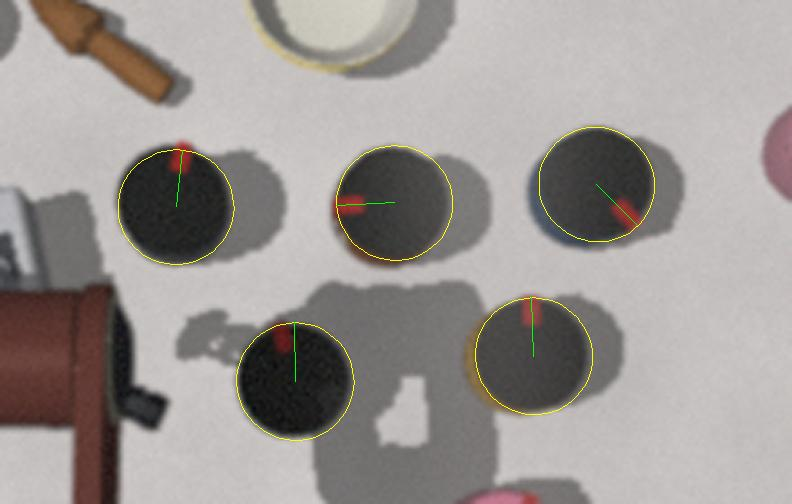

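```bash
sed -i 's/if r>110 and r-g>60 and r-b>50/if r>75 and r-g>38 and r-b>35/' h.py; python3 jm.py green grey yellow
```

```text
green c [ 0.4522 -0.0958  0.0429] yaw 15.0 rad 0.0359 27
grey c [ 0.5931 -0.0022  0.0449] yaw -6.2 rad 0.0362 36
yellow c [ 0.4716 -0.2832  0.0421] yaw 2.2 rad 0.0341 37
```

step_arm:
  moves:
    - [0.85,0.001,-0.05,0,0]
    - [0.85,0.001,-0.05,0,0]
    - [0.85,0.001,-0.04,-0.02,0]
    - [0.85,0,-0.01,-0.03,0]
    - [0.85,0,0,-0.01,0]
    - [0.85,0,0,0,0]

```text
t: 60.9
tool_pos: [0.4493, -0.0988, 0.1025]
tool_rot: [3.037, -0.628, 0.012]
contact_force: [-0.3, 0.6, 0.5]
opening: 0.0724
```

```bash
python3 st.py
```

```text
t 60.9 pos [ 0.4493 -0.0988  0.1025] F [-0.3  0.6  0.5] T [ 0.02 -0.02  0.04] op 0.0724
yaw_y -113.4 z [-0.001 -0.041 -0.999] q [-0.35 -0.24  2.11 -0.04  1.26  1.64]
```

step_arm:
  moves:
    - [0.85,0.003,0.003,-0.01,0]
    - [0.85,0,0,-0.01,0]
    - [0.85,0,0,-0.006,0]
    - [0.85,-0.001,0,-0.005,0]
    - [0.85,-0.002,0,-0.004,-6]
    - [0.85,-0.002,0,-0.004,-6]
    - [0.85,-0.002,0,-0.004,-6]
    - [0.85,0,0,0.02,0]
    - [0.85,0,0.02,0.06,0]
    - [0.85,0,0.05,0,0]
    - [0.85,0,0.05,0,0]
    - [0.85,0,0.03,0,0]

```text
t: 62.4
tool_pos: [0.4629, 0.0618, 0.1656]
tool_rot: [2.906, -1.107, 0.056]
contact_force: [-0.4, -0.5, -0.2]
opening: 0.0726
```

```bash
python3 st.py; python3 jm.py green
```

```text
t 62.4 pos [0.4629 0.0618 0.1656] F [-0.4 -0.5 -0.2] T [-0.04 -0.01 -0.  ] op 0.0726
yaw_y -131.7 z [ 0.022 -0.042 -0.999] q [-0.   -0.3   2.05 -0.04  1.37  2.3 ]
green c [ 0.4558 -0.0919  0.0425] yaw -2.6 rad 0.0351 24
```

Green is at −2.6°. Next, a small touch-up of grey (+6.5°).

step_arm:
  moves:
    - [0.85,0.04,-0.02,0,0]
    - [0.85,0.045,-0.025,0,0]
    - [0.85,0.045,-0.02,-0.02,0]
    - [0.85,0,0,-0.03,0]
    - [0.85,0,0,-0.01,0]
    - [0.85,0,0,0,0]

```text
t: 63.2
tool_pos: [0.5971, -0.0001, 0.1035]
tool_rot: [2.914, -1.092, 0.058]
contact_force: [-0.7, 0.7, -0.1]
opening: 0.0727
```

```bash
python3 st.py
```

```text
t 63.2 pos [ 5.971e-01 -1.000e-04  1.035e-01] F [-0.7  0.7 -0.1] T [ 0.01 -0.03 -0.01] op 0.0727
yaw_y -131.1 z [ 0.025 -0.04  -0.999] q [-0.11  0.08  1.8  -0.04  1.23  2.19]
```

step_arm:
  moves:
    - [0.85,-0.005,-0.002,-0.01,0]
    - [0.85,0,0,-0.01,0]
    - [0.85,0,0,-0.006,0]
    - [0.85,-0.002,0,-0.005,0]
    - [0.85,-0.003,0,-0.003,4]
    - [0.85,-0.003,0,-0.003,5]
    - [0.85,0,0,0.02,0]
    - [0.85,-0.01,0.0,0.06,0]
    - [0.85,-0.05,0.0,0,0]
    - [0.85,-0.05,0.0,0,0]
    - [0.85,-0.05,0,0,0]

```text
t: 64.58
tool_pos: [0.433, -0.0022, 0.1703]
tool_rot: [3.0, -0.864, 0.111]
contact_force: [-0.0, -1.5, 0.3]
opening: 0.0726
```

```bash
python3 st.py; python3 jm.py grey
```

```text
t 64.575 pos [ 0.433  -0.0022  0.1703] F [-0.  -1.5  0.3] T [ 0.    0.03 -0.02] op 0.0726
yaw_y -122.1 z [ 0.064 -0.036 -0.997] q [-0.16 -0.45  2.15 -0.03  1.37  1.98]
grey c [ 0.5932 -0.0018  0.045 ] yaw 2.3 rad 0.0363 38
```

step_arm:
  moves:
    - [0.5,-0.04,0.035,-0.04,0]
    - [0.5,0,0,-0.04,0]
    - [0.5,0,0,-0.04,0]
    - [0.5,0,0,-0.02,0]
    - [0.5,0,0,0,0]

```text
t: 65.25
tool_pos: [0.3924, 0.0301, 0.0363]
tool_rot: [2.998, -0.874, 0.123]
contact_force: [-0.1, 0.5, -0.2]
opening: 0.0428
```

```bash
python3 st.py
```

```text
t 65.25 pos [0.3924 0.0301 0.0363] F [-0.1  0.5 -0.2] T [ 0.07 -0.02 -0.01] op 0.0428
yaw_y -122.5 z [ 0.071 -0.038 -0.997] q [-0.09 -0.39  2.35 -0.03  1.11  2.06]
```

step_arm:
  moves:
    - [0.5,0,0,-0.02,0]
    - [0.5,0,0,-0.01,0]
    - [0.5,0,0,-0.006,0]
    - [0.5,0.003,-0.002,-0.005,0]
    - [0.5,0.005,-0.004,-0.005,0]
    - [0.5,0.005,-0.004,-0.005,0]
    - [0.5,0.004,-0.004,-0.004,0]

```text
t: 66.12
tool_pos: [0.4094, 0.0228, -0.002]
tool_rot: [3.006, -0.891, 0.071]
contact_force: [-23.6, 14.4, 39.6]
opening: 0.0427
```

```bash
python3 st.py
```

```text
t 66.125 pos [ 0.4094  0.0228 -0.002 ] F [-23.6  14.4  39.6] T [ 1.84  4.2  -0.48] op 0.0427
yaw_y -123.0 z [ 0.042 -0.018 -0.999] q [-0.12 -0.23  2.3  -0.02  1.03  2.04]
```

step_arm:
  moves:
    - [0.5,0.003,-0.002,-0.005,0]
    - [0.5,0.003,-0.002,-0.005,0]
    - [0.5,0.003,-0.002,-0.005,0]

```text
t: 66.5
tool_pos: [0.4145, 0.0213, -0.0021]
tool_rot: [3.008, -0.894, 0.008]
contact_force: [-25.7, 7.0, 45.4]
opening: 0.0427
```

```bash
python3 st.py
```

```text
t 66.5 pos [ 0.4145  0.0213 -0.0021] F [-25.7   7.   45.4] T [1.26 4.2  0.23] op 0.0427
yaw_y -123.1 z [ 0.004 -0.005 -1.   ] q [-0.13 -0.19  2.27 -0.01  1.06  2.03]
```

step_arm:
  moves:
    - [0.5,0,0,0.02,0]
    - [0.5,0,0,0.03,10.6]
    - [0.5,0,0,0.04,10.6]
    - [0.85,0,0,0.04,10.6]
    - [0.85,0,0,0.03,10.6]
    - [0.85,0.02,-0.022,0,10.6]
    - [0.85,0.02,-0.022,0,10.6]
    - [0.85,0.02,-0.022,0,10.6]
    - [0.85,0.02,-0.022,0,10.6]
    - [0.85,0.02,-0.022,0,10.6]
    - [0.85,0.02,-0.022,0,10.6]
    - [0.85,0.02,-0.022,0,10.6]
    - [0.85,0.02,-0.022,0,10.6]
    - [0.85,0.019,-0.021,0,10.6]
    - [0.85,0,0,0,10.6]
    - [0.85,0,0,0,0]

```text
t: 68.5
tool_pos: [0.6082, -0.1889, 0.1708]
tool_rot: [-1.633, -2.679, -0.033]
contact_force: [-0.2, 0.7, -0.4]
opening: 0.0729
```

```bash
python3 st.py
```

```text
t 68.5 pos [ 0.6082 -0.1889  0.1708] F [-0.2  0.7 -0.4] T [ 0.01 -0.01 -0.01] op 0.0729
yaw_y 27.3 z [ 0.007  0.02  -1.   ] q [-0.43  0.12  1.64  0.02  1.38 -0.91]
```

step_arm:
  moves:
    - [0.85,-0.014,0.014,-0.03,0]
    - [0.85,0,0,-0.025,0]
    - [0.85,0,0,-0.008,0]
    - [0.85,0,0,0,0]

```text
t: 69.0
tool_pos: [0.5949, -0.1751, 0.1079]
tool_rot: [-1.649, -2.673, -0.034]
contact_force: [-0.8, 0.7, -0.4]
opening: 0.0725
```

```bash
python3 st.py
```

```text
t 69.0 pos [ 0.5949 -0.1751  0.1079] F [-0.8  0.7 -0.4] T [0.01 0.05 0.01] op 0.0725
yaw_y 26.7 z [ 0.011  0.019 -1.   ] q [-0.42  0.14  1.73  0.02  1.27 -0.89]
```

step_arm:
  moves:
    - [0.85,0,0,-0.014,0]
    - [0.85,0,0,-0.01,0]
    - [0.85,0,0,-0.006,0]
    - [0.85,-0.001,0.001,-0.005,0]
    - [0.85,-0.002,0.001,-0.004,-6]
    - [0.85,-0.002,0.001,-0.004,-7]
    - [0.85,-0.002,0.001,-0.004,-8]
    - [0.85,-0.002,0.001,-0.004,-8]
    - [0.85,-0.002,0.001,-0.004,-8]

```text
t: 70.12
tool_pos: [0.598, -0.1839, 0.082]
tool_rot: [2.396, 1.96, 0.01]
contact_force: [-4.7, -3.2, 12.8]
opening: 0.0731
```

```bash
python3 st.py;  python3 sc.py side 280 200 380 300 6 t1.png
```

```text
t 70.125 pos [ 0.598  -0.1839  0.082 ] F [-4.7 -3.2 12.8] T [-0.35  1.13  0.1 ] op 0.0731
yaw_y -11.4 z [ 0.034 -0.031 -0.999] q [-0.41  0.16  1.76 -0.02  1.18 -0.21]
70.175 [ 0.598  -0.1837  0.082 ] [-2.76 -2.23 12.8 ]
```

View pics/t1.png

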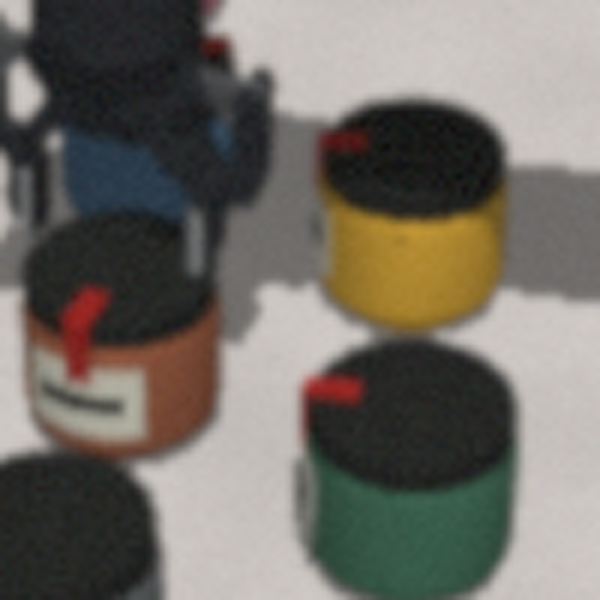

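step_arm:
  moves:
    - [0.85,-0.001,0.004,-0.006,-6]
    - [0.85,-0.002,0.003,-0.005,-7]
    - [0.85,-0.002,0.003,-0.005,-8]
    - [0.85,-0.002,0.003,-0.004,-8]
    - [0.85,-0.002,0.003,-0.004,-8]

```text
t: 70.8
tool_pos: [0.5978, -0.1796, 0.0831]
tool_rot: [2.88, 1.057, -0.017]
contact_force: [-5.6, -1.3, 13.6]
opening: 0.072
```

```bash
python3 st.py;  python3 sc.py side 280 200 380 300 6 t2.png
```

```text
t 70.8 pos [ 0.5978 -0.1796  0.0831] F [-5.6 -1.3 13.6] T [0.13 1.12 0.2 ] op 0.072
yaw_y -49.6 z [ 0.015 -0.073 -0.997] q [-0.38  0.16  1.75 -0.07  1.18  0.51]
70.85 [ 0.5981 -0.1792  0.0831] [-3.54 -0.06 13.68]
```

View pics/t2.png

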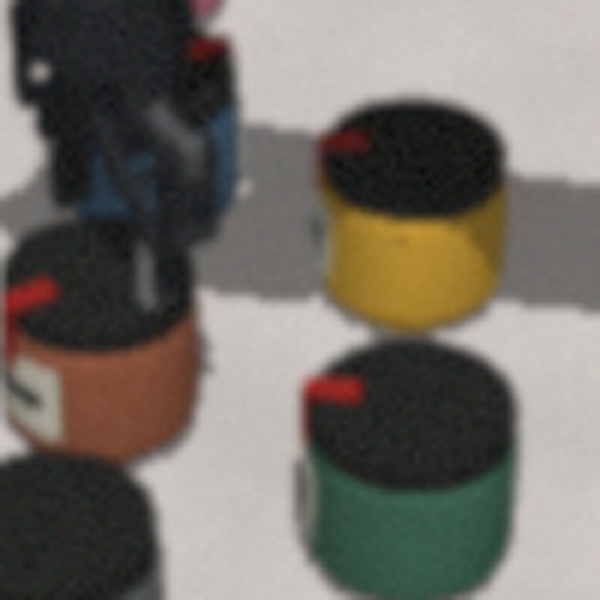

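step_arm:
  moves:
    - [0.85,0,0,0.03,0]
    - [0.85,-0.03,0.0,0.05,0]
    - [0.85,-0.05,0.02,0,0]
    - [0.85,-0.05,0.02,0,0]
    - [0.85,-0.04,0,0,0]

```text
t: 71.47
tool_pos: [0.4272, -0.1393, 0.1674]
tool_rot: [2.879, 1.05, -0.01]
contact_force: [-0.2, 0.0, -0.3]
opening: 0.0726
```

```bash
python3 st.py; python3 jm.py
```

```text
t 71.475 pos [ 0.4272 -0.1393  0.1674] F [-0.2  0.  -0.3] T [ 0.01 -0.03 -0.02] op 0.0726
yaw_y -49.9 z [ 0.02  -0.075 -0.997] q [-0.44 -0.38  2.1  -0.06  1.37  0.44]
grey c [ 0.5927 -0.0017  0.0446] yaw 2.2 rad 0.0368 38
terra c [ 0.6048 -0.1661  0.042 ] yaw 38.8 rad 0.0346 38
blue c [ 0.6069 -0.3372  0.0439] yaw -136.4 rad 0.0333 46
green c [ 0.4362 -0.1121  0.028 ] yaw 116.0 rad 0.0026 279
yellow c [ 0.4703 -0.2829  0.0425] yaw -1.1 rad 0.0371 5
```

View pics/jmo.png

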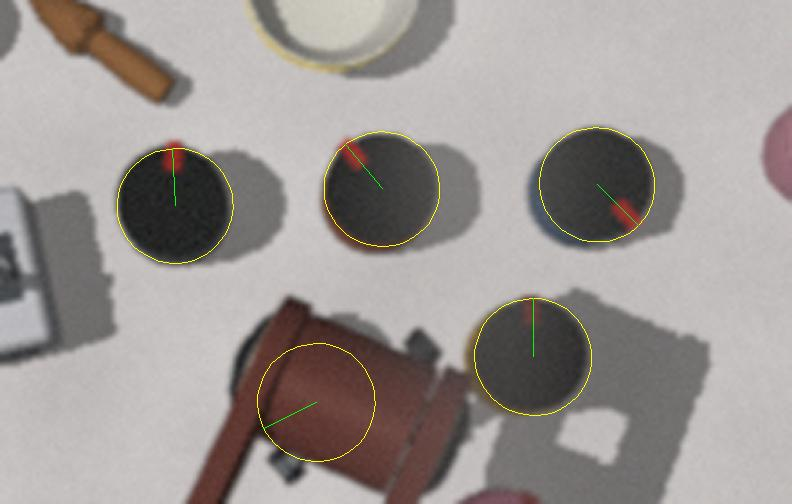

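step_arm:
  moves:
    - [0.5,-0.01,0.05,0,0]
    - [0.5,-0.01,0.05,0,0]
    - [0.5,0,0.05,0,0]
    - [0.5,0,0.04,-0.02,0]
    - [0.5,0,0,-0.04,0]
    - [0.5,0,0,-0.04,0]
    - [0.5,0,0,-0.03,0]
    - [0.5,0,0,0,0]

```text
t: 72.53
tool_pos: [0.4029, 0.0568, 0.0357]
tool_rot: [2.879, 1.043, 0.001]
contact_force: [-0.2, 0.0, 0.3]
opening: 0.0426
```

```bash
python3 st.py
```

```text
t 72.525 pos [0.4029 0.0568 0.0357] F [-0.2  0.   0.3] T [ 0.01 -0.01  0.02] op 0.0426
yaw_y -50.1 z [ 0.028 -0.074 -0.997] q [ 0.01 -0.3   2.28 -0.08  1.13  0.92]
```

step_arm:
  moves:
    - [0.5,0,0,-0.02,0]
    - [0.5,0,0,-0.009,0]
    - [0.5,0,-0.003,-0.006,0]
    - [0.5,0.001,-0.005,-0.005,0]
    - [0.5,0.001,-0.006,-0.005,0]
    - [0.5,0.001,-0.006,-0.005,0]
    - [0.5,0.001,-0.006,-0.004,0]

```text
t: 73.4
tool_pos: [0.413, 0.0437, -0.001]
tool_rot: [2.922, 1.035, 0.012]
contact_force: [-6.2, 9.6, 18.1]
opening: 0.0426
```

```bash
python3 st.py
```

```text
t 73.4 pos [ 0.413   0.0437 -0.001 ] F [-6.2  9.6 18.1] T [ 2.08  1.3  -0.02] op 0.0426
yaw_y -51.0 z [ 0.021 -0.036 -0.999] q [-0.05 -0.2   2.27 -0.04  1.05  0.86]
```

step_arm:
  moves:
    - [0.5,0.002,-0.006,-0.006,0]
    - [0.5,0.002,-0.006,-0.006,0]
    - [0.5,0.002,-0.006,-0.005,0]
    - [0.5,0.002,-0.005,-0.004,0]

```text
t: 73.9
tool_pos: [0.4282, 0.031, -0.0017]
tool_rot: [2.956, 1.034, 0.018]
contact_force: [-7.0, 6.3, 17.4]
opening: 0.0424
```

```bash
python3 st.py
```

```text
t 73.9 pos [ 0.4282  0.031  -0.0017] F [-7.   6.3 17.4] T [ 0.98  0.9  -0.  ] op 0.0424
yaw_y -51.5 z [ 0.014 -0.005 -1.   ] q [-0.1  -0.16  2.24 -0.    1.05  0.8 ]
```

step_arm:
  moves:
    - [0.5,0,0,0.02,0]
    - [0.5,0,0,0.04,0]
    - [0.85,0,0,0.04,0]
    - [0.85,0,0,0.04,0]
    - [0.85,0.03,-0.033,0,0]
    - [0.85,0.03,-0.033,0,0]
    - [0.85,0.03,-0.033,0,0]
    - [0.85,0.03,-0.033,0,0]
    - [0.85,0.03,-0.033,0,0]
    - [0.85,0.025,-0.03,0,0]
    - [0.85,0,0,-0.02,0]
    - [0.85,0,0,0,0]

```text
t: 75.4
tool_pos: [0.6131, -0.1769, 0.1316]
tool_rot: [2.947, 1.027, 0.044]
contact_force: [-0.2, -0.2, -0.2]
opening: 0.0725
```

```bash
python3 st.py
```

```text
t 75.4 pos [ 0.6131 -0.1769  0.1316] F [-0.2 -0.2 -0.2] T [ 0.03  0.02 -0.04] op 0.0725
yaw_y -51.6 z [ 0.034 -0.01  -0.999] q [-0.4   0.14  1.69  0.    1.28  0.5 ]
```

step_arm:
  moves:
    - [0.85,-0.008,0.011,-0.02,0]
    - [0.85,0,0,0,0]
    - [0.85,0,0,-0.012,0]
    - [0.85,0,0,-0.01,0]
    - [0.85,0,0,-0.007,0]
    - [0.85,-0.001,0.001,-0.006,0]

```text
t: 76.15
tool_pos: [0.6056, -0.1643, 0.0816]
tool_rot: [2.942, 1.029, 0.051]
contact_force: [-11.7, 0.9, 32.5]
opening: 0.0732
```

```bash
python3 st.py
```

```text
t 76.15 pos [ 0.6056 -0.1643  0.0816] F [-11.7   0.9  32.5] T [1.21 2.52 0.27] op 0.0732
yaw_y -51.5 z [ 0.039 -0.013 -0.999] q [-0.38  0.17  1.75  0.    1.18  0.51]
```

step_arm:
  moves:
    - [0.85,-0.002,0,-0.003,-6]
    - [0.85,-0.002,0,-0.004,-7]
    - [0.85,-0.002,0,-0.004,-7]
    - [0.85,-0.002,0,-0.004,-7]
    - [0.85,-0.002,0,-0.004,-7]
    - [0.85,-0.002,0,-0.004,-6]
    - [0.85,0,0,0.03,0]
    - [0.85,-0.03,0.0,0.05,0]
    - [0.85,-0.05,0.02,0,0]
    - [0.85,-0.05,0.02,0,0]
    - [0.85,-0.04,0,0,0]

```text
t: 77.53
tool_pos: [0.4336, -0.1281, 0.1664]
tool_rot: [3.094, -0.074, 0.069]
contact_force: [-0.3, 0.3, 0.3]
opening: 0.0726
```

```bash
python3 st.py; python3 jm.py terra blue
```

```text
t 77.525 pos [ 0.4336 -0.1281  0.1664] F [-0.3  0.3  0.3] T [ 0.04 -0.01 -0.01] op 0.0726
yaw_y -92.8 z [ 0.043 -0.047 -0.998] q [-0.44 -0.38  2.1  -0.02  1.36  1.19]
terra c [ 0.6085 -0.1679  0.0421] yaw 7.3 rad 0.0352 37
blue c [ 0.6068 -0.3374  0.044 ] yaw -136.3 rad 0.0330 48
```

View pics/jmo.png

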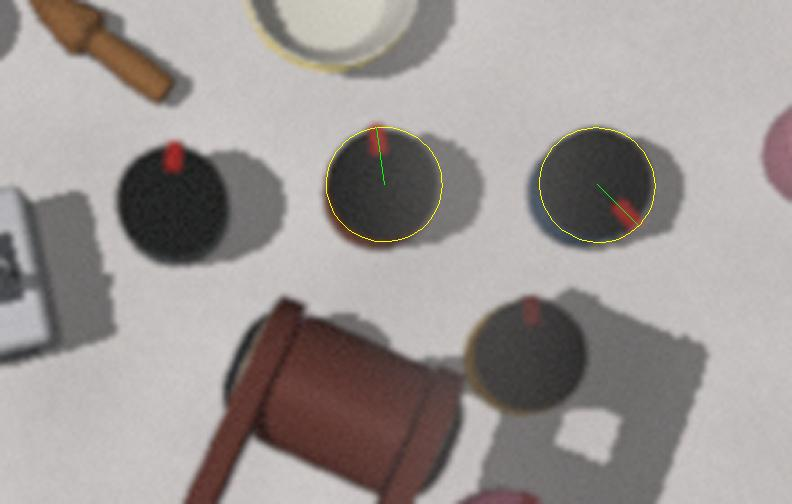

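step_arm:
  moves:
    - [0.85,0.05,-0.012,0,0]
    - [0.85,0.055,-0.012,0,0]
    - [0.85,0.055,-0.012,-0.02,0]
    - [0.85,0.013,-0.003,-0.03,0]
    - [0.85,0,0,-0.01,0]
    - [0.85,0,0,0,0]

```text
t: 78.32
tool_pos: [0.607, -0.1684, 0.1042]
tool_rot: [3.092, -0.078, 0.07]
contact_force: [-0.1, -0.4, -0.8]
opening: 0.0726
```

```bash
python3 st.py
```

```text
t 78.325 pos [ 0.607  -0.1684  0.1042] F [-0.1 -0.4 -0.8] T [0.07 0.03 0.03] op 0.0726
yaw_y -93.0 z [ 0.044 -0.049 -0.998] q [-0.38  0.14  1.74 -0.03  1.2   1.26]
```

step_arm:
  moves:
    - [0.85,0.001,0.001,-0.012,0]
    - [0.85,0,0,-0.009,0]
    - [0.85,-0.001,0,-0.006,0]
    - [0.85,-0.002,0,-0.005,0]
    - [0.85,-0.002,0,-0.003,-4]
    - [0.85,-0.002,0,-0.003,-5]
    - [0.85,0,0,0.03,0]
    - [0.85,-0.03,0.0,0.05,0]
    - [0.85,-0.05,0.02,0,0]
    - [0.85,-0.05,0.02,0,0]
    - [0.85,-0.04,0,0,0]

```text
t: 79.7
tool_pos: [0.4346, -0.127, 0.1672]
tool_rot: [3.067, -0.327, 0.102]
contact_force: [-0.3, 0.7, 1.0]
opening: 0.0724
```

```bash
python3 st.py; python3 jm.py terra blue
```

```text
t 79.7 pos [ 0.4346 -0.127   0.1672] F [-0.3  0.7  1. ] T [0.04 0.02 0.01] op 0.0724
yaw_y -102.3 z [ 0.06  -0.062 -0.996] q [-0.43 -0.39  2.11 -0.03  1.34  1.36]
terra c [ 0.6088 -0.1678  0.0417] yaw 0.2 rad 0.0355 37
blue c [ 0.6065 -0.3374  0.0441] yaw -136.4 rad 0.0327 45
```

step_arm:
  moves:
    - [0.5,0.002,-0.05,0,0]
    - [0.5,0.002,-0.055,0,0]
    - [0.5,0.002,-0.055,0,0]
    - [0.5,0.002,-0.055,0,0]
    - [0.5,0.002,-0.055,0,0]
    - [0.5,0.002,-0.045,0,0]
    - [0.5,0,0,-0.04,0]
    - [0.5,0,0,-0.04,0]
    - [0.5,0,0,-0.03,0]
    - [0.5,0,0,0,0]

```text
t: 81.0
tool_pos: [0.4399, -0.453, 0.057]
tool_rot: [3.058, -0.328, 0.113]
contact_force: [-0.9, -0.2, -0.3]
opening: 0.0427
```

```bash
python3 st.py
```

```text
t 81.0 pos [ 0.4399 -0.453   0.057 ] F [-0.9 -0.2 -0.3] T [ 0.05 -0.02 -0.04] op 0.0427
yaw_y -102.4 z [ 0.066 -0.071 -0.995] q [-0.92  0.17  1.79  0.01  1.08  0.86]
```

step_arm:
  moves:
    - [0.5,0,0,-0.03,0]
    - [0.5,0,0,-0.018,0]
    - [0.5,0,0,-0.009,0]
    - [0.5,0.003,-0.003,-0.006,0]
    - [0.5,0.005,-0.005,-0.005,0]
    - [0.5,0.005,-0.005,-0.005,0]
    - [0.5,0.005,-0.005,-0.005,0]

```text
t: 81.88
tool_pos: [0.4574, -0.47, -0.0008]
tool_rot: [3.073, -0.319, 0.089]
contact_force: [-8.6, 11.6, 23.3]
opening: 0.0425
```

```bash
python3 st.py
```

```text
t 81.875 pos [ 0.4574 -0.47   -0.0008] F [-8.6 11.6 23.3] T [2.17 1.31 0.27] op 0.0425
yaw_y -101.9 z [ 0.052 -0.057 -0.997] q [-0.92  0.32  1.73  0.01  1.02  0.86]
```

step_arm:
  moves:
    - [0.5,0.004,-0.004,-0.008,0]
    - [0.5,0.004,-0.004,-0.007,0]
    - [0.5,0.004,-0.004,-0.006,0]
    - [0.5,0.004,-0.004,-0.006,0]

```text
t: 82.38
tool_pos: [0.4739, -0.4847, -0.0012]
tool_rot: [3.091, -0.31, 0.064]
contact_force: [-9.6, 13.6, 25.8]
opening: 0.0427
```

```bash
python3 st.py
```

```text
t 82.375 pos [ 0.4739 -0.4847 -0.0012] F [-9.6 13.6 25.8] T [2.47 1.25 0.25] op 0.0427
yaw_y -101.5 z [ 0.037 -0.039 -0.999] q [-0.91  0.37  1.66  0.01  1.06  0.86]
```

step_arm:
  moves:
    - [0.5,0.003,-0.003,-0.009,0]
    - [0.5,0.003,-0.003,-0.009,0]
    - [0.5,0.003,-0.003,-0.008,0]
    - [0.5,0.003,-0.003,-0.008,0]

```text
t: 82.88
tool_pos: [0.4813, -0.4912, -0.0019]
tool_rot: [3.122, -0.298, 0.011]
contact_force: [-13.2, 14.3, 33.5]
opening: 0.0431
```

```bash
python3 st.py
```

```text
t 82.875 pos [ 0.4813 -0.4912 -0.0019] F [-13.2  14.3  33.5] T [3.13 2.13 0.3 ] op 0.0431
yaw_y -100.9 z [ 0.007 -0.006 -1.   ] q [-0.9   0.42  1.6   0.    1.11  0.86]
```

step_arm:
  moves:
    - [0.5,0,0,0.02,0]
    - [0.5,0,0,0.04,0]
    - [0.85,0,0,0.04,0]
    - [0.85,0,0,0.04,0]
    - [0.85,0.03,0.037,0,0]
    - [0.85,0.03,0.037,0,0]
    - [0.85,0.03,0.037,0,0]
    - [0.85,0.025,0.03,0,0]
    - [0.85,0,0,-0.01,0]
    - [0.85,0,0,0,0]

```text
t: 84.12
tool_pos: [0.606, -0.3532, 0.1492]
tool_rot: [3.104, -0.298, 0.044]
contact_force: [-0.6, -0.3, 0.4]
opening: 0.073
```

```bash
python3 st.py
```

```text
t 84.125 pos [ 0.606  -0.3532  0.1492] F [-0.6 -0.3  0.4] T [0.03 0.01 0.03] op 0.073
yaw_y -101.0 z [ 0.026 -0.025 -0.999] q [-0.63  0.26  1.52 -0.01  1.32  1.13]
```

step_arm:
  moves:
    - [0.85,0,0.015,-0.03,0]
    - [0.85,0,0,-0.012,0]
    - [0.85,0,0,0,0]

```text
t: 84.5
tool_pos: [0.6054, -0.3422, 0.1084]
tool_rot: [3.101, -0.304, 0.049]
contact_force: [-0.8, -0.2, 0.8]
opening: 0.0727
```

```bash
python3 st.py
```

```text
t 84.5 pos [ 0.6054 -0.3422  0.1084] F [-0.8 -0.2  0.8] T [-0.   -0.    0.03] op 0.0727
yaw_y -101.2 z [ 0.029 -0.029 -0.999] q [-0.62  0.29  1.56 -0.01  1.25  1.15]
```

step_arm:
  moves:
    - [0.85,0.001,0.004,-0.014,0]
    - [0.85,0,0,-0.01,0]
    - [0.85,-0.001,0.001,-0.006,0]
    - [0.85,-0.001,0.001,-0.006,0]
    - [0.85,-0.002,0.001,-0.004,6]
    - [0.85,-0.002,0.001,-0.004,7]
    - [0.85,-0.002,0.001,-0.004,8]
    - [0.85,-0.002,0.001,-0.004,8]
    - [0.85,-0.002,0.001,-0.004,8]

```text
t: 85.62
tool_pos: [0.6133, -0.3373, 0.0823]
tool_rot: [3.034, 0.721, 0.133]
contact_force: [1.9, 4.1, 10.8]
opening: 0.0721
```

```bash
python3 st.py;  python3 sc.py side 260 170 360 270 6 b1.png
```

```text
t 85.625 pos [ 0.6133 -0.3373  0.0823] F [ 1.9  4.1 10.8] T [ 1.02 -0.07 -0.09] op 0.0721
yaw_y -63.4 z [ 0.087  0.    -0.996] q [-0.63  0.3   1.59  0.06  1.18  0.45]
85.675 [ 0.6131 -0.3375  0.0823] [ 0.97  3.18 10.61]
```

View pics/b1.png

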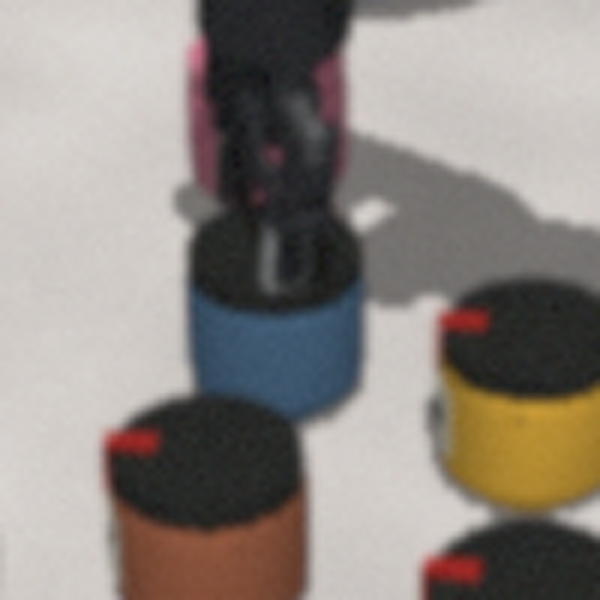

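step_arm:
  moves:
    - [0.85,0.001,0,-0.005,6]
    - [0.85,0.001,0,-0.005,8]
    - [0.85,0,0,-0.005,8]
    - [0.85,0,0,-0.004,8]
    - [0.85,0,0,-0.004,8]

```text
t: 86.3
tool_pos: [0.6265, -0.3332, 0.0828]
tool_rot: [-2.618, -1.706, -0.172]
contact_force: [-3.2, 6.3, 13.3]
opening: 0.0726
```

```bash
python3 st.py;  python3 sc.py side 260 170 360 270 6 b2.png
```

```text
t 86.3 pos [ 0.6265 -0.3332  0.0828] F [-3.2  6.3 13.3] T [ 1.37  0.91 -0.07] op 0.0726
yaw_y -24.0 z [ 0.086  0.07  -0.994] q [-0.64  0.34  1.54  0.11  1.23 -0.26]
86.35 [ 0.6267 -0.3336  0.0829] [-3.31  4.26 13.08]
```

View pics/b2.png

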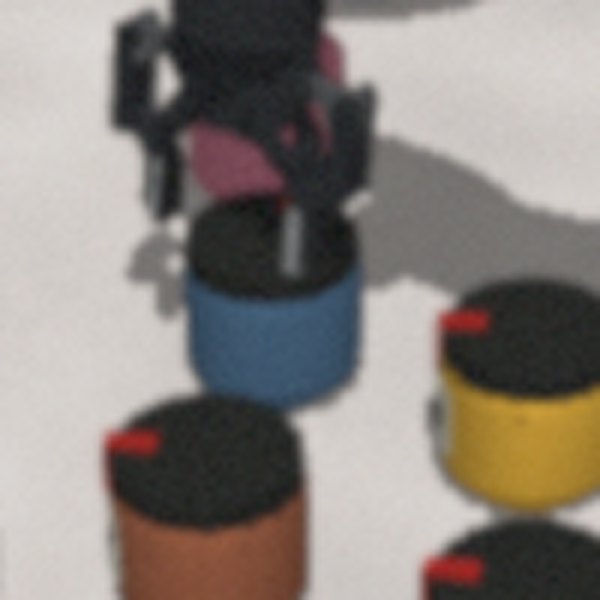

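step_arm:
  moves:
    - [0.85,0,0,0.03,0]
    - [0.85,-0.03,-0.02,0.05,0]
    - [0.85,-0.05,-0.05,0,0]
    - [0.85,-0.05,-0.04,0,0]
    - [0.5,-0.05,0,0,0]

```text
t: 86.98
tool_pos: [0.4513, -0.4407, 0.1676]
tool_rot: [-2.615, -1.724, -0.171]
contact_force: [0.2, -0.5, -0.3]
opening: 0.0562
```

```bash
python3 st.py; python3 jm.py blue terra
```

```text
t 86.975 pos [ 0.4513 -0.4407  0.1676] F [ 0.2 -0.5 -0.3] T [ 0.    0.09 -0.02] op 0.0562
yaw_y -23.4 z [ 0.089  0.064 -0.994] q [-0.94  0.1   1.67  0.11  1.37 -0.56]
blue c [ 0.6077 -0.3499  0.0432] yaw -99.4 rad 0.0342 41
terra c [ 0.6082 -0.167   0.0412] yaw -1.1 rad 0.0354 35
```

View pics/jmo.png

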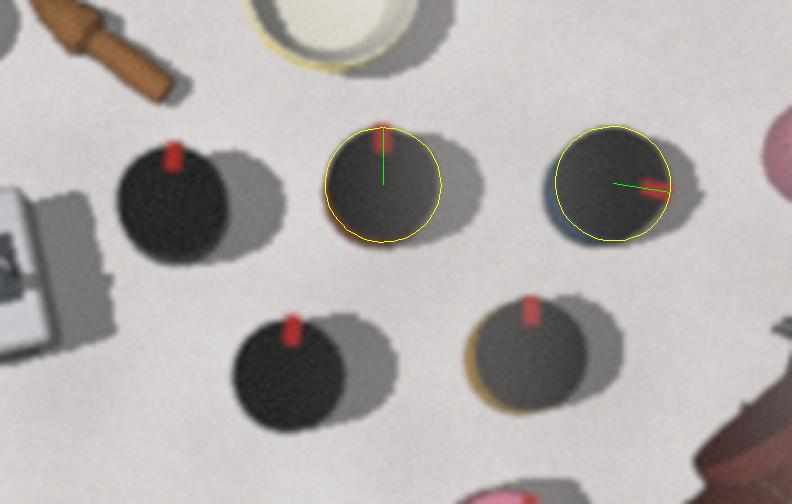

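step_arm:
  moves:
    - [0.5,-0.002,0,-0.01,-10]
    - [0.5,-0.002,0,-0.01,-10]
    - [0.5,-0.002,0,-0.01,-10]
    - [0.5,-0.002,0,-0.01,-10]
    - [0.5,-0.002,0,-0.015,-10]
    - [0.5,-0.001,0,-0.015,-10]
    - [0.5,-0.001,0,-0.015,-10]
    - [0.5,0,0,-0.015,-10]
    - [0.5,0,0,0,0]

```text
t: 88.15
tool_pos: [0.4314, -0.4405, 0.0635]
tool_rot: [3.043, -0.43, 0.129]
contact_force: [0.5, -0.5, -1.0]
opening: 0.0423
```

```bash
python3 st.py
```

```text
t 88.15 pos [ 0.4314 -0.4405  0.0635] F [ 0.5 -0.5 -1. ] T [ 0.03  0.03 -0.02] op 0.0423
yaw_y -106.2 z [ 0.074 -0.077 -0.994] q [-0.92  0.13  1.83  0.01  1.08  0.92]
```

step_arm:
  moves:
    - [0.5,0,0,-0.035,0]
    - [0.5,0,0,-0.02,0]
    - [0.5,0,0,-0.01,0]
    - [0.5,0.002,-0.002,-0.008,0]
    - [0.5,0.003,-0.003,-0.009,0]
    - [0.5,0.003,-0.003,-0.009,0]
    - [0.5,0.003,-0.003,-0.009,0]
    - [0.5,0.003,-0.003,-0.009,0]

```text
t: 89.15
tool_pos: [0.4344, -0.4438, -0.0021]
tool_rot: [3.104, -0.39, 0.03]
contact_force: [-30.9, 31.2, 63.6]
opening: 0.0427
```

```bash
python3 st.py
```

```text
t 89.15 pos [ 0.4344 -0.4438 -0.0021] F [-30.9  31.2  63.6] T [6.43 4.96 0.72] op 0.0427
yaw_y -104.3 z [ 0.017 -0.016 -1.   ] q [-0.92  0.28  1.78  0.    1.06  0.9 ]
```

step_arm:
  moves:
    - [0.5,0.003,-0.003,-0.003,0]
    - [0.5,0.003,-0.003,-0.003,0]
    - [0.5,0.003,-0.003,-0.003,0]

```text
t: 89.52
tool_pos: [0.4424, -0.4523, -0.002]
tool_rot: [3.111, -0.383, 0.017]
contact_force: [-24.9, 22.9, 42.8]
opening: 0.0428
```

```bash
python3 st.py
```

```text
t 89.525 pos [ 0.4424 -0.4523 -0.002 ] F [-24.9  22.9  42.8] T [4.82 4.01 0.6 ] op 0.0428
yaw_y -104.1 z [ 0.01  -0.009 -1.   ] q [-0.92  0.31  1.75  0.    1.08  0.9 ]
```

step_arm:
  moves:
    - [0.5,0.002,-0.002,-0.005,0]
    - [0.5,0.002,-0.002,-0.005,0]
    - [0.5,0.002,-0.002,-0.005,0]

```text
t: 89.9
tool_pos: [0.4437, -0.4538, -0.002]
tool_rot: [-3.106, 0.378, 0.024]
contact_force: [-20.7, 23.7, 41.8]
opening: 0.0428
```

```bash
python3 st.py
```

```text
t 89.9 pos [ 0.4437 -0.4538 -0.002 ] F [-20.7  23.7  41.8] T [ 3.14  3.9  -0.66] op 0.0428
yaw_y -103.9 z [-0.014  0.015 -1.   ] q [-0.91  0.33  1.72 -0.    1.12  0.9 ]
```

step_arm:
  moves:
    - [0.5,0,0,0.02,0]
    - [0.5,0,0,0.04,0]
    - [0.85,0,0,0.04,0]
    - [0.85,0,0,0.04,0]
    - [0.85,0.035,0.022,0,0]
    - [0.85,0.035,0.022,0,0]
    - [0.85,0.035,0.022,0,0]
    - [0.85,0.035,0.022,0,0]
    - [0.85,0.02,0.012,0,0]
    - [0.85,0,0,0,0]

```text
t: 91.15
tool_pos: [0.6099, -0.354, 0.1394]
tool_rot: [-3.109, 0.376, 0.018]
contact_force: [0.4, -0.3, -1.0]
opening: 0.0728
```

```bash
python3 st.py
```

```text
t 91.15 pos [ 0.6099 -0.354   0.1394] F [ 0.4 -0.3 -1. ] T [-0.01  0.05  0.02] op 0.0728
yaw_y -103.8 z [-0.01   0.011 -1.   ] q [-0.63  0.31  1.48  0.    1.37  1.18]
```

step_arm:
  moves:
    - [0.85,-0.002,0.004,-0.02,0]
    - [0.85,0,0,-0.015,0]
    - [0.85,0,0,0,0]

```text
t: 91.52
tool_pos: [0.6046, -0.3512, 0.0998]
tool_rot: [-3.107, 0.38, 0.023]
contact_force: [0.1, -0.8, -0.2]
opening: 0.0731
```

```bash
python3 st.py
```

```text
t 91.525 pos [ 0.6046 -0.3512  0.0998] F [ 0.1 -0.8 -0.2] T [ 0.02  0.01 -0.03] op 0.0731
yaw_y -104.0 z [-0.014  0.013 -1.   ] q [-0.63  0.34  1.52  0.    1.31  1.18]
```

step_arm:
  moves:
    - [0.85,0.003,0.001,-0.01,0]
    - [0.85,0,0,-0.007,0]
    - [0.85,0,0,-0.006,0]
    - [0.85,0,0,-0.005,0]
    - [0.85,-0.001,0,-0.004,6]
    - [0.85,-0.001,0,-0.004,7]
    - [0.85,-0.001,0,-0.004,8]
    - [0.85,-0.001,0,-0.004,8]
    - [0.85,-0.001,0,-0.004,8]

```text
t: 92.65
tool_pos: [0.6159, -0.3572, 0.0808]
tool_rot: [3.067, 0.654, 0.025]
contact_force: [1.0, 4.1, 10.5]
opening: 0.0724
```

```bash
python3 st.py;  python3 sc.py side 260 170 360 270 6 b3.png
```

```text
t 92.65 pos [ 0.6159 -0.3572  0.0808] F [ 1.   4.1 10.5] T [ 1.04  0.   -0.15] op 0.0724
yaw_y -65.9 z [ 0.017 -0.002 -1.   ] q [-0.63  0.36  1.52  0.01  1.25  0.51]
92.7 [ 0.6158 -0.3573  0.0809] [-0.43  3.12 10.84]
```

View pics/b3.png

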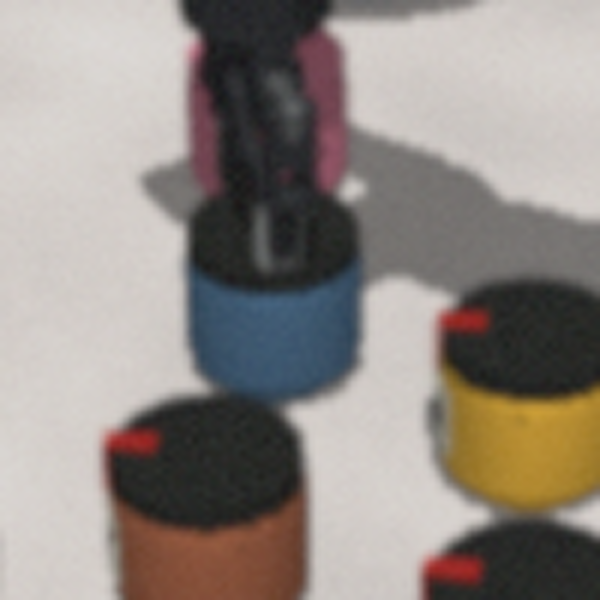

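step_arm:
  moves:
    - [0.85,-0.002,0.003,-0.006,6]
    - [0.85,-0.002,0.003,-0.005,7]
    - [0.85,-0.002,0.003,-0.005,8]
    - [0.85,-0.002,0.003,-0.004,8]
    - [0.85,-0.002,0.003,-0.004,8]

```text
t: 93.32
tool_pos: [0.6217, -0.3458, 0.0822]
tool_rot: [2.669, 1.617, 0.078]
contact_force: [-0.1, 4.0, 10.3]
opening: 0.0725
```

```bash
python3 st.py;  python3 sc.py side 260 170 360 270 6 b4.png
```

```text
t 93.325 pos [ 0.6217 -0.3458  0.0822] F [-0.1  4.  10.3] T [ 0.8   0.26 -0.13] op 0.0725
yaw_y -27.6 z [ 0.053  0.009 -0.999] q [-0.63  0.35  1.54  0.04  1.22 -0.16]
93.375 [ 0.6216 -0.3458  0.0822] [ 0.19  1.61 10.56]
```

View pics/b4.png

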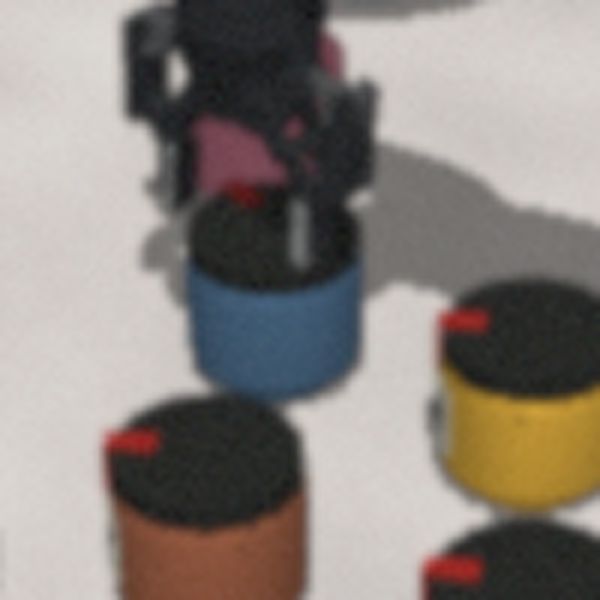

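step_arm:
  moves:
    - [0.85,0,0,0.03,0]
    - [0.85,-0.03,-0.02,0.04,0]
    - [0.85,-0.05,-0.05,0,0]
    - [0.85,-0.05,-0.04,0,0]
    - [0.5,-0.05,0,0,0]

```text
t: 94.0
tool_pos: [0.4467, -0.4534, 0.1577]
tool_rot: [2.652, 1.627, 0.078]
contact_force: [-0.0, 0.4, -0.8]
opening: 0.056
```

```bash
python3 st.py; python3 jm.py blue terra
```

```text
t 94.0 pos [ 0.4467 -0.4534  0.1577] F [-0.   0.4 -0.8] T [0.04 0.06 0.01] op 0.056
yaw_y -27.0 z [ 0.058  0.002 -0.998] q [-0.93  0.11  1.68  0.05  1.32 -0.47]
blue c [ 0.6081 -0.3568  0.0433] yaw -51.8 rad 0.0353 37
terra c [ 0.6088 -0.1673  0.0414] yaw -0.6 rad 0.0354 37
```

step_arm:
  moves:
    - [0.5,-0.002,0.002,-0.02,-9.5]
    - [0.5,-0.002,0.002,-0.02,-9.5]
    - [0.5,-0.002,0.002,-0.02,-9.5]
    - [0.5,-0.002,0.002,-0.02,-9.5]
    - [0.5,-0.002,0.002,-0.015,-9.5]
    - [0.5,0,0,0,0]

```text
t: 94.8
tool_pos: [0.4293, -0.4435, 0.0601]
tool_rot: [3.073, 0.371, 0.048]
contact_force: [-0.1, -0.1, 0.8]
opening: 0.0429
```

```bash
python3 st.py
```

```text
t 94.8 pos [ 0.4293 -0.4435  0.0601] F [-0.1 -0.1  0.8] T [ 0.04  0.04 -0.  ] op 0.0429
yaw_y -76.3 z [ 0.036 -0.042 -0.998] q [-0.92  0.16  1.8   0.    1.13  0.41]
```

step_arm:
  moves:
    - [0.5,0,0,-0.033,0]
    - [0.5,0,0,-0.018,0]
    - [0.5,0,0,-0.01,0]
    - [0.5,0.002,-0.002,-0.008,0]
    - [0.5,0.003,-0.003,-0.008,0]
    - [0.5,0.003,-0.003,-0.006,0]
    - [0.5,0.003,-0.003,-0.005,0]

```text
t: 95.68
tool_pos: [0.4342, -0.4487, -0.0018]
tool_rot: [3.109, 0.403, 0.002]
contact_force: [-3.9, 6.6, 19.0]
opening: 0.0423
```

```bash
python3 st.py
```

```text
t 95.675 pos [ 0.4342 -0.4487 -0.0018] F [-3.9  6.6 19. ] T [1.95 1.59 0.18] op 0.0423
yaw_y -75.2 z [ 0.002 -0.006 -1.   ] q [-0.92  0.29  1.76 -0.    1.08  0.39]
```

step_arm:
  moves:
    - [0.5,0.002,-0.003,-0.007,0]
    - [0.5,0.002,-0.003,-0.006,0]
    - [0.5,0,0,0.02,0]
    - [0.5,0,0,0.04,0]
    - [0.85,0,0,0.04,0]
    - [0.85,0,0,0.04,0]
    - [0.85,0.035,0.02,0,0]
    - [0.85,0.035,0.02,0,0]
    - [0.85,0.035,0.02,0,0]
    - [0.85,0.035,0.02,0,0]
    - [0.85,0.028,0.012,0,0]
    - [0.85,0,0,0,0]

```text
t: 97.18
tool_pos: [0.6168, -0.3647, 0.1566]
tool_rot: [3.099, 0.416, 0.016]
contact_force: [-0.2, -0.4, 0.2]
opening: 0.0725
```

```bash
python3 st.py
```

```text
t 97.175 pos [ 0.6168 -0.3647  0.1566] F [-0.2 -0.4  0.2] T [0.03 0.03 0.01] op 0.0725
yaw_y -74.7 z [ 0.012 -0.014 -1.   ] q [-0.64  0.3   1.46 -0.    1.36  0.67]
```

step_arm:
  moves:
    - [0.85,-0.008,0.008,-0.03,0]
    - [0.85,0,0,-0.02,0]
    - [0.85,0,0,0,0]

```text
t: 97.55
tool_pos: [0.6087, -0.3587, 0.1074]
tool_rot: [3.095, 0.416, 0.019]
contact_force: [-0.1, 0.3, -0.6]
opening: 0.0723
```

```bash
python3 st.py
```

```text
t 97.55 pos [ 0.6087 -0.3587  0.1074] F [-0.1  0.3 -0.6] T [-0.   -0.04 -0.03] op 0.0723
yaw_y -74.7 z [ 0.015 -0.017 -1.   ] q [-0.64  0.32  1.52 -0.    1.28  0.67]
```

step_arm:
  moves:
    - [0.85,0,0.001,-0.014,0]
    - [0.85,0,0.001,-0.01,0]
    - [0.85,0,0,-0.007,0]
    - [0.85,-0.001,0.001,-0.006,0]
    - [0.85,-0.002,0.002,-0.004,6]
    - [0.85,-0.002,0.002,-0.004,7]
    - [0.85,-0.002,0.002,-0.004,8]
    - [0.85,-0.002,0.002,-0.004,8]
    - [0.85,-0.002,0.002,-0.004,8]
    - [0.85,-0.002,0.002,-0.004,8]

```text
t: 98.8
tool_pos: [0.6142, -0.3501, 0.0827]
tool_rot: [2.671, 1.594, 0.09]
contact_force: [0.1, 3.8, 11.5]
opening: 0.0723
```

```bash
python3 st.py;  python3 sc.py side 260 170 360 270 6 b5.png
```

```text
t 98.8 pos [ 0.6142 -0.3501  0.0827] F [ 0.1  3.8 11.5] T [ 0.82  0.36 -0.11] op 0.0723
yaw_y -28.4 z [ 0.065  0.004 -0.998] q [-0.64  0.33  1.56  0.05  1.21 -0.16]
98.85 [ 0.6141 -0.3503  0.0827] [-0.84  1.51 10.69]
```

View pics/b5.png

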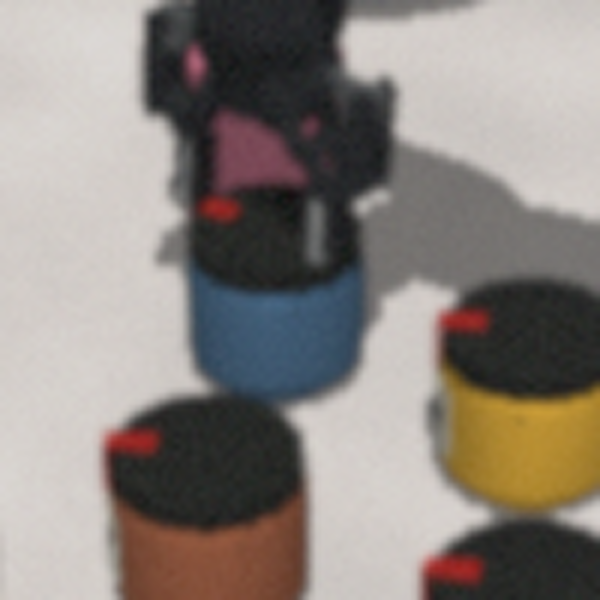

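step_arm:
  moves:
    - [0.85,0,0,0.03,0]
    - [0.85,-0.03,-0.02,0.04,0]
    - [0.85,-0.05,-0.05,0,0]
    - [0.85,-0.05,-0.04,0,0]
    - [0.85,-0.05,0,0,0]

```text
t: 99.48
tool_pos: [0.4391, -0.4581, 0.1578]
tool_rot: [2.655, 1.604, 0.09]
contact_force: [-0.8, -0.5, -0.3]
opening: 0.0725
```

```bash
python3 st.py; python3 jm.py blue terra
```

```text
t 99.475 pos [ 0.4391 -0.4581  0.1578] F [-0.8 -0.5 -0.3] T [-0.    0.02  0.01] op 0.0725
yaw_y -27.8 z [ 0.069 -0.003 -0.998] q [-0.95  0.1   1.69  0.06  1.31 -0.48]
blue c [ 0.6074 -0.3566  0.0435] yaw -21.2 rad 0.0354 36
terra c [ 0.6084 -0.1671  0.0413] yaw -1.2 rad 0.0356 36
```

step_arm:
  moves:
    - [0.5,-0.001,0.002,-0.02,-9]
    - [0.5,-0.001,0.002,-0.02,-9]
    - [0.5,-0.001,0.002,-0.02,-9]
    - [0.5,-0.001,0.002,-0.02,-9]
    - [0.5,-0.001,0.002,-0.015,-6]
    - [0.5,0,0,0,0]
    - [0.5,0,0,-0.033,0]
    - [0.5,0,0,-0.015,0]
    - [0.5,0,0,-0.008,0]
    - [0.5,0.002,-0.002,-0.006,0]

```text
t: 100.78
tool_pos: [0.4316, -0.4538, 0.0012]
tool_rot: [3.036, 0.505, 0.063]
contact_force: [0.4, 0.3, -0.2]
opening: 0.0427
```

```bash
python3 st.py
```

```text
t 100.775 pos [ 0.4316 -0.4538  0.0012] F [ 0.4  0.3 -0.2] T [0.03 0.03 0.08] op 0.0427
yaw_y -71.2 z [ 0.051 -0.055 -0.997] q [-0.93  0.25  1.81  0.01  1.01  0.3 ]
```

step_arm:
  moves:
    - [0.5,0.001,-0.002,-0.009,0]
    - [0.5,0.003,-0.003,-0.008,0]
    - [0.5,0.003,-0.003,-0.007,0]
    - [0.5,0.003,-0.003,-0.006,0]

```text
t: 101.28
tool_pos: [0.4326, -0.4547, -0.0019]
tool_rot: [3.088, 0.529, 0.009]
contact_force: [-21.7, 21.9, 39.6]
opening: 0.0427
```

```bash
python3 st.py
```

```text
t 101.275 pos [ 0.4326 -0.4547 -0.0019] F [-21.7  21.9  39.6] T [4.64 4.03 0.26] op 0.0427
yaw_y -70.6 z [ 0.007 -0.007 -1.   ] q [-0.93  0.3   1.76  0.    1.08  0.3 ]
```

step_arm:
  moves:
    - [0.5,0.002,-0.002,-0.005,0]
    - [0.5,0.002,-0.002,-0.005,0]
    - [0.5,0,0,0.02,0]
    - [0.5,0,0,0.04,0]
    - [0.85,0,0,0.04,0]
    - [0.85,0,0,0.04,0]
    - [0.85,0.035,0.021,0,0]
    - [0.85,0.035,0.021,0,0]
    - [0.85,0.035,0.021,0,0]
    - [0.85,0.035,0.021,0,0]
    - [0.85,0.03,0.015,0,0]
    - [0.85,0,0,-0.02,0]
    - [0.85,0,0,0,0]

```text
t: 102.9
tool_pos: [0.6161, -0.3625, 0.1341]
tool_rot: [3.076, 0.531, 0.022]
contact_force: [-0.7, -0.4, -0.7]
opening: 0.0725
```

```bash
python3 st.py
```

```text
t 102.9 pos [ 0.6161 -0.3625  0.1341] F [-0.7 -0.4 -0.7] T [0.01 0.   0.02] op 0.0725
yaw_y -70.4 z [ 0.017 -0.018 -1.   ] q [-0.63  0.31  1.48 -0.    1.32  0.6 ]
```

step_arm:
  moves:
    - [0.85,-0.008,0.007,-0.025,0]
    - [0.85,0,0,0,0]
    - [0.85,0,0,-0.013,0]
    - [0.85,0,0,-0.01,0]
    - [0.85,0,0,-0.007,0]
    - [0.85,-0.001,0.001,-0.006,0]

```text
t: 103.65
tool_pos: [0.6078, -0.3598, 0.0813]
tool_rot: [3.071, 0.524, 0.03]
contact_force: [-10.5, 6.0, 34.6]
opening: 0.0726
```

```bash
python3 st.py
```

```text
t 103.65 pos [ 0.6078 -0.3598  0.0813] F [-10.5   6.   34.6] T [2.2  2.3  0.33] op 0.0726
yaw_y -70.6 z [ 0.023 -0.022 -0.999] q [-0.64  0.34  1.54 -0.    1.23  0.6 ]
```

step_arm:
  moves:
    - [0.85,-0.002,0.002,-0.004,6]
    - [0.85,-0.002,0.002,-0.004,7]
    - [0.85,-0.002,0.002,-0.004,7]
    - [0.85,-0.002,0.002,-0.004,7]
    - [0.85,0,0,0.03,0]
    - [0.85,-0.03,-0.02,0.04,0]
    - [0.85,-0.05,-0.05,0,0]
    - [0.85,-0.05,-0.04,0,0]
    - [0.85,-0.05,0,0,0]

```text
t: 104.78
tool_pos: [0.436, -0.4631, 0.1577]
tool_rot: [2.835, 1.25, 0.076]
contact_force: [0.1, -0.0, 0.2]
opening: 0.0724
```

```bash
python3 st.py; python3 jm.py
```

```text
t 104.775 pos [ 0.436  -0.4631  0.1577] F [ 0.1 -0.   0.2] T [0.02 0.04 0.02] op 0.0724
yaw_y -42.4 z [ 0.062 -0.019 -0.998] q [-0.95  0.1   1.69  0.04  1.3  -0.22]
grey c [ 0.5926 -0.0015  0.0444] yaw 1.8 rad 0.0369 38
terra c [ 0.6083 -0.1672  0.0411] yaw -0.9 rad 0.0357 36
blue c [ 0.6066 -0.3548  0.0433] yaw -0.4 rad 0.0345 36
green c [ 0.4568 -0.0918  0.0426] yaw -2.7 rad 0.0346 44
yellow c [ 0.4715 -0.2826  0.0416] yaw 1.2 rad 0.0344 36
```

View pics/jmo.png

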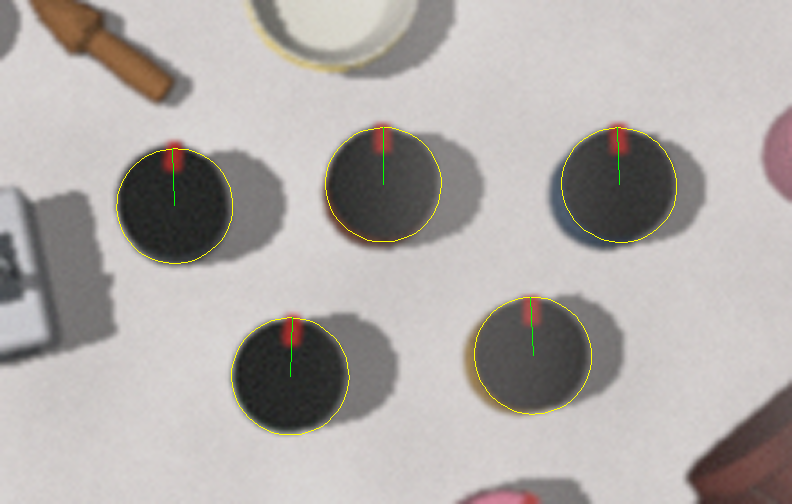

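All five jars are within 3°. Final check on toggle, dial and lid.

```bash
python3 lchk.py; python3 ptr.py; python3 sc.py side 150 180 450 480 2 fin.png; python3 st.py
```

```text
104.975 [ 0.437  -0.4606  0.1567] [ 1.25 -0.3   0.49]
t 104.975 pos [ 0.437  -0.4606  0.1567] F [ 1.2 -0.3  0.5] T [ 0.05 -0.01 -0.04] op 0.0728
yaw_y -42.4 z [ 0.062 -0.017 -0.998] q [-0.95  0.1   1.69  0.04  1.3  -0.22]
```

View pics/lc6.png

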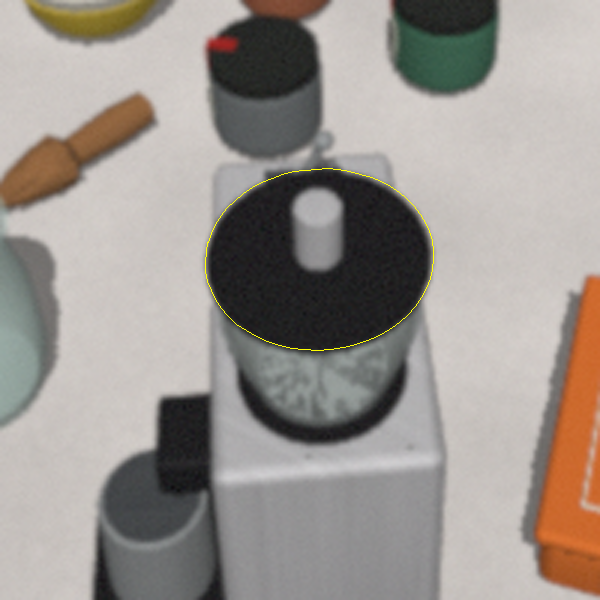

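View pics/ptr2.png

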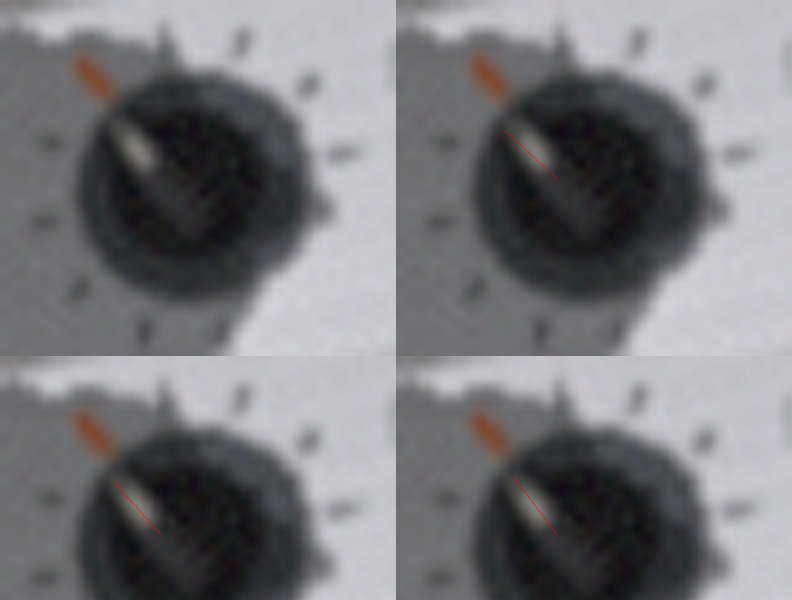

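View pics/fin.png

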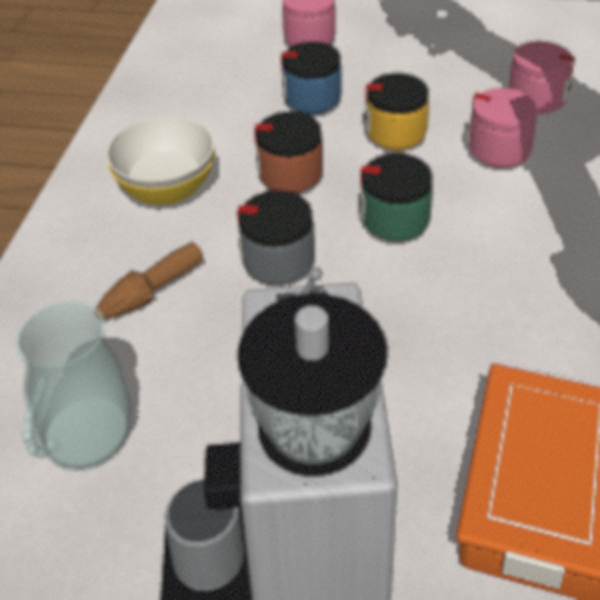

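View pics/topc.png

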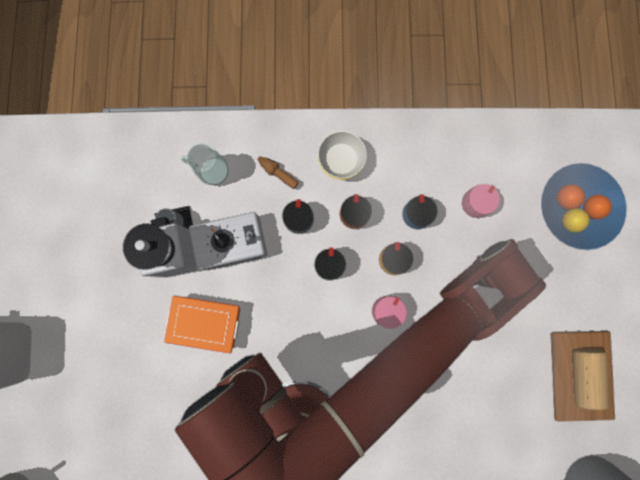

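```bash
python3 -c "
from station import ctrl
print(ctrl.finish_job())"
```

```text
the job is handed in; nothing more can be done
None
```

The coffee corner is closed down and I've handed the job in; no verdict came back. The last pictures agree with everything asked, and no check failed.

- **Grinder:** I switched the toggle off first, pushing it to its stop, and it still leans back in the off position. I then turned the dial, and its pointer lines up with the orange mark at about 150°.
- **Hopper lid:** It seated with light contact force at the expected height. In the last picture it is level on the rim and matches the predicted outline.
- **Jars:** I turned all five by pressing two spread fingertips on the lid. Final label angles were grey +1.8°, terracotta −0.9°, blue −0.4°, green −2.7° and yellow +1.2°. They are good to perhaps 2°.
- **Jar positions:** All stand upright, but each slid about 12–19 mm from where it stood.
- **Everything else:** The milk jug, bowls, reamer, lunchbox and pink look-alikes look undisturbed.

While turning the jars the tool kept tilting by a few degrees. I levelled it several times by pressing the fingertips on bare counter. The force read at the wrist reached about 77 N, under the 120 N limit. The run took about 105 s of the 210 s allowed.

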